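# Load the bone instruments upright and start the steriliser

## Task

Switch the bench steriliser off by turning its timer knob anticlockwise to the zero stop, then load the long steel instruments lying on the worktop (two or three), the shortest first and the longest last: lay each one in the sloping rest with its working end down against the foot stop, let go, take it anew by its handle end and stand it in an empty well, working end down. When all are in, turn the timer clockwise to its end stop; leave the other things on the worktop where they are.

Things in the scene. Friction and masses are not known exactly. Their poses are not given: they have to be found in the camera images.
- short_point: loose straight steel bone instrument, 145 mm long, 70 to 140 g, with a square handle 15 x 15 mm save for the last 28 mm, which is a slim round point; the shortest. Lies on the worktop at the start; may be absent. Origin at mid-length on the underside; x along it from working end (-72.5 mm) to butt (+72.5 mm), z up as it lies; balances within 10 mm of its middle
- mid_chisel: loose straight steel bone instrument, 163 mm long, 70 to 140 g, with a square handle 15 x 15 mm save for the last 28 mm, which is a flat chisel blade 14.5 mm wide, 4 mm thick; the middle one. Lies on the worktop at the start; may be absent. Origin at mid-length on the underside; x along it from working end (-81.5 mm) to butt (+81.5 mm), z up as it lies; balances within 10 mm of its middle
- long_tamper: loose straight steel bone instrument, 181 mm long, 70 to 140 g, with a square handle 15 x 15 mm save for the last 28 mm, which is a thin neck with a round disc of 14 mm; the longest. Lies on the worktop at the start; may be absent. Origin at mid-length on the underside; x along it from working end (-90.5 mm) to butt (+90.5 mm), z up as it lies; balances within 10 mm of its middle
- short_point_tip (a point): end of its working end, on its long axis
- short_point_butt (a point): end of its handle, on its long axis
- mid_chisel_tip (a point): end of its working end, on its long axis
- mid_chisel_butt (a point): end of its handle, on its long axis
- long_tamper_tip (a point): end of its working end, on its long axis
- long_tamper_butt (a point): end of its handle, on its long axis
- rest: the regrip rest: a fixed dark base plate 138 x 90 x 8 mm with a sloping groove on aluminium posts, its top about 115 mm high. Origin on the worktop under the foot of the groove; x horizontal, toward the groove's high end
- rest_groove: groove of the rest, at 45 degrees: x up the slope, y across, z square out of it. Origin on the foot stop's face in the groove floor, 34 mm above the worktop: a seated tip is at x = 0, its axis at z = 7.5 mm. Floor: two grey saddles at x 30 to 44 and 98 to 107 mm, flaring side walls 14 mm high, 21 mm apart at the floor; room for fingers between them, and beyond the upper one
- steriliser: the fixed white bench steriliser, 180 mm wide (y). In front a top at 105 mm, 104 mm deep (x), with a row of three square wells 34 x 34 mm, 60 mm apart along y, 85 mm deep; behind it a raised console (top at 135 mm, 79 mm deep) with the timer knob on top, its axis 91 mm behind the middle well. Origin on the worktop under the middle well; x points to the back, z up
- well_0 (a point): centre of the floor of the rightmost well (seen from the robot), 20 mm above the worktop; the well's mouth is 85 mm above this point
- well_1 (a point): the same of the middle well
- well_2 (a point): the same of the leftmost well
- timer (a joint): angle of the timer knob: grows as it is turned clockwise seen from above; 0 is its zero (off) stop, 2.6 rad its other end stop. It stays where it is left (friction 0.04 N m)
- timer_grip (a point): on the timer's vertical axis, 7 mm below the knob's top. The knob has a black bar grip 14 mm thick, 42 mm long, 30 mm high, on a disc 44 mm across whose top lies 23 mm below this point. The bar lies along this point's x axis, which turns with the knob: at joint value 0 along the steriliser's x
- tape_roll: bystander: roll of masking tape, 103 mm across, 25 mm high
- arch_tray: bystander: metal impression tray 74 x 80 x 16 mm
- plaster_model: bystander: plaster study model 54 x 66 x 32 mm
- felt_pen: bystander: felt pen 135 mm long, 17 mm thick
- bur_stand: bystander: bur block 36 x 58 x 40 mm

How it is judged:
On the way, in this order (a step that is already met when the one before it is completed fails the run):
1. the timer is turned anticlockwise to its zero stop (value of joint timer below 0.1 rad), for 0.2 s.
2. the short pointed one lies in the sloping rest, working end at the foot stop, let go (x of short_point_tip in the frame of rest_groove between -0.01 and 0.025 m and y of short_point_tip in the frame of rest_groove between -0.012 and 0.012 m and angle between the x axis of short_point and the x axis of rest_groove, either way round below 0.15 rad and z of short_point_butt in the frame of rest_groove below 0.025 m and contact force between the fingers and short_point below 0.05 N), for 0.2 s.
3. the short pointed one stands in a well, working end down ((horizontal distance between short_point_tip and well_0 below 0.022 m or horizontal distance between short_point_tip and well_1 below 0.022 m or horizontal distance between short_point_tip and well_2 below 0.022 m) and z of short_point_tip in the frame of steriliser below 0.034 m and angle between short_point's own x axis and vertical below 0.4 rad), for 0.2 s.
4. the middle chisel-ended one lies in the sloping rest, working end at the foot stop, let go (x of mid_chisel_tip in the frame of rest_groove between -0.01 and 0.025 m and y of mid_chisel_tip in the frame of rest_groove between -0.012 and 0.012 m and angle between the x axis of mid_chisel and the x axis of rest_groove, either way round below 0.15 rad and z of mid_chisel_butt in the frame of rest_groove below 0.025 m and contact force between the fingers and mid_chisel below 0.05 N), for 0.2 s.
5. the middle chisel-ended one stands in a well, working end down ((horizontal distance between mid_chisel_tip and well_0 below 0.022 m or horizontal distance between mid_chisel_tip and well_1 below 0.022 m or horizontal distance between mid_chisel_tip and well_2 below 0.022 m) and z of mid_chisel_tip in the frame of steriliser below 0.034 m and angle between mid_chisel's own x axis and vertical below 0.4 rad), for 0.2 s.
6. the long disc-ended one lies in the sloping rest, working end at the foot stop, let go (x of long_tamper_tip in the frame of rest_groove between -0.01 and 0.025 m and y of long_tamper_tip in the frame of rest_groove between -0.012 and 0.012 m and angle between the x axis of long_tamper and the x axis of rest_groove, either way round below 0.15 rad and z of long_tamper_butt in the frame of rest_groove below 0.025 m and contact force between the fingers and long_tamper below 0.05 N), for 0.2 s.
7. the long disc-ended one stands in a well, working end down ((horizontal distance between long_tamper_tip and well_0 below 0.022 m or horizontal distance between long_tamper_tip and well_1 below 0.022 m or horizontal distance between long_tamper_tip and well_2 below 0.022 m) and z of long_tamper_tip in the frame of steriliser below 0.034 m and angle between long_tamper's own x axis and vertical below 0.4 rad), for 0.2 s.
8. the timer is turned clockwise to its end stop (value of joint timer above 2.5 rad), for 0.2 s.
At the end, for the whole second after the job is handed in: Every instrument present stands in a well of its own (tips over 28 mm apart): its tip within 22 mm of a well's centre and at most 14 mm above the well's floor, handle up within 0.40 rad of vertical, at rest; the timer is past 2.5 rad (end stop 2.6) (all of step 3 and all of step 5 and all of step 7 and value of joint timer above 2.5 rad and linear speed of each of short_point, mid_chisel, long_tamper below 0.02 m/s and horizontal distance between short_point_tip and mid_chisel_tip above 0.028 m and horizontal distance between each of short_point_tip, mid_chisel_tip and long_tamper_tip above 0.028 m); the robot touches nothing.
It fails at once if the tape roll is pushed more than 4 cm away (distance of tape_roll from where it was at the start of the episode above 0.04 m).
It fails at once if the arch tray is pushed more than 4 cm away (distance of arch_tray from where it was at the start of the episode above 0.04 m).
It fails at once if the plaster model is pushed more than 4 cm away (distance of plaster_model from where it was at the start of the episode above 0.04 m).
It fails at once if the felt pen is pushed more than 4 cm away (distance of felt_pen from where it was at the start of the episode above 0.04 m).
It fails at once if the bur stand is pushed more than 4 cm away (distance of bur_stand from where it was at the start of the episode above 0.04 m).
Of short_point, mid_chisel, long_tamper only 2 to 3 are there at a start; the rules pass over those that are not, and their reading is None.
At some moment in a run one of short_point, mid_chisel, long_tamper may be knocked a few centimetres aside while the robot is not near it.
It also fails if it takes over 210 s, if anything falls off the work surface, if the arm or the gripper's body presses on something with over 40 N, if the wrist force passes 120 N, or if a joint passes its speed limit or range.

## Robot

A 7-joint arm with a two-finger parallel gripper is mounted at the origin on a cart in front of the work surface, level with it; the furniture and walls round the work are solid. World frame = base frame: x ahead of the robot, y to its left, z up, the work surface at z = 0. Lengths are in m, angles in rad, forces in N, time in s.
With the tool pointing down it reaches from about 0.4 to 0.875 m from the base axis. Payload 4.4 kg.
Tool frame: the origin (TCP) lies at the very end of the fingers, on their centre line; the grasp point (between the pads) lies 19 mm behind it (r.tcp_to_grasp is the y of the grasp point in the tool frame, in m); y points along the fingers, x is the direction in which the jaws open and shut, and the axes are right-handed (so a half turn about y gives the same grasp; the last joint's range is limited). The gripper opens to 85 mm and grips with 20 to 120 N. Pads are 22 mm wide; open, the fingers measure 114 mm over their backs; the gripper's body (76 mm by 85 mm) begins 54 mm behind the grasp point. The pads swing forward as they close: fully open they stand 13 mm farther back than shut.
Start: joints at [1.202, 0.628, 0.038, 1.517, -0.027, 0.996, -0.02], TCP at [0.194, -0.62, 0.231] pointing down, gripper open.
Joint ranges: [-3.06, 3.06], [-0.37, 2.12], [-1.25, 1.32], [0.18, 2.47], [-1.1, 4.24], [0.23, 1.98], [-2.94, 2.94]. Speed limits (rad/s): [2.57, 2.57, 3.14, 3.14, 3.14, 3.14, 3.14].

## Interface

Orientations are given as a unit quaternion [w, x, y, z].
In Python, from workcell import get_obs, eyes, ticket, r gives the robot as it stands.
- The arm moves only by the tool servo_tool, never from a script. Its argument "deltas" is a list of rows, each an object of numbers: "ax", "ay", "az": the turn, a rotation vector about the tool's x, y, z each as a share of 90 degrees, from -1 to 1; "tx", "ty", "tz": the shift along the tool's x, y, z each as a share of 0.8 m, from -1 to 1; "claw": the finger opening in mm, from 0 to 85.4. In form: [{"ax": .., "ay": .., "az": .., "tx": .., "ty": .., "tz": .., "claw": ..}, ...]. A call has exactly 5 rows; each row shifts and turns the commanded pose from where the row before left it, along the tool's axes as they then stand; what a row does not reach is not made up. A row lasts 1/12 s, in which the tool goes at most 41.7 mm and 7.16 degrees, less where a joint would pass 70% of its speed; a pose out of reach is approached as far as the arm can. A call with a number of a shift or a turn outside -1 to 1 is refused whole. A call with a gripper value outside its range is refused whole. The fingers move at their own pace and stop on an object; "force" is the grip in N (left out, the last holds). Time passes only in rows, so rows that do not move let the fingers close, or fill a call up. It gives the time, the measured TCP pose, the force and the opening at its end, in the units of the state.
- get_obs(): the state, without advancing time (a new reading comes with each control period).
- eyes.snapshot(name): name is "scene" or "top" or "wrist"; returns the picture (384x512x3 uint8, blue, green, red); there is no depth.
- eyes.camera_params(name): a dict with "vertical_fov" (degrees; the focal length in pixels is half the picture's height over the tangent of half this angle, whatever the lens; pixels are square), "cx", "cy" (the principal point, pixels), "R" (3x3) and "t" (3): a world point X has camera coordinates R X + t. Camera axes: x right, y down, z forward; pixel columns grow to the right and rows downward; lengths in m; the calibration is good to about 2 mm. A picture is of the moment at which its call begins: read the wrist's pose just before it. camera_params takes no time and is no camera call; for the wrist camera it gives the pose at the moment of the call.
- ticket.sign_off(): hands the job in, once; it reports no verdict.
The state is a dict: "time": time; "q": joint angles; "joint_velocities": joint speeds; "effort": joint torques, N m; "eef_pos": TCP position; "ee_rot": TCP orientation; "wrist_force": force on the tool from outside, world axes, zero at the start; "ft_torque": the same for the moment, N m; "finger_gap": opening from 0.0 (shut) to 1.0 (fully open).
Only numpy, scipy, OpenCV 4.12 (cv2) and the standard library are available. Lean on these libraries where they do the work, as an engineer would, in place of code of your own. Each camera call takes 0.05 s, during which the arm holds its last target.

## Working session

There is one attempt and no reset: what is moved stays moved. The work goes in short steps, Python scripts to look and compute and a tool call to move; the robot and the scene stay as the last step left them, time stands still between calls to the robot, and variables do not carry over. Pictures are saved under pics/ and viewed, and the job is handed in when it is done.

Besides the shell and the picture viewer there is one more tool, called by a JSON object that holds its "api" and its "payload", one argument or row to a line. servo_tool: Moves the arm, as the interface text tells. Shift numbers are shares of 0.8 m and turn numbers shares of 90 degrees, none past 1 either way. Its arguments: {"type":"object","properties":{"deltas":{"type":"array"},"force":{"type":"number"}},"required":["deltas"]}

```bash
ls; mkdir -p pics
python3 - <<'E'
from workcell import get_obs, eyes, r
import cv2
print(get_obs())
print(r.tcp_to_grasp, [a for a in dir(r) if a[0]!='_'])
for n in ["scene","top","wrist"]:
    p=eyes.camera_params(n);print(n,p)
    im=eyes.snapshot(n);cv2.imwrite(f"pics/{n}0.png",im)
E
```

```text
pics
{'time': 0.0, 'q': array([ 1.20222565,  0.62933305,  0.03841865,  1.51839607, -0.0269769 ,
        0.99632115, -0.0200197 ]), 'joint_velocities': array([-0.00108857,  0.00073109,  0.00054912, -0.00038215, -0.00055269,
       -0.0015004 , -0.00019104]), 'effort': array([-6.83889739e-04, -5.63396502e+01,  1.22605160e+00, -1.93449014e+01,
        1.10638101e-02,  1.05546601e-02,  3.29620747e-06]), 'eef_pos': array([ 0.19364813, -0.61980536,  0.23038818]), 'ee_rot': array([ 0.57008484, -0.56929015,  0.41943349, -0.41831514]), 'wrist_force': array([-0.23318801, -0.11148189, -0.61468647]), 'ft_torque': array([0.02646805, 0.01707628, 0.00891692]), 'finger_gap': 1.00267931832227}
-0.0187 ['MotionError', 'tcp_to_grasp']
scene {'vertical_fov': 45.92367055377254, 'cx': 253.03487584516952, 'cy': 189.4619657863986, 'R': array([[-0.62114065, -0.78367477, -0.00617677],
       [-0.5959686 ,  0.47745359, -0.64564657],
       [ 0.50892605, -0.39735617, -0.76361139]]), 't': array([0.29850633, 0.46590605, 1.32571573])}
top {'vertical_fov': 50.082865498155044, 'cx': 253.36267017228516, 'cy': 188.86894409612995, 'R': array([[-1.82152733e-02, -9.99834035e-01,  3.27261876e-04],
       [-9.90793656e-01,  1.80066544e-02, -1.34177833e-01],
       [ 1.34149672e-01, -2.76833489e-03, -9.90957215e-01]]), 't': array([-0.05983374,  0.55454007,  1.21092866])}
wrist {'vertical_fov': 60.28064457406566, 'cx': 252.41257820495971, 'cy': 190.59443574247302, 'R': array([[ 0.29813714, -0.95452232, -0.00117882],
       [-0.91585919, -0.28640852,  0.28137538],
       [-0.26891671, -0.08280882, -0.95959705]]), 't': array([-0.64836929, -0.034898  ,  0.37894198])}
```

View pics/top0.png

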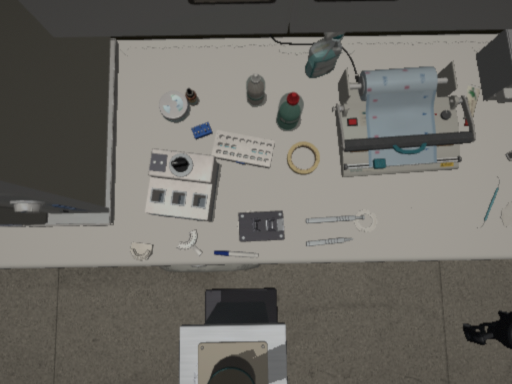

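View pics/scene0.png

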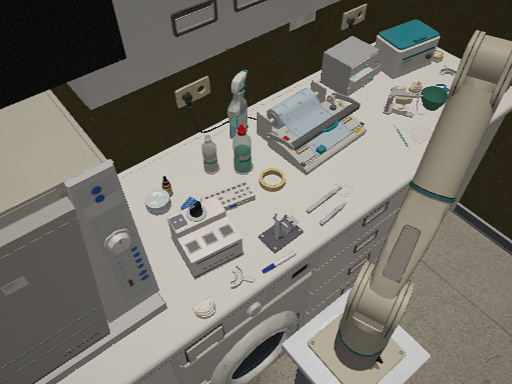

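View pics/wrist0.png

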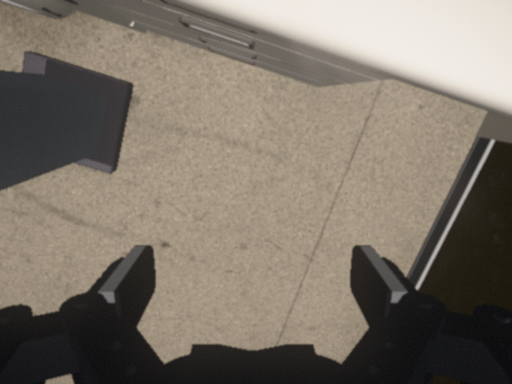

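Run:
```python
import cv2
im=cv2.imread('pics/top0.png')
cv2.imwrite('pics/a.png',cv2.resize(im[130:265,120:270],None,fx=5,fy=5,interpolation=cv2.INTER_CUBIC)[:600])
cv2.imwrite('pics/b.png',cv2.resize(im[190:260,225:385],None,fx=5,fy=5,interpolation=cv2.INTER_CUBIC))
```

```text
(no output)
```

View pics/a.png

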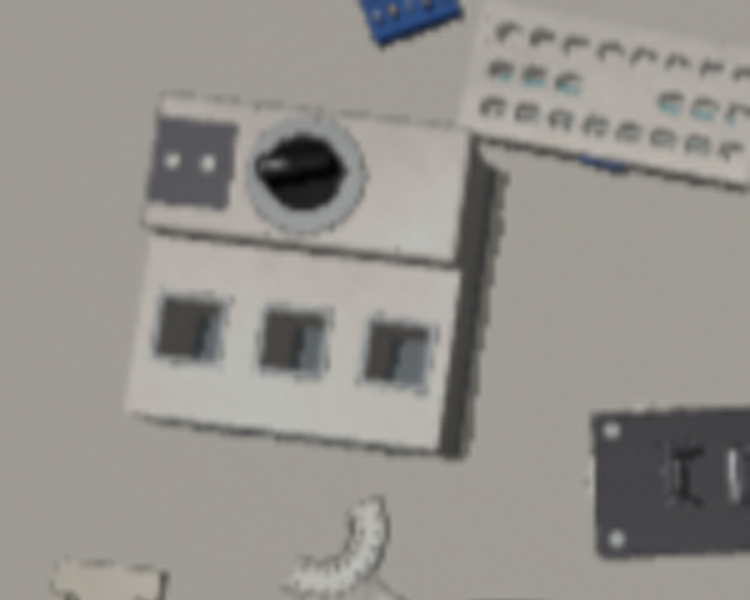

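View pics/b.png

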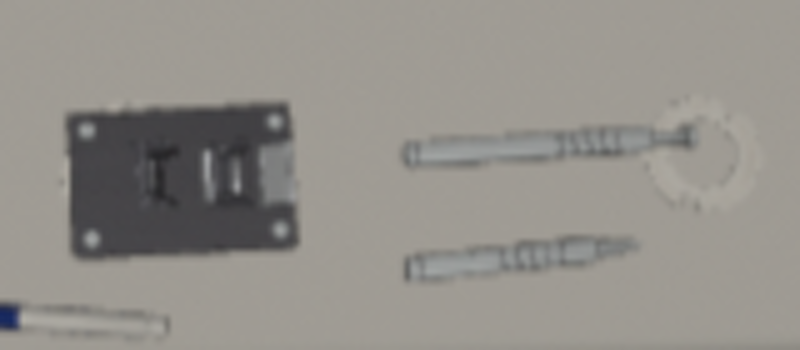

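```bash
cat > h.py <<'E'
import numpy as np, cv2
from scipy.spatial.transform import Rotation as Ro, Slerp
from workcell import get_obs, eyes, r
def K(p): f=192/np.tan(np.radians(p["vertical_fov"])/2); return f
def cast(p,uv,z):
    f=K(p); d=np.array([(uv[0]-p['cx'])/f,(uv[1]-p['cy'])/f,1.]); R=p['R']; 
    o=-R.T@p['t']; w=R.T@d; return o+w*(z-o[2])/w[2]
def proj(p,X):
    c=p['R']@np.asarray(X,float)+p['t']; f=K(p); return np.array([p['cx']+f*c[0]/c[2],p['cy']+f*c[1]/c[2]])
def pose():
    o=get_obs(); w,x,y,z=o['ee_rot']; return o['eef_pos'],Ro.from_quat([x,y,z,w]),o
def snap(cam,name,box=None,s=1):
    p=eyes.camera_params(cam); im=eyes.snapshot(cam)
    cv2.imwrite('pics/'+name+'_raw.png',im)
    c=im if box is None else im[box[1]:box[3],box[0]:box[2]]
    cv2.imwrite('pics/'+name+'.png',cv2.resize(c,None,fx=s,fy=s,interpolation=cv2.INTER_CUBIC)); return im,p
E
python3 - <<'E'
from h import *
P,R,o=pose(); print(R.as_matrix().round(3))
p=eyes.camera_params('top')
a=lambda u,v:(120+u/5,130+v/5)
b=lambda u,v:(225+u/5,190+v/5)
for n,(u,v) in dict(w2=(188,328),w1=(293,341),w0=(397,351)).items(): print(n,cast(p,a(u,v),.105).round(4))
for n,(u,v) in dict(cbl=(163,96),cbr=(472,130),cfl=(145,225),cfr=(458,263)).items(): print(n,cast(p,a(u,v),.135).round(4))
for n,(u,v) in dict(fbl=(150,235),ffl=(127,410),ffr=(437,449)).items(): print(n,cast(p,a(u,v),.105).round(4))
for n,(u,v) in dict(disc=(306,174)).items(): print(n,cast(p,a(u,v),.142).round(4))
for n,(u,v) in dict(bl=(257,165),br=(350,172)).items(): print(n,cast(p,a(u,v),.172).round(4))
for n,(u,v) in dict(lb=(404,154),lt=(694,136),sb=(406,269),st=(637,243)).items(): print(n,cast(p,b(u,v),.0075).round(4))
for n,(u,v) in dict(r1=(68,116),r2=(288,103),r3=(297,245),r4=(74,258)).items(): print(n,cast(p,b(u,v),.008).round(4))
print('tape',cast(p,(302,157),.02),'tray',cast(p,(190,241),0),'pen',cast(p,(215,253),0),cast(p,(258,255),0),'pl',cast(p,(142,250),0.01))
E
```

```text
[[ 0.298 -0.     0.955]
 [-0.955  0.001  0.298]
 [-0.001 -1.    -0.   ]]
w2 [0.5297 0.2049 0.105 ]
w1 [0.5211 0.1447 0.105 ]
w0 [0.5143 0.0852 0.105 ]
cbl [0.6588 0.2139 0.135 ]
cbr [0.6359 0.0388 0.135 ]
cfl [0.5848 0.2229 0.135 ]
cfr [0.56   0.0471 0.135 ]
fbl [0.5841 0.2275 0.105 ]
ffl [0.4833 0.2391 0.105 ]
ffr [0.4579 0.0625 0.105 ]
disc [0.6109 0.1314 0.142 ]
bl [0.6105 0.1529 0.172 ]
br [0.6056 0.1021 0.172 ]
lb [ 0.4553 -0.2296  0.0075]
lt [ 0.4631 -0.4087  0.0075]
sb [ 0.3851 -0.2283  0.0075]
st [ 0.3983 -0.3703  0.0075]
r1 [ 0.4824 -0.0231  0.008 ]
r2 [ 0.488 -0.159  0.008]
r3 [ 0.4009 -0.1621  0.008 ]
r4 [ 0.3955 -0.0256  0.008 ]
tape [ 0.65305738 -0.22316641  0.02      ] tray [0.400156   0.12781974 0.        ] pen [0.362271   0.05113554 0.        ] [ 0.35381795 -0.08049407  0.        ] pl [0.37552698 0.27226807 0.01      ]
```

Run:
```python
import cv2
im=cv2.imread('pics/scene0.png')
cv2.imwrite('pics/c.png',cv2.resize(im[175:285,155:355],None,fx=4,fy=4,interpolation=cv2.INTER_CUBIC))
```

```text
(no output)
```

View pics/c.png

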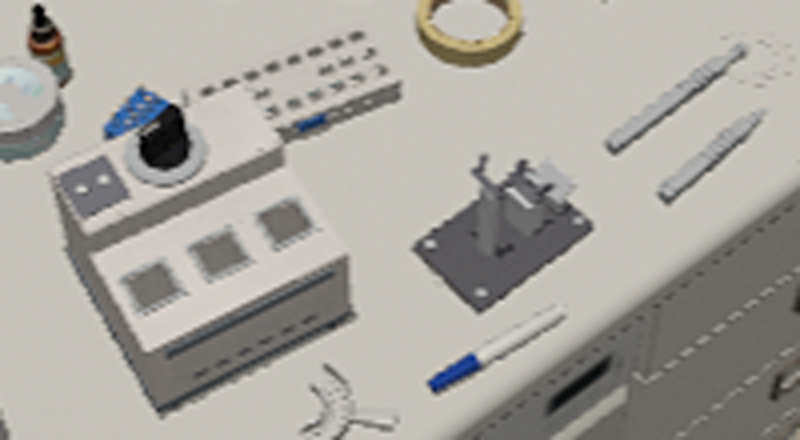

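```bash
cat >> h.py <<'E'
def Rd(az_x, tilt_axis=None, tilt=0):
    """tool pointing down, tool x at world azimuth az_x (deg); then world-rotvec tilt (deg)"""
    a=np.radians(az_x); x=np.array([np.cos(a),np.sin(a),0]); y=np.array([0,0,-1.]); z=np.cross(x,y)
    R=Ro.from_matrix(np.stack([x,y,z],1))
    if tilt_axis is not None:
        v=np.array(tilt_axis,float); R=Ro.from_rotvec(v/np.linalg.norm(v)*np.radians(tilt))*R
    return R
def plan(Pt,Rt,claw,v=.038,w=6.9,nd=3,minrows=5,start=None):
    P,R,_=pose() if start is None else (*start,None)
    Pt=np.array(Pt,float)
    ang=np.degrees((R.inv()*Rt).magnitude()); d=np.linalg.norm(Pt-P)
    n=max(int(np.ceil(d/v)),int(np.ceil(ang/w)),1); n=max(5*int(np.ceil(n/5)),minrows)
    P0,R0=P.copy(),R; rv=(R0.inv()*Rt).as_rotvec(); rows=[]
    for k in range(1,n+1):
        s=k/n; Pk=P0+(Pt-P0)*s; Rk=R0*Ro.from_rotvec(rv*s)
        dp=R.inv().apply(Pk-P); dr=(R.inv()*Rk).as_rotvec()
        t=np.round(dp/.8,nd); a=np.round(dr/(np.pi/2),nd)
        P=P+R.apply(t*.8); R=R*Ro.from_rotvec(a*np.pi/2)
        rows.append((a,t))
    print(f'n={n} d={d*1e3:.0f}mm ang={ang:.1f}')
    for i,(a,t) in enumerate(rows):
        dd={k:float(x) for k,x in zip(['ax','ay','az','tx','ty','tz'],[*a,*t]) if x}
        dd['claw']=claw; print(str(dd).replace("'",'"')+',' + ('\n' if i%5==4 else ''))
    return P,R
E
python3 - <<'E'
from h import *
s=plan([.30,-.42,.30],Rd(-40),85)
E
```

```text
n=10 d=237mm ang=32.7
{"ay": -0.036, "tx": -0.02, "ty": -0.009, "tz": 0.02, "claw": 85},
{"ay": -0.037, "tx": -0.019, "ty": -0.008, "tz": 0.021, "claw": 85},
{"ay": -0.036, "tx": -0.017, "ty": -0.009, "tz": 0.023, "claw": 85},
{"ay": -0.036, "tx": -0.016, "ty": -0.009, "tz": 0.023, "claw": 85},
{"ay": -0.036, "tx": -0.015, "ty": -0.008, "tz": 0.024, "claw": 85},

{"ay": -0.037, "az": -0.001, "tx": -0.014, "ty": -0.009, "tz": 0.025, "claw": 85},
{"ay": -0.036, "tx": -0.012, "ty": -0.009, "tz": 0.026, "claw": 85},
{"ay": -0.036, "tx": -0.01, "ty": -0.008, "tz": 0.026, "claw": 85},
{"ay": -0.037, "tx": -0.009, "ty": -0.009, "tz": 0.027, "claw": 85},
{"ay": -0.036, "tx": -0.008, "ty": -0.009, "tz": 0.027, "claw": 85},
```

{"api": "servo_tool", "payload": {
  "deltas": [
    {"ay": -0.036,"tx": -0.02,"ty": -0.009,"tz": 0.02,"claw": 85},
    {"ay": -0.037,"tx": -0.019,"ty": -0.008,"tz": 0.021,"claw": 85},
    {"ay": -0.036,"tx": -0.017,"ty": -0.009,"tz": 0.023,"claw": 85},
    {"ay": -0.036,"tx": -0.016,"ty": -0.009,"tz": 0.023,"claw": 85},
    {"ay": -0.036,"tx": -0.015,"ty": -0.008,"tz": 0.024,"claw": 85}
  ]
}}

```text
$.deltas[0]: bad value
```

{"api": "servo_tool", "payload": {
  "deltas": [
    {"ay": -0.037,"tx": -0.014,"ty": -0.009,"tz": 0.025,"claw": 85},
    {"ay": -0.036,"tx": -0.012,"ty": -0.009,"tz": 0.026,"claw": 85},
    {"ay": -0.036,"tx": -0.01,"ty": -0.008,"tz": 0.026,"claw": 85},
    {"ay": -0.037,"tx": -0.009,"ty": -0.009,"tz": 0.027,"claw": 85},
    {"ay": -0.036,"tx": -0.008,"ty": -0.009,"tz": 0.027,"claw": 85}
  ]
}}

```text
$.deltas[0]: bad value
```

Run:
```python
from h import *
P,R,o=pose();print(P,R.as_matrix().round(3),o['q'].round(3),o['time'])
im,p=snap('wrist','w1')
s=plan([.46,-.1,.30],Rd(-20),60)
```

```text
[ 0.19371417 -0.61996833  0.23059078] [[ 0.298 -0.     0.955]
 [-0.955  0.001  0.298]
 [-0.001 -1.    -0.   ]] [ 1.202  0.629  0.038  1.518 -0.027  0.996 -0.02 ] 0.15
n=20 d=588mm ang=52.7
{"ay": -0.029, "tx": -0.026, "ty": -0.004, "tz": 0.026, "claw": 60},
{"ay": -0.03, "tx": -0.025, "ty": -0.005, "tz": 0.026, "claw": 60},
{"ay": -0.029, "tx": -0.024, "ty": -0.004, "tz": 0.028, "claw": 60},
{"ay": -0.029, "tx": -0.022, "ty": -0.004, "tz": 0.029, "claw": 60},
{"ay": -0.029, "tx": -0.021, "ty": -0.004, "tz": 0.03, "claw": 60},

{"ay": -0.03, "tx": -0.019, "ty": -0.005, "tz": 0.031, "claw": 60},
{"ay": -0.029, "tx": -0.018, "ty": -0.004, "tz": 0.032, "claw": 60},
{"ay": -0.029, "tx": -0.017, "ty": -0.004, "tz": 0.032, "claw": 60},
{"ay": -0.029, "tx": -0.015, "ty": -0.005, "tz": 0.033, "claw": 60},
{"ay": -0.03, "tx": -0.014, "ty": -0.004, "tz": 0.034, "claw": 60},

{"ay": -0.029, "tx": -0.012, "ty": -0.004, "tz": 0.035, "claw": 60},
{"ay": -0.029, "tx": -0.01, "ty": -0.005, "tz": 0.035, "claw": 60},
{"ay": -0.029, "tx": -0.009, "ty": -0.004, "tz": 0.035, "claw": 60},
{"ay": -0.03, "tx": -0.007, "ty": -0.004, "tz": 0.036, "claw": 60},
{"ay": -0.029, "tx": -0.006, "ty": -0.004, "tz": 0.036, "claw": 60},

{"ay": -0.029, "tx": -0.004, "ty": -0.005, "tz": 0.036, "claw": 60},
{"ay": -0.029, "tx": -0.002, "ty": -0.004, "tz": 0.037, "claw": 60},
{"ax": -0.001, "ay": -0.03, "ty": -0.004, "tz": 0.036, "claw": 60},
{"ay": -0.029, "tx": 0.001, "ty": -0.005, "tz": 0.037, "claw": 60},
{"ay": -0.029, "az": -0.001, "tx": 0.003, "ty": -0.004, "tz": 0.036, "claw": 60},
```

View pics/w1.png

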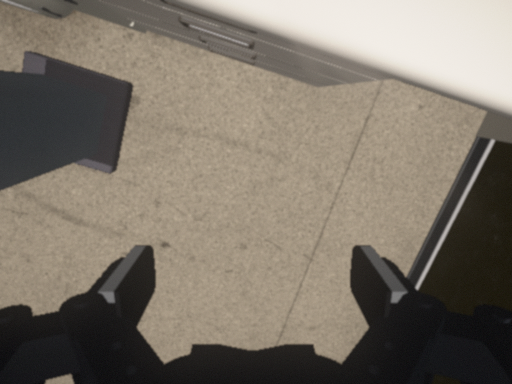

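```bash
python3 - <<'E'
s=open('h.py').read()
s=s.replace("for k,x in zip(['ax','ay','az','tx','ty','tz'],[*a,*t]) if x}","for k,x in zip(['ax','ay','az','tx','ty','tz'],[*a,*t])}").replace("print(str(dd).replace(\"'\",'\"')","print(str(dd).replace(\"'\",'\"').replace('-0.0,','0,').replace('0.0,','0,')")
open('h.py','w').write(s)
E
python3 - <<'E'
from h import *
s=plan([.40,-.2,.31],Rd(-25),60,v=.0405,w=7)
E
```

```text
n=15 d=475mm ang=47.7
{"ax": 0, "ay": -0.035, "az": 0, "tx": -0.028, "ty": -0.007, "tz": 0.027, "claw": 60},
{"ax": 0, "ay": -0.036, "az": 0, "tx": -0.027, "ty": -0.006, "tz": 0.028, "claw": 60},
{"ax": 0, "ay": -0.035, "az": 0, "tx": -0.025, "ty": -0.007, "tz": 0.03, "claw": 60},
{"ax": 0, "ay": -0.035, "az": 0, "tx": -0.024, "ty": -0.006, "tz": 0.031, "claw": 60},
{"ax": 0, "ay": -0.035, "az": 0, "tx": -0.021, "ty": -0.007, "tz": 0.033, "claw": 60},

{"ax": 0, "ay": -0.036, "az": 0, "tx": -0.02, "ty": -0.006, "tz": 0.033, "claw": 60},
{"ax": 0, "ay": -0.035, "az": 0, "tx": -0.018, "ty": -0.007, "tz": 0.035, "claw": 60},
{"ax": 0, "ay": -0.035, "az": 0, "tx": -0.016, "ty": -0.007, "tz": 0.035, "claw": 60},
{"ax": 0, "ay": -0.036, "az": 0, "tx": -0.014, "ty": -0.006, "tz": 0.037, "claw": 60},
{"ax": 0, "ay": -0.035, "az": 0, "tx": -0.012, "ty": -0.007, "tz": 0.037, "claw": 60},

{"ax": 0, "ay": -0.035, "az": 0, "tx": -0.01, "ty": -0.006, "tz": 0.038, "claw": 60},
{"ax": 0, "ay": -0.036, "az": 0, "tx": -0.008, "ty": -0.007, "tz": 0.038, "claw": 60},
{"ax": 0, "ay": -0.035, "az": 0, "tx": -0.006, "ty": -0.006, "tz": 0.038, "claw": 60},
{"ax": 0, "ay": -0.035, "az": 0, "tx": -0.003, "ty": -0.007, "tz": 0.039, "claw": 60},
{"ax": -0.001, "ay": -0.035, "az": 0, "tx": -0.002, "ty": -0.007, "tz": 0.039, "claw": 60},
```

{"api": "servo_tool", "payload": {
  "deltas": [
    {"ax": 0,"ay": -0.035,"az": 0,"tx": -0.028,"ty": -0.007,"tz": 0.027,"claw": 60},
    {"ax": 0,"ay": -0.036,"az": 0,"tx": -0.027,"ty": -0.006,"tz": 0.028,"claw": 60},
    {"ax": 0,"ay": -0.035,"az": 0,"tx": -0.025,"ty": -0.007,"tz": 0.03,"claw": 60},
    {"ax": 0,"ay": -0.035,"az": 0,"tx": -0.024,"ty": -0.006,"tz": 0.031,"claw": 60},
    {"ax": 0,"ay": -0.035,"az": 0,"tx": -0.021,"ty": -0.007,"tz": 0.033,"claw": 60}
  ]
}}

```text
time: 0.62
eef_pos: [0.2631, -0.4788, 0.2577]
ee_rot: [0.622, -0.622, 0.336, -0.335]
wrist_force: [0.3, 0.0, 0.4]
finger_gap: 0.706
```

{"api": "servo_tool", "payload": {
  "deltas": [
    {"ax": 0,"ay": -0.036,"az": 0,"tx": -0.02,"ty": -0.006,"tz": 0.033,"claw": 60},
    {"ax": 0,"ay": -0.035,"az": 0,"tx": -0.018,"ty": -0.007,"tz": 0.035,"claw": 60},
    {"ax": 0,"ay": -0.035,"az": 0,"tx": -0.016,"ty": -0.007,"tz": 0.035,"claw": 60},
    {"ax": 0,"ay": -0.036,"az": 0,"tx": -0.014,"ty": -0.006,"tz": 0.037,"claw": 60},
    {"ax": 0,"ay": -0.035,"az": 0,"tx": -0.012,"ty": -0.007,"tz": 0.037,"claw": 60}
  ]
}}

```text
time: 1.03
eef_pos: [0.3319, -0.3389, 0.2843]
ee_rot: [-0.663, 0.663, -0.246, 0.246]
wrist_force: [0.6, -0.3, -0.3]
finger_gap: 0.705
```

{"api": "servo_tool", "payload": {
  "deltas": [
    {"ax": 0,"ay": -0.035,"az": 0,"tx": -0.01,"ty": -0.006,"tz": 0.038,"claw": 60},
    {"ax": 0,"ay": -0.036,"az": 0,"tx": -0.008,"ty": -0.007,"tz": 0.038,"claw": 60},
    {"ax": 0,"ay": -0.035,"az": 0,"tx": -0.006,"ty": -0.006,"tz": 0.038,"claw": 60},
    {"ax": 0,"ay": -0.035,"az": 0,"tx": -0.003,"ty": -0.007,"tz": 0.039,"claw": 60},
    {"ax": -0.001,"ay": -0.035,"az": 0,"tx": -0.002,"ty": -0.007,"tz": 0.039,"claw": 60}
  ]
}}

```text
time: 1.45
eef_pos: [0.4001, -0.199, 0.3109]
ee_rot: [-0.69, 0.691, -0.153, 0.152]
wrist_force: [0.7, -0.4, 0.4]
finger_gap: 0.701
```

Run:
```python
from h import *
P,R,o=pose();print(P,R.as_matrix().round(3),o['q'].round(3),o['time'])
im,p=snap('wrist','w2');print(p)
s=plan([.611,.1315,.25],Rd(-6),50,v=.0405,w=7)
```

```text
[ 0.40006483 -0.19900544  0.31086654] [[ 0.907 -0.001  0.421]
 [-0.421 -0.002  0.907]
 [ 0.    -1.    -0.002]] [ 0.624  0.249 -0.284  1.935  0.086  0.969 -0.136] 1.45
{'vertical_fov': 60.28064457406566, 'cx': 252.41257820495971, 'cy': 190.59443574247302, 'R': array([[ 9.06976043e-01, -4.21182183e-01, -1.61241494e-04],
       [-4.03908379e-01, -8.69886925e-01,  2.83116158e-01],
       [-1.19383743e-01, -2.56714446e-01, -9.59085614e-01]]), 't': array([-0.44732239, -0.06940822,  0.45185086])}
n=10 d=390mm ang=18.3
{"ax": 0, "ay": -0.02, "az": 0, "tx": 0.007, "ty": 0.008, "tz": 0.048, "claw": 50},
{"ax": 0, "ay": -0.021, "az": 0, "tx": 0.008, "ty": 0.008, "tz": 0.047, "claw": 50},
{"ax": 0, "ay": -0.02, "az": 0.001, "tx": 0.01, "ty": 0.008, "tz": 0.047, "claw": 50},
{"ax": -0.001, "ay": -0.02, "az": 0, "tx": 0.012, "ty": 0.008, "tz": 0.046, "claw": 50},
{"ax": 0, "ay": -0.02, "az": 0, "tx": 0.013, "ty": 0.008, "tz": 0.047, "claw": 50},

{"ax": 0, "ay": -0.021, "az": 0, "tx": 0.014, "ty": 0.007, "tz": 0.046, "claw": 50},
{"ax": 0, "ay": -0.02, "az": 0, "tx": 0.016, "ty": 0.008, "tz": 0.045, "claw": 50},
{"ax": 0, "ay": -0.02, "az": 0.001, "tx": 0.017, "ty": 0.008, "tz": 0.045, "claw": 50},
{"ax": -0.001, "ay": -0.021, "az": 0, "tx": 0.019, "ty": 0.008, "tz": 0.044, "claw": 50},
{"ax": 0, "ay": -0.02, "az": 0, "tx": 0.02, "ty": 0.008, "tz": 0.044, "claw": 50},
```

View pics/w2.png

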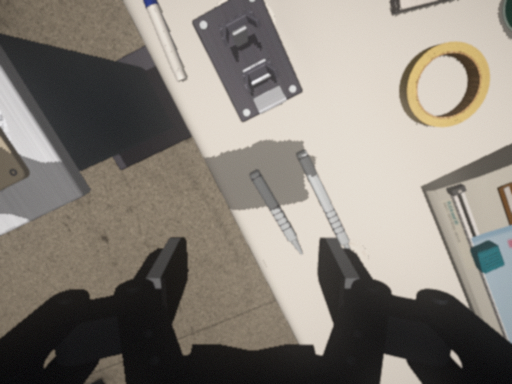

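{"api": "servo_tool", "payload": {
  "deltas": [
    {"ax": 0,"ay": -0.02,"az": 0,"tx": 0.007,"ty": 0.008,"tz": 0.048,"claw": 50},
    {"ax": 0,"ay": -0.021,"az": 0,"tx": 0.008,"ty": 0.008,"tz": 0.047,"claw": 50},
    {"ax": 0,"ay": -0.02,"az": 0.001,"tx": 0.01,"ty": 0.008,"tz": 0.047,"claw": 50},
    {"ax": -0.001,"ay": -0.02,"az": 0,"tx": 0.012,"ty": 0.008,"tz": 0.046,"claw": 50},
    {"ax": 0,"ay": -0.02,"az": 0,"tx": 0.013,"ty": 0.008,"tz": 0.047,"claw": 50}
  ]
}}

```text
time: 1.92
eef_pos: [0.5063, -0.0386, 0.2779]
ee_rot: [-0.699, 0.701, -0.099, 0.097]
wrist_force: [1.2, -0.1, -0.1]
finger_gap: 0.581
```

{"api": "servo_tool", "payload": {
  "deltas": [
    {"ax": 0,"ay": -0.021,"az": 0,"tx": 0.014,"ty": 0.007,"tz": 0.046,"claw": 50},
    {"ax": 0,"ay": -0.02,"az": 0,"tx": 0.016,"ty": 0.008,"tz": 0.045,"claw": 50},
    {"ax": 0,"ay": -0.02,"az": 0.001,"tx": 0.017,"ty": 0.008,"tz": 0.045,"claw": 50},
    {"ax": -0.001,"ay": -0.021,"az": 0,"tx": 0.019,"ty": 0.008,"tz": 0.044,"claw": 50},
    {"ax": 0,"ay": -0.02,"az": 0,"tx": 0.02,"ty": 0.008,"tz": 0.044,"claw": 50}
  ]
}}

```text
time: 2.33
eef_pos: [0.6117, 0.122, 0.2455]
ee_rot: [-0.704, 0.707, -0.043, 0.04]
wrist_force: [0.5, 0.3, -0.2]
finger_gap: 0.586
```

Run:
```python
from h import *
P,R,o=pose();print(P,R.as_matrix().round(3),o['q'].round(3),o['time'])
im,p=snap('wrist','w3');print(proj(p,[.611,.1315,.17]),proj(p,[.611,.1315,.14]))
```

```text
[0.61167681 0.12202088 0.24553341] [[ 0.993 -0.005  0.117]
 [-0.117 -0.004  0.993]
 [-0.004 -1.    -0.005]] [-0.004  0.603 -0.397  1.565  0.261  1.033 -0.591] 2.3333
[248.57547975 189.61702327] [249.19955833 178.63069794]
```

View pics/w3.png

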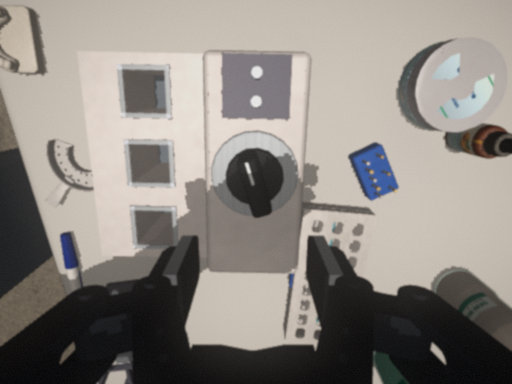

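Run:
```python
from h import *
im=cv2.imread('pics/w3_raw.png'); cv2.imwrite('pics/d.png',cv2.resize(im[120:230,200:310],None,fx=5,fy=5,interpolation=cv2.INTER_CUBIC))
p=eyes.camera_params('wrist')
print(cast(p,(254.5,173),.141),cast(p,(254.5,173),.145))
g=cv2.cvtColor(im,cv2.COLOR_BGR2GRAY)
# wells: mouth z
for uv in [(146,91.5),(150,162.5),(154.5,227)]: print(cast(p,uv,.105))
```

```text
[0.61820006 0.14665579 0.141     ] [0.6182887 0.1475772 0.145    ]
[0.53653669 0.21568616 0.105     ]
[0.52840776 0.1573158  0.105     ]
[0.52091229 0.09773567 0.105     ]
```

View pics/d.png

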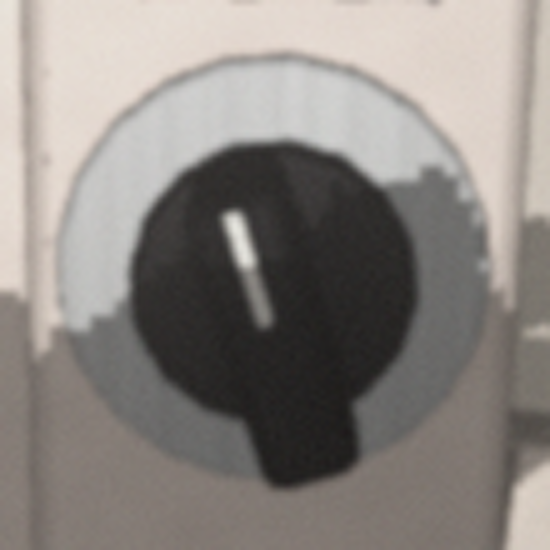

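Run:
```python
from h import *
P,R,o=pose();print(P,o['time'])
im,p=snap('wrist','w4',(200,120,310,230),5)
def f(u,v):return (200+u/5,120+v/5)
print(cast(p,(254.5,173),.141))
```

```text
[0.61414292 0.13171108 0.24406488] 2.3833
[0.61820006 0.14665579 0.141     ]
```

View pics/w4.png

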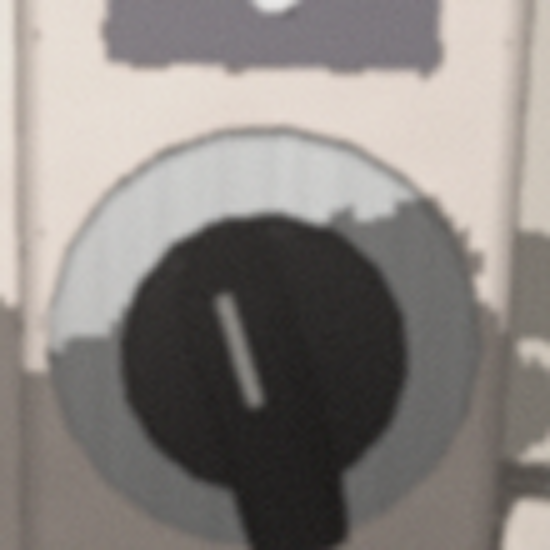

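Run:
```python
from h import *
P,R,o=pose();print(P,R.as_matrix()[:,0],o['time'])
p=eyes.camera_params('wrist')
def f(u,v):return (200+u/5,120+v/5)
print('disc',cast(p,f(263,338),.141))
a=cast(p,f(224,295),.171);b=cast(p,f(257,407),.171);print(a,b,np.degrees(np.arctan2(*(a-b)[1::-1])))
a=cast(p,f(290,280),.171);b=cast(p,f(347,520),.171);print(a,b,np.degrees(np.arctan2(*(a-b)[1::-1])))
im=cv2.imread('pics/w4_raw.png')
cv2.imwrite('pics/e.png',im)
for uv in [(f(120,0))]: pass
```

```text
[0.61190255 0.12858304 0.24441528] [ 0.99396817 -0.10954433 -0.00522721] 2.4333
disc [0.61300195 0.13184947 0.141     ]
[0.60953049 0.1467651  0.171     ] [0.61219421 0.13053929 0.171     ] 99.3228318952628
[0.61857458 0.14786859 0.171     ] [0.6228809 0.1126536 0.171    ] 96.971884047865
```

View pics/e.png

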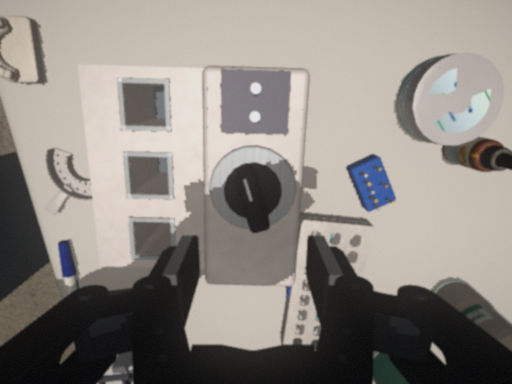

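Run:
```python
from h import *
s=plan([.612,.131,.152],Rd(8),50)
```

```text
n=5 d=92mm ang=14.3
{"ax": 0, "ay": -0.032, "az": -0.001, "tx": 0, "ty": 0.023, "tz": 0.001, "claw": 50},
{"ax": -0.001, "ay": -0.032, "az": 0, "tx": 0, "ty": 0.023, "tz": 0, "claw": 50},
{"ax": 0, "ay": -0.031, "az": -0.001, "tx": 0, "ty": 0.023, "tz": 0.001, "claw": 50},
{"ax": 0, "ay": -0.032, "az": -0.001, "tx": 0, "ty": 0.023, "tz": 0, "claw": 50},
{"ax": 0, "ay": -0.032, "az": 0, "tx": 0, "ty": 0.024, "tz": 0.001, "claw": 50},
```

{"api": "servo_tool", "payload": {
  "deltas": [
    {"ax": -0.001,"ay": -0.04,"az": -0.001,"tx": 0,"ty": 0.014,"tz": 0.001,"claw": 50},
    {"ax": 0,"ay": -0.04,"az": -0.001,"tx": 0,"ty": 0.014,"tz": 0.001,"claw": 50},
    {"ax": 0,"ay": -0.04,"az": -0.001,"tx": 0,"ty": 0.014,"tz": 0.001,"claw": 50},
    {"ax": 0,"ay": -0.039,"az": 0,"tx": 0,"ty": 0.014,"tz": 0,"claw": 50},
    {"ax": 0,"ay": 0,"az": 0,"tx": 0,"ty": 0,"tz": 0,"claw": 50}
  ]
}}

```text
time: 2.85
eef_pos: [0.6092, 0.1216, 0.1989]
ee_rot: [-0.703, 0.708, 0.045, -0.049]
wrist_force: [0.3, -0.7, 0.1]
finger_gap: 0.587
```

Run:
```python
from h import *
s=plan([.612,.131,.152],Rd(8),50,nd=4)
im,p=snap('wrist','w5',(150,120,350,270),4)
```

```text
n=5 d=48mm ang=0.6
{"ax": 0.0008, "ay": -0.0009, "az": -0.0007, "tx": 0.0011, "ty": 0.0117, "tz": 0.0023, "claw": 50},
{"ax": 0.0007, "ay": -0.0009, "az": -0.0007, "tx": 0.001, "ty": 0.0117, "tz": 0.0023, "claw": 50},
{"ax": 0.0008, "ay": -0.001, "az": -0.0007, "tx": 0.0011, "ty": 0.0117, "tz": 0.0023, "claw": 50},
{"ax": 0.0008, "ay": -0.0009, "az": -0.0007, "tx": 0.001, "ty": 0.0117, "tz": 0.0022, "claw": 50},
{"ax": 0.0007, "ay": -0.0009, "az": -0.0007, "tx": 0.001, "ty": 0.0118, "tz": 0.0023, "claw": 50},
```

View pics/w5.png

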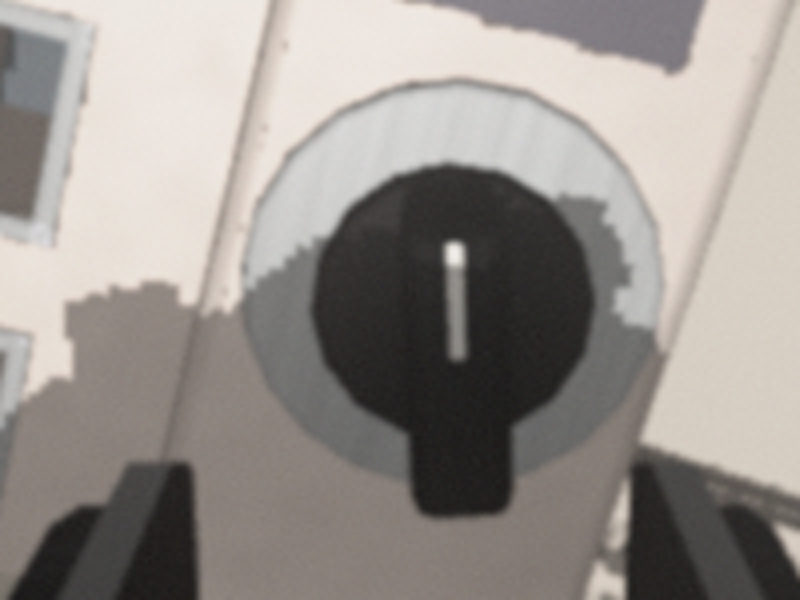

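{"api": "servo_tool", "payload": {
  "deltas": [
    {"ax": 0.001,"ay": -0.001,"az": -0.001,"tx": 0.001,"ty": 0.012,"tz": 0.002,"claw": 50},
    {"ax": 0.001,"ay": -0.001,"az": -0.001,"tx": 0.001,"ty": 0.011,"tz": 0.002,"claw": 50},
    {"ax": 0.001,"ay": -0.001,"az": -0.001,"tx": 0.001,"ty": 0.011,"tz": 0.002,"claw": 50},
    {"ax": 0.0,"ay": -0.001,"az": 0,"tx": 0.001,"ty": 0.01,"tz": 0.002,"claw": 50},
    {"ax": 0,"ay": 0,"az": 0,"tx": 0.001,"ty": 0.01,"tz": 0.002,"claw": 50}
  ]
}}

```text
time: 3.32
eef_pos: [0.6138, 0.1316, 0.1573]
ee_rot: [-0.705, 0.706, 0.05, -0.047]
wrist_force: [0.5, -0.3, -0.1]
finger_gap: 0.584
```

{"api": "servo_tool", "payload": {
  "deltas": [
    {"ax": 0,"ay": 0,"az": 0,"tx": 0,"ty": 0,"tz": 0,"claw": 0},
    {"ax": 0,"ay": 0,"az": 0,"tx": 0,"ty": 0,"tz": 0,"claw": 0},
    {"ax": 0,"ay": 0,"az": 0,"tx": 0,"ty": 0,"tz": 0,"claw": 0},
    {"ax": 0,"ay": 0,"az": 0,"tx": 0,"ty": 0,"tz": 0,"claw": 0},
    {"ax": 0,"ay": 0,"az": 0,"tx": 0,"ty": 0,"tz": 0,"claw": 0}
  ],
  "force": 40
}}

```text
time: 3.73
eef_pos: [0.6141, 0.1317, 0.1584]
ee_rot: [0.706, -0.705, -0.05, 0.047]
wrist_force: [-0.2, 1.1, -1.0]
finger_gap: 0.152
```

Run:
```python
from h import *
P,R,o=pose();print(P,R.as_matrix().round(3),o['wrist_force'],o['ft_torque'],o['finger_gap']*85.4,o['q'].round(2))
```

```text
[0.6140837  0.13168587 0.15843426] [[ 0.991  0.005 -0.137]
 [ 0.137  0.001  0.991]
 [ 0.005 -1.    -0.   ]] [-0.17833302  1.07384113 -0.9583122 ] [ 0.22076184 -0.04257164 -0.04864583] 13.009473505115974 [ 0.    0.71 -0.43  1.65  0.37  0.86 -0.44]
```

{"api": "servo_tool", "payload": {
  "deltas": [
    {"ax": 0,"ay": -0.07,"az": 0,"tx": 0,"ty": 0,"tz": 0,"claw": 0},
    {"ax": 0,"ay": -0.07,"az": 0,"tx": 0,"ty": 0,"tz": 0,"claw": 0},
    {"ax": 0,"ay": -0.07,"az": 0,"tx": 0,"ty": 0,"tz": 0,"claw": 0},
    {"ax": 0,"ay": -0.07,"az": 0,"tx": 0,"ty": 0,"tz": 0,"claw": 0},
    {"ax": 0,"ay": -0.07,"az": 0,"tx": 0,"ty": 0,"tz": 0,"claw": 0}
  ]
}}

```text
time: 4.15
eef_pos: [0.6146, 0.1319, 0.1585]
ee_rot: [-0.665, 0.665, 0.242, -0.238]
wrist_force: [2.7, 1.7, -3.6]
finger_gap: 0.155
```

{"api": "servo_tool", "payload": {
  "deltas": [
    {"ax": 0,"ay": -0.07,"az": 0,"tx": 0,"ty": 0,"tz": 0,"claw": 0},
    {"ax": 0,"ay": -0.07,"az": 0,"tx": 0,"ty": 0,"tz": 0,"claw": 0},
    {"ax": 0,"ay": -0.07,"az": 0,"tx": 0,"ty": 0,"tz": 0,"claw": 0},
    {"ax": 0,"ay": -0.07,"az": 0,"tx": 0,"ty": 0,"tz": 0,"claw": 0},
    {"ax": 0,"ay": -0.07,"az": 0,"tx": 0,"ty": 0,"tz": 0,"claw": 0}
  ]
}}

```text
time: 4.57
eef_pos: [0.6149, 0.1324, 0.1585]
ee_rot: [-0.574, 0.576, 0.414, -0.409]
wrist_force: [2.6, 3.6, -4.5]
finger_gap: 0.153
```

{"api": "servo_tool", "payload": {
  "deltas": [
    {"ax": 0,"ay": -0.04,"az": 0,"tx": 0,"ty": 0,"tz": 0,"claw": 0},
    {"ax": 0,"ay": -0.04,"az": 0,"tx": 0,"ty": 0,"tz": 0,"claw": 0},
    {"ax": 0,"ay": -0.03,"az": 0,"tx": 0,"ty": 0,"tz": 0,"claw": 0},
    {"ax": 0,"ay": -0.03,"az": 0,"tx": 0,"ty": 0,"tz": 0,"claw": 0},
    {"ax": 0,"ay": -0.02,"az": 0,"tx": 0,"ty": 0,"tz": 0,"claw": 0}
  ]
}}

```text
time: 4.98
eef_pos: [0.6151, 0.1326, 0.1585]
ee_rot: [-0.52, 0.521, 0.481, -0.476]
wrist_force: [2.6, 4.0, -2.5]
finger_gap: 0.155
```

Run:
```python
from h import *
P,R,o=pose();print(P,R.as_matrix().round(3),o['wrist_force'],o['ft_torque'],o['finger_gap']*85.4,o['q'].round(2))
x=R.as_matrix()[:,0];print(np.degrees(np.arctan2(x[1],x[0])))
```

```text
[0.61508963 0.13257507 0.15853939] [[ 0.084  0.006 -0.996]
 [ 0.996  0.004  0.084]
 [ 0.004 -1.    -0.006]] [ 2.57723519  3.98835555 -2.46497663] [ 0.70309636 -0.37756271 -1.42070745] 13.224989187696217 [ 0.19  0.79 -0.79  1.64  0.65  0.98  0.67]
85.19752482916232
```

{"api": "servo_tool", "payload": {
  "deltas": [
    {"ax": 0,"ay": 0.02,"az": 0,"tx": 0,"ty": 0,"tz": 0,"claw": 0},
    {"ax": 0,"ay": 0.0,"az": 0,"tx": 0,"ty": 0,"tz": 0,"claw": 50},
    {"ax": 0,"ay": 0,"az": 0,"tx": 0,"ty": 0,"tz": 0,"claw": 50},
    {"ax": 0,"ay": 0,"az": 0,"tx": 0,"ty": -0.01,"tz": 0,"claw": 50},
    {"ax": 0,"ay": 0,"az": 0,"tx": 0,"ty": -0.03,"tz": 0,"claw": 50}
  ]
}}

```text
time: 5.4
eef_pos: [0.6117, 0.1298, 0.1879]
ee_rot: [-0.527, 0.528, 0.47, -0.472]
wrist_force: [-0.1, -0.7, -0.3]
finger_gap: 0.587
```

{"api": "servo_tool", "payload": {
  "deltas": [
    {"ax": 0,"ay": 0,"az": 0,"tx": 0,"ty": -0.04,"tz": 0,"claw": 50},
    {"ax": 0,"ay": 0,"az": 0,"tx": 0,"ty": -0.04,"tz": 0,"claw": 50},
    {"ax": 0,"ay": 0,"az": 0,"tx": 0,"ty": -0.03,"tz": 0,"claw": 50},
    {"ax": 0,"ay": 0,"az": 0,"tx": 0,"ty": 0,"tz": 0,"claw": 50},
    {"ax": 0,"ay": 0,"az": 0,"tx": 0,"ty": 0,"tz": 0,"claw": 50}
  ]
}}

```text
time: 5.82
eef_pos: [0.614, 0.1317, 0.2804]
ee_rot: [-0.526, 0.529, 0.473, -0.469]
wrist_force: [0.0, -0.7, 0.6]
finger_gap: 0.584
```

Run:
```python
from h import *
P,R,o=pose();print(P,o['q'].round(2))
im,p=snap('wrist','w6'); print(proj(p,[.612,.131,.17]))
im,p=snap('top','t6',(225,190,385,260),5)
for uv in [(0,0)]:pass
```

```text
[0.61399455 0.13165651 0.28041207] [ 0.23  0.67 -0.86  1.51  0.53  1.2   0.74]
[249.49828402 182.79715624]
```

View pics/w6.png

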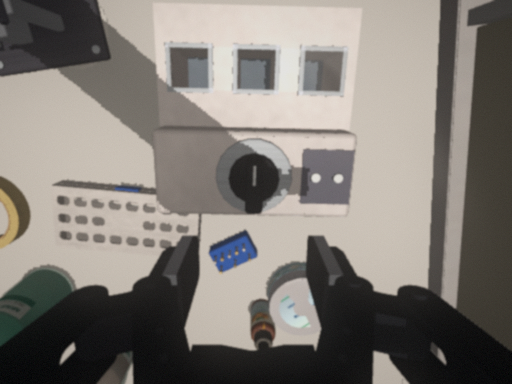

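View pics/t6.png

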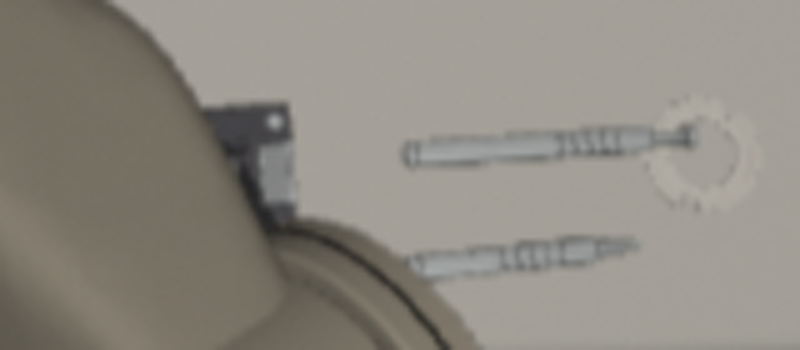

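Run:
```python
from h import *
p=eyes.camera_params('wrist')
for uv in [(190,67),(256,68),(323,70)]: print(cast(p,uv,.105))
print('disc',cast(p,(253.5,176),.141))
s=plan([.43,-.15,.30],Rd(2),60,v=.0405,w=7)
```

```text
[0.51451582 0.08686294 0.105     ]
[0.52202611 0.14538034 0.105     ]
[0.53048706 0.20479587 0.105     ]
disc [0.61167944 0.13296666 0.141     ]
n=15 d=336mm ang=81.5
{"ax": 0, "ay": 0.06, "az": 0, "tx": -0.025, "ty": -0.002, "tz": 0.012, "claw": 60},
{"ax": 0, "ay": 0.061, "az": 0, "tx": -0.026, "ty": -0.002, "tz": 0.011, "claw": 60},
{"ax": 0, "ay": 0.06, "az": 0, "tx": -0.027, "ty": -0.002, "tz": 0.007, "claw": 60},
{"ax": 0.001, "ay": 0.061, "az": 0, "tx": -0.027, "ty": -0.002, "tz": 0.005, "claw": 60},
{"ax": 0, "ay": 0.06, "az": 0, "tx": -0.028, "ty": -0.001, "tz": 0.002, "claw": 60},

{"ax": 0, "ay": 0.06, "az": 0, "tx": -0.028, "ty": -0.002, "tz": 0, "claw": 60},
{"ax": 0, "ay": 0.061, "az": 0, "tx": -0.028, "ty": -0.002, "tz": -0.003, "claw": 60},
{"ax": 0, "ay": 0.06, "az": 0, "tx": -0.027, "ty": -0.002, "tz": -0.005, "claw": 60},
{"ax": 0, "ay": 0.06, "az": 0.001, "tx": -0.027, "ty": -0.002, "tz": -0.008, "claw": 60},
{"ax": 0, "ay": 0.061, "az": 0, "tx": -0.026, "ty": -0.002, "tz": -0.011, "claw": 60},

{"ax": 0, "ay": 0.06, "az": 0, "tx": -0.024, "ty": -0.002, "tz": -0.013, "claw": 60},
{"ax": 0.001, "ay": 0.061, "az": 0, "tx": -0.024, "ty": -0.001, "tz": -0.015, "claw": 60},
{"ax": 0, "ay": 0.06, "az": 0, "tx": -0.022, "ty": -0.002, "tz": -0.018, "claw": 60},
{"ax": 0, "ay": 0.06, "az": 0, "tx": -0.02, "ty": -0.002, "tz": -0.019, "claw": 60},
{"ax": 0, "ay": 0.061, "az": 0, "tx": -0.018, "ty": -0.002, "tz": -0.021, "claw": 60},
```

{"api": "servo_tool", "payload": {
  "deltas": [
    {"ax": 0,"ay": 0.06,"az": 0,"tx": -0.025,"ty": -0.002,"tz": 0.012,"claw": 60},
    {"ax": 0,"ay": 0.061,"az": 0,"tx": -0.026,"ty": -0.002,"tz": 0.011,"claw": 60},
    {"ax": 0,"ay": 0.06,"az": 0,"tx": -0.027,"ty": -0.002,"tz": 0.007,"claw": 60},
    {"ax": 0.001,"ay": 0.061,"az": 0,"tx": -0.027,"ty": -0.002,"tz": 0.005,"claw": 60},
    {"ax": 0,"ay": 0.06,"az": 0,"tx": -0.028,"ty": -0.001,"tz": 0.002,"claw": 60}
  ]
}}

```text
time: 6.33
eef_pos: [0.5513, 0.0366, 0.2838]
ee_rot: [0.624, -0.624, -0.332, 0.332]
wrist_force: [0.1, -0.3, 0.3]
finger_gap: 0.708
```

{"api": "servo_tool", "payload": {
  "deltas": [
    {"ax": 0,"ay": 0.06,"az": 0,"tx": -0.028,"ty": -0.002,"tz": 0,"claw": 60},
    {"ax": 0,"ay": 0.061,"az": 0,"tx": -0.028,"ty": -0.002,"tz": -0.003,"claw": 60},
    {"ax": 0,"ay": 0.06,"az": 0,"tx": -0.027,"ty": -0.002,"tz": -0.005,"claw": 60},
    {"ax": 0,"ay": 0.06,"az": 0.001,"tx": -0.027,"ty": -0.002,"tz": -0.008,"claw": 60},
    {"ax": 0,"ay": 0.061,"az": 0,"tx": -0.026,"ty": -0.002,"tz": -0.011,"claw": 60}
  ]
}}

```text
time: 6.75
eef_pos: [0.4895, -0.0568, 0.2917]
ee_rot: [0.685, -0.685, -0.176, 0.177]
wrist_force: [1.1, -0.4, 0.4]
finger_gap: 0.703
```

{"api": "servo_tool", "payload": {
  "deltas": [
    {"ax": 0,"ay": 0.06,"az": 0,"tx": -0.024,"ty": -0.002,"tz": -0.013,"claw": 60},
    {"ax": 0.001,"ay": 0.061,"az": 0,"tx": -0.024,"ty": -0.001,"tz": -0.015,"claw": 60},
    {"ax": 0,"ay": 0.06,"az": 0,"tx": -0.022,"ty": -0.002,"tz": -0.018,"claw": 60},
    {"ax": 0,"ay": 0.06,"az": 0,"tx": -0.02,"ty": -0.002,"tz": -0.019,"claw": 60},
    {"ax": 0,"ay": 0.061,"az": 0,"tx": -0.018,"ty": -0.002,"tz": -0.021,"claw": 60}
  ]
}}

```text
time: 7.17
eef_pos: [0.4284, -0.1499, 0.2989]
ee_rot: [0.708, -0.706, -0.01, 0.011]
wrist_force: [-0.8, -0.5, 0.5]
finger_gap: 0.701
```

Run:
```python
from h import *
eyes.snapshot('top')
eyes.snapshot('top')
P,R,o=pose();print(P,o['q'].round(2))
im,p=snap('wrist','w7'); np.savez('w7.npz',**p)
cv2.imwrite('pics/w7b.png',cv2.resize(im[0:180,130:370],None,fx=3.3,fy=3.3,interpolation=cv2.INTER_CUBIC))
```

```text
[ 0.42716561 -0.15246949  0.29880821] [ 0.71  0.3  -0.55  1.93  0.19  0.96  0.09]
```

View pics/w7.png

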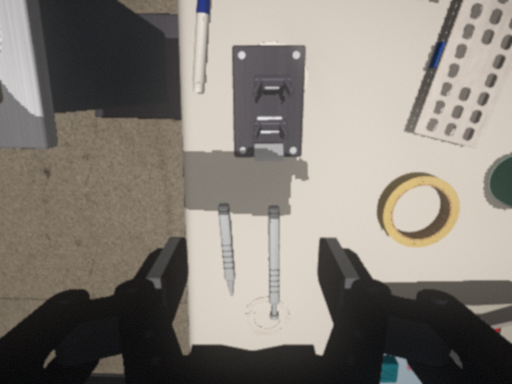

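View pics/w7b.png

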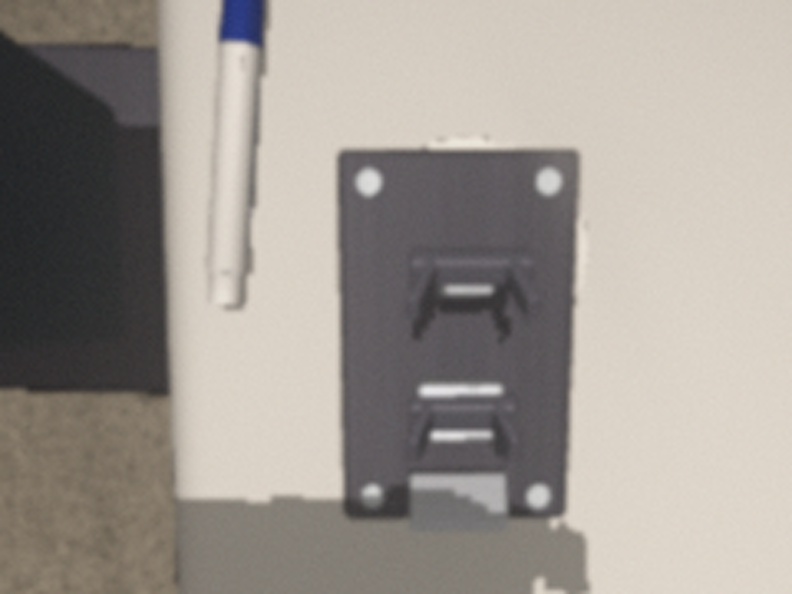

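Run:
```python
from h import *
p=dict(np.load('w7.npz'))
print('cam',-p['R'].T@p['t'])
for n,uv in dict(sb=(224,205.5),st=(232.2,295),lb=(274,207),lt=(274.3,318.5)).items(): print(n,cast(p,uv,.0075).round(4))
f=lambda u,v:(130+u/3.3,v/3.3)
for n,uv in dict(c1=(338,150),c2=(579,150),c3=(566,517),c4=(347,517)).items(): print(n,cast(p,f(*uv),.008).round(4))
print('up floor c',cast(p,f(470,290),.1065),'low',cast(p,f(461,435),.060), 'plate',cast(p,f(410,475),.034),cast(p,f(508,475),.034),cast(p,f(410,527),.034))
s=plan([.44,-.17,.21],Rd(2.3),60)
```

```text
cam [ 0.42727101 -0.0798635   0.44101433]
sb [ 0.3899 -0.2295  0.0075]
st [ 0.4026 -0.3715  0.0075]
lb [ 0.4592 -0.2298  0.0075]
lt [ 0.4678 -0.4112  0.0075]
c1 [ 0.3997 -0.0246  0.008 ]
c2 [ 0.488  -0.0223  0.008 ]
c3 [ 0.4924 -0.1582  0.008 ]
c4 [ 0.4046 -0.1606  0.008 ]
up floor c [ 0.44497657 -0.07400176  0.1065    ] low [ 0.4464035  -0.12111396  0.06      ] plate [ 0.42929215 -0.13921509  0.034     ] [ 0.46584017 -0.13822851  0.034     ] [ 0.42984127 -0.15889239  0.034     ]
n=5 d=92mm ang=0.5
{"ax": 0, "ay": -0.001, "az": 0, "tx": 0.003, "ty": 0.022, "tz": -0.005, "claw": 60},
{"ax": 0, "ay": -0.001, "az": 0, "tx": 0.002, "ty": 0.022, "tz": -0.005, "claw": 60},
{"ax": 0, "ay": -0.001, "az": -0.001, "tx": 0.003, "ty": 0.023, "tz": -0.005, "claw": 60},
{"ax": -0.001, "ay": -0.002, "az": 0, "tx": 0.003, "ty": 0.022, "tz": -0.005, "claw": 60},
{"ax": 0, "ay": -0.001, "az": 0, "tx": 0.003, "ty": 0.022, "tz": -0.005, "claw": 60},
```

{"api": "servo_tool", "payload": {
  "deltas": [
    {"ax": 0,"ay": -0.001,"az": 0,"tx": 0.003,"ty": 0.026,"tz": -0.005,"claw": 60},
    {"ax": 0,"ay": -0.001,"az": 0,"tx": 0.003,"ty": 0.027,"tz": -0.006,"claw": 60},
    {"ax": 0,"ay": -0.001,"az": 0,"tx": 0.003,"ty": 0.028,"tz": -0.005,"claw": 60},
    {"ax": 0,"ay": -0.002,"az": 0,"tx": 0.003,"ty": 0.03,"tz": -0.005,"claw": 60},
    {"ax": 0,"ay": 0,"az": 0,"tx": 0.0,"ty": 0.0,"tz": 0,"claw": 60}
  ]
}}

```text
time: 7.73
eef_pos: [0.4382, -0.1643, 0.2071]
ee_rot: [0.709, -0.705, -0.013, 0.018]
wrist_force: [-1.2, 0.5, -0.1]
finger_gap: 0.705
```

Run:
```python
from h import *
for i in range(4): eyes.snapshot('top'); print(pose()[0])
P,R,o=pose();print(P,o['q'].round(2))
im,p=snap('wrist','w8'); np.savez('w8.npz',**p); print(pose()[0])
cv2.imwrite('pics/w8b.png',cv2.resize(im[0:200,130:390],None,fx=3,fy=3,interpolation=cv2.INTER_CUBIC))
```

```text
[ 0.43912126 -0.16404425  0.20903633]
[ 0.44026086 -0.16411822  0.2105281 ]
[ 0.44101995 -0.16435958  0.21149326]
[ 0.44135865 -0.16462932  0.21205755]
[ 0.44135865 -0.16462932  0.21205755] [ 0.66  0.44 -0.5   2.01  0.3   0.76  0.02]
[ 0.44147803 -0.16488794  0.21233803]
```

View pics/w8.png

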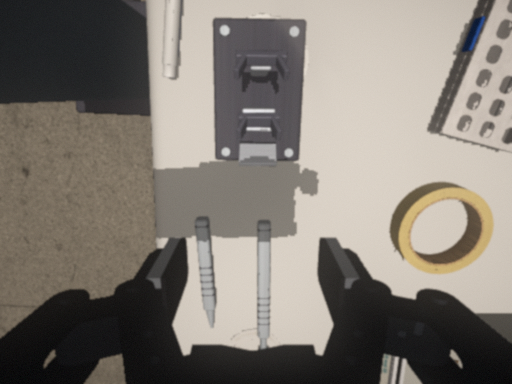

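View pics/w8b.png

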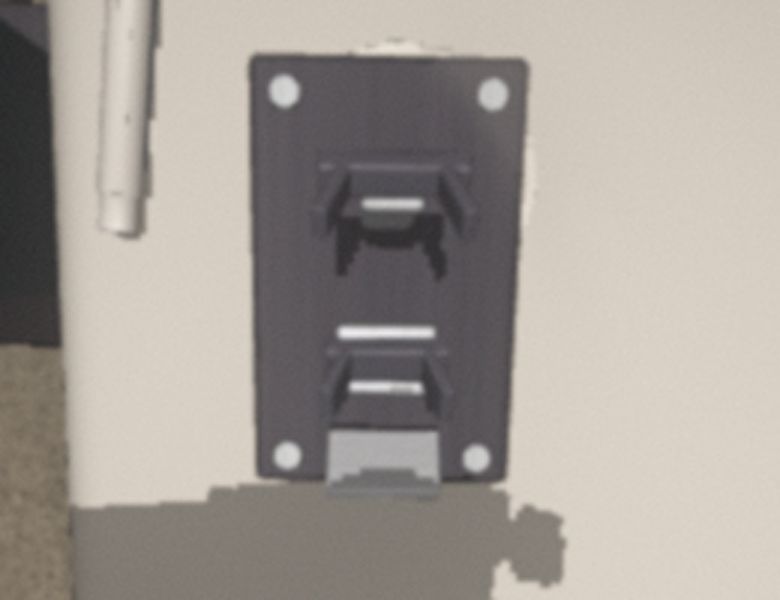

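Run:
```python
from h import *
p=dict(np.load('w8.npz'))
print('cam',-p['R'].T@p['t'])
for n,uv in dict(sb=(202,216),st=(211.5,327),lb=(264,219),lt=(264,350)).items(): print(n,cast(p,uv,.0075).round(4))
f=lambda u,v:(130+u/3,v/3)
for n,uv in dict(c1=(249,56),c2=(528,58),c3=(507,480),c4=(257,478)).items(): print(n,cast(p,f(*uv),.008).round(4))
s=plan([.44,-.06,.21],Rd(2.3),60)
```

```text
cam [ 0.43943696 -0.09227266  0.35436161]
sb [ 0.3893 -0.2253  0.0075]
st [ 0.4013 -0.3717  0.0075]
lb [ 0.4588 -0.2259  0.0075]
lt [ 0.4682 -0.4036  0.0075]
c1 [ 0.3997 -0.0253  0.008 ]
c2 [ 0.4877 -0.022   0.008 ]
c3 [ 0.4923 -0.1572  0.008 ]
c4 [ 0.4039 -0.1603  0.008 ]
n=5 d=105mm ang=0.2
{"ax": 0, "ay": 0, "az": 0, "tx": 0.001, "ty": 0.001, "tz": 0.026, "claw": 60},
{"ax": 0, "ay": 0.001, "az": 0.001, "tx": 0.001, "ty": 0, "tz": 0.026, "claw": 60},
{"ax": 0, "ay": 0, "az": 0, "tx": 0, "ty": 0.001, "tz": 0.027, "claw": 60},
{"ax": 0, "ay": 0.001, "az": 0.001, "tx": 0.001, "ty": 0, "tz": 0.026, "claw": 60},
{"ax": 0, "ay": 0, "az": 0, "tx": 0.001, "ty": 0.001, "tz": 0.026, "claw": 60},
```

{"api": "servo_tool", "payload": {
  "deltas": [
    {"ax": 0,"ay": 0,"az": 0,"tx": 0,"ty": 0,"tz": 0.033,"claw": 60},
    {"ax": 0,"ay": 0,"az": 0,"tx": 0,"ty": 0,"tz": 0.033,"claw": 60},
    {"ax": 0,"ay": 0,"az": 0,"tx": 0,"ty": 0,"tz": 0.033,"claw": 60},
    {"ax": 0,"ay": 0,"az": 0,"tx": 0,"ty": 0,"tz": 0.033,"claw": 60},
    {"ax": 0,"ay": 0,"az": 0,"tx": 0,"ty": 0,"tz": 0,"claw": 60}
  ]
}}

```text
time: 8.4
eef_pos: [0.4368, -0.0543, 0.213]
ee_rot: [0.708, -0.706, -0.019, 0.016]
wrist_force: [1.3, -0.4, -0.3]
finger_gap: 0.7
```

Run:
```python
from h import *
for i in range(6): eyes.snapshot('top')
im,p=snap('wrist','w9'); np.savez('w9.npz',**p); print(pose()[0])
cv2.imwrite('pics/w9b.png',cv2.resize(im[100:290,130:390],None,fx=3,fy=3,interpolation=cv2.INTER_CUBIC))
```

```text
[ 0.43622442 -0.06093699  0.21145137]
```

View pics/w9b.png

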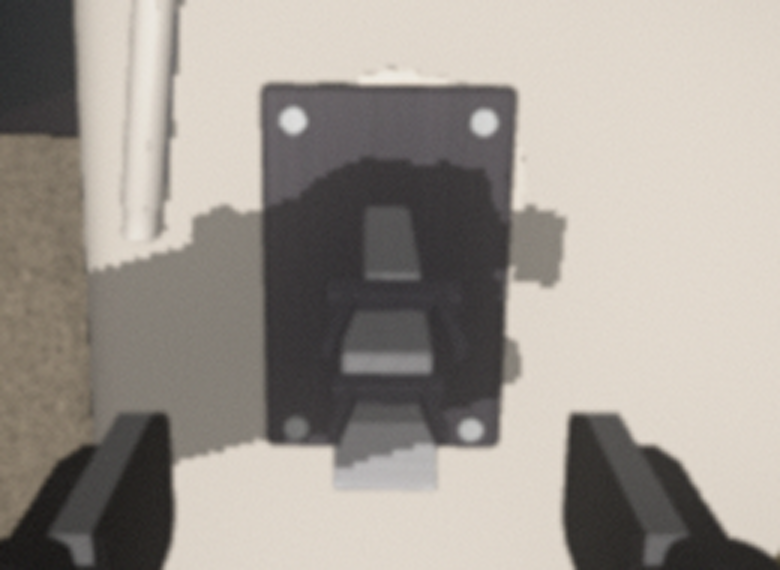

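```bash
cat >> h.py <<'E'
def tri(obs):
    A=np.zeros((3,3));b=np.zeros(3)
    for p,uv in obs:
        f=K(p);d=p['R'].T@np.array([(uv[0]-p['cx'])/f,(uv[1]-p['cy'])/f,1.]);d/=np.linalg.norm(d);o=-p['R'].T@p['t']
        M=np.eye(3)-np.outer(d,d);A+=M;b+=M@o
    X=np.linalg.solve(A,b); return X,[np.round(proj(p,X)-uv,1) for p,uv in obs]
E
python3 - <<'E'
from h import *
p8=dict(np.load('w8.npz'));p9=dict(np.load('w9.npz'))
f8=lambda u,v:(130+u/3,v/3)
f9=lambda u,v:(130+u/3,100+v/3)
for n,a,b in [('foot L',(328,488),(333,490)),('foot R',(440,488),(437,490)),('upL',(318,158),(328,293)),('upR',(470,160),(460,293)),('loL',(327,352),(332,386)),('loR',(450,352),(443,386)),('stL',(337,332),(342,363)),('stR',(435,332),(432,363))]:
    X,e=tri([(p8,f8(*a)),(p9,f9(*b))]);print(n,X.round(4),e)
for n,uv in dict(c1=(262,85),c2=(517,88),c3=(497,444),c4=(267,444)).items(): print(n,cast(p9,f9(*uv),.008).round(4))
E
```

```text
foot L [ 0.4302 -0.1537  0.0526] [array([-0.2,  0. ]), array([ 0.2, -0. ])]
foot R [ 0.465  -0.1521  0.053 ] [array([0.1, 0. ]), array([-0., -0.])]
upL [ 0.4277 -0.0655  0.111 ] [array([ 0.4, -0. ]), array([-0.3,  0. ])]
upR [ 0.462  -0.0644  0.1103] [array([-0.2,  0. ]), array([0.2, 0. ])]
loL [ 0.4289 -0.112   0.0618] [array([-0.2,  0. ]), array([ 0.2, -0. ])]
loR [ 0.4642 -0.1104  0.0622] [array([-0.4, -0. ]), array([0.4, 0. ])]
stL [ 0.4316 -0.1065  0.0555] [array([-0.,  0.]), array([ 0., -0.])]
stR [ 0.4604 -0.1053  0.0558] [array([ 0.1, -0. ]), array([-0.1, -0. ])]
c1 [ 0.4001 -0.024   0.008 ]
c2 [ 0.4879 -0.0215  0.008 ]
c3 [ 0.4914 -0.1561  0.008 ]
c4 [ 0.4034 -0.1596  0.008 ]
```

Run:
```python
from h import *
P,R,o=pose();p=eyes.camera_params('wrist');g=o['finger_gap']*.0854;print(P,g,o['time'])
for s in (-1,0,1): print(proj(p,P+R.apply([s*g/2,0,0])), proj(p,P+R.apply([s*g/2,0,-.0])+R.apply([0,-.019,0])))
C=p['R'].T; print(R.inv().apply(-p['R'].T@p['t']-P), (R.as_matrix().T@C).round(4))
```

```text
[ 0.43622442 -0.06093699  0.21145137] 0.0604286170853995 8.75
[185.73295855 253.10358858] [176.92901907 274.05936156]
[249.40999281 253.12382382] [248.9788917  274.08583478]
[313.10624061 253.14406517] [321.0533638  274.11231703]
[ 0.00154232 -0.14221475  0.07256892] [[ 1.000e+00  2.000e-04 -8.000e-04]
 [ 8.000e-04 -2.811e-01  9.597e-01]
 [-1.000e-04 -9.597e-01 -2.811e-01]]
```

Run:
```python
from h import *
s=plan([.3936,-.3003,.10],Rd(5.2),40)
```

```text
n=10 d=267mm ang=2.9
{"ax": 0, "ay": -0.003, "az": 0, "tx": -0.007, "ty": 0.014, "tz": -0.03, "claw": 40},
{"ax": 0, "ay": -0.003, "az": 0, "tx": -0.006, "ty": 0.014, "tz": -0.029, "claw": 40},
{"ax": 0, "ay": -0.004, "az": 0, "tx": -0.007, "ty": 0.014, "tz": -0.03, "claw": 40},
{"ax": 0, "ay": -0.003, "az": 0, "tx": -0.007, "ty": 0.014, "tz": -0.03, "claw": 40},
{"ax": 0, "ay": -0.003, "az": 0, "tx": -0.007, "ty": 0.014, "tz": -0.029, "claw": 40},

{"ax": 0, "ay": -0.003, "az": 0, "tx": -0.007, "ty": 0.013, "tz": -0.03, "claw": 40},
{"ax": 0, "ay": -0.004, "az": 0.001, "tx": -0.008, "ty": 0.014, "tz": -0.029, "claw": 40},
{"ax": 0, "ay": -0.003, "az": 0, "tx": -0.007, "ty": 0.014, "tz": -0.03, "claw": 40},
{"ax": 0, "ay": -0.003, "az": 0, "tx": -0.008, "ty": 0.014, "tz": -0.029, "claw": 40},
{"ax": 0, "ay": -0.003, "az": 0, "tx": -0.008, "ty": 0.014, "tz": -0.029, "claw": 40},
```

{"api": "servo_tool", "payload": {
  "deltas": [
    {"ax": 0,"ay": -0.003,"az": 0,"tx": -0.007,"ty": 0.01,"tz": -0.03,"claw": 40},
    {"ax": 0,"ay": -0.003,"az": 0,"tx": -0.006,"ty": 0.01,"tz": -0.029,"claw": 40},
    {"ax": 0,"ay": -0.004,"az": 0,"tx": -0.007,"ty": 0.012,"tz": -0.03,"claw": 40},
    {"ax": 0,"ay": -0.003,"az": 0,"tx": -0.007,"ty": 0.014,"tz": -0.03,"claw": 40},
    {"ax": 0,"ay": -0.003,"az": 0,"tx": -0.007,"ty": 0.014,"tz": -0.029,"claw": 40}
  ]
}}

```text
time: 9.17
eef_pos: [0.4148, -0.1815, 0.1627]
ee_rot: [0.707, -0.706, -0.024, 0.023]
wrist_force: [-0.1, -0.3, -1.1]
finger_gap: 0.466
```

{"api": "servo_tool", "payload": {
  "deltas": [
    {"ax": 0,"ay": -0.003,"az": 0,"tx": -0.007,"ty": 0.015,"tz": -0.032,"claw": 40},
    {"ax": 0,"ay": -0.004,"az": 0.001,"tx": -0.008,"ty": 0.016,"tz": -0.032,"claw": 40},
    {"ax": 0,"ay": -0.003,"az": 0,"tx": -0.008,"ty": 0.016,"tz": -0.032,"claw": 40},
    {"ax": 0,"ay": -0.006,"az": 0,"tx": -0.013,"ty": 0.028,"tz": -0.051,"claw": 40},
    {"ax": 0,"ay": 0,"az": 0,"tx": 0,"ty": 0,"tz": 0,"claw": 40}
  ]
}}

```text
time: 9.58
eef_pos: [0.3919, -0.3012, 0.1026]
ee_rot: [-0.706, 0.707, 0.027, -0.031]
wrist_force: [0.1, -0.1, -0.3]
finger_gap: 0.468
```

Run:
```python
from h import *
for i in range(4): eyes.snapshot('top')
P,R,o=pose();print(P,o['q'].round(2),R.as_matrix()[:,0])
im,p=snap('wrist','w10'); 
for X in ([.400,-.371,.0075],[.387,-.2285,.0075],[.3936,-.3003,.015]): print(proj(p,X))
s=plan([.3936,-.3003,.004],Rd(5.2),40,nd=4)
```

```text
[ 0.39635774 -0.2932659   0.10589897] [ 0.86  0.63 -0.41  2.05  0.47  0.55  0.2 ] [ 9.95773378e-01  9.18441419e-02 -1.81089843e-04]
[246.48509823 283.53211747]
[245.65908445 104.53514633]
[245.97947308 204.93961126]
n=5 d=103mm ang=0.2
{"ax": -0.0002, "ay": 0.0003, "az": 0, "tx": -0.001, "ty": 0.0255, "tz": -0.0018, "claw": 40},
{"ax": -0.0002, "ay": 0.0003, "az": 0.0001, "tx": -0.0009, "ty": 0.0256, "tz": -0.0018, "claw": 40},
{"ax": -0.0001, "ay": 0.0004, "az": 0, "tx": -0.001, "ty": 0.0255, "tz": -0.0018, "claw": 40},
{"ax": -0.0002, "ay": 0.0003, "az": 0.0001, "tx": -0.001, "ty": 0.0256, "tz": -0.0018, "claw": 40},
{"ax": -0.0002, "ay": 0.0003, "az": 0, "tx": -0.0009, "ty": 0.0255, "tz": -0.0018, "claw": 40},
```

View pics/w10.png

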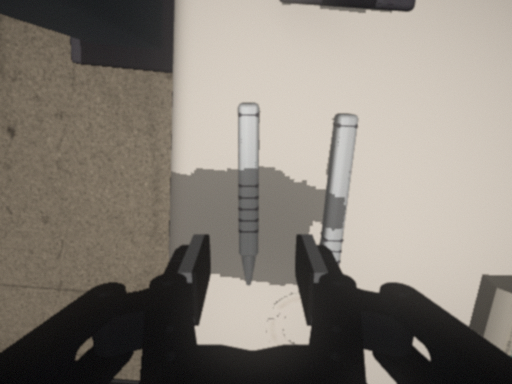

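{"api": "servo_tool", "payload": {
  "deltas": [
    {"ax": 0,"ay": 0,"az": 0,"tx": -0.001,"ty": 0.026,"tz": -0.002,"claw": 40},
    {"ax": 0,"ay": 0,"az": 0,"tx": -0.001,"ty": 0.026,"tz": -0.002,"claw": 40},
    {"ax": 0,"ay": 0,"az": 0,"tx": -0.001,"ty": 0.026,"tz": -0.002,"claw": 40},
    {"ax": 0,"ay": 0.001,"az": 0,"tx": -0.001,"ty": 0.025,"tz": -0.002,"claw": 40},
    {"ax": 0,"ay": 0,"az": 0,"tx": -0.001,"ty": 0.02,"tz": -0.001,"claw": 40}
  ]
}}

```text
time: 10.25
eef_pos: [0.3936, -0.3001, 0.007]
ee_rot: [0.707, -0.706, -0.033, 0.033]
wrist_force: [0.8, 0.0, -0.9]
finger_gap: 0.47
```

Run:
```python
from h import *
for i in range(4): eyes.snapshot('top')
s=plan([.3936,-.3003,.004],Rd(5.2),40,nd=4); P,R,o=pose(); print(P,o['wrist_force'])
```

```text
n=5 d=4mm ang=0.1
{"ax": -0.0002, "ay": 0.0002, "az": 0, "tx": 0, "ty": 0.001, "tz": 0, "claw": 40},
{"ax": -0.0001, "ay": 0.0003, "az": 0, "tx": 0, "ty": 0.001, "tz": -0.0001, "claw": 40},
{"ax": -0.0002, "ay": 0.0002, "az": 0, "tx": -0.0001, "ty": 0.001, "tz": 0, "claw": 40},
{"ax": -0.0001, "ay": 0.0002, "az": 0, "tx": 0, "ty": 0.0011, "tz": 0, "claw": 40},
{"ax": -0.0002, "ay": 0.0002, "az": 0, "tx": 0, "ty": 0.001, "tz": -0.0001, "claw": 40},

[ 0.39366015 -0.30017262  0.00805763] [ 0.27261591 -0.03266443  0.46146479]
```

Good alignment; final 3–4 mm down, then close.

{"api": "servo_tool", "payload": {
  "deltas": [
    {"ax": 0,"ay": 0,"az": 0,"tx": 0,"ty": 0.0045,"tz": 0,"claw": 40},
    {"ax": 0,"ay": 0,"az": 0,"tx": 0,"ty": 0,"tz": 0,"claw": 40},
    {"ax": 0,"ay": 0,"az": 0,"tx": 0,"ty": 0,"tz": 0,"claw": 20},
    {"ax": 0,"ay": 0,"az": 0,"tx": 0,"ty": 0,"tz": 0,"claw": 0},
    {"ax": 0,"ay": 0,"az": 0,"tx": 0,"ty": 0,"tz": 0,"claw": 0}
  ],
  "force": 50
}}

```text
time: 10.87
eef_pos: [0.3932, -0.3013, 0.0046]
ee_rot: [0.707, -0.706, -0.032, 0.032]
wrist_force: [-0.5, 0.5, 6.4]
finger_gap: 0.159
```

{"api": "servo_tool", "payload": {
  "deltas": [
    {"ax": 0,"ay": 0,"az": 0,"tx": 0,"ty": 0,"tz": 0,"claw": 0},
    {"ax": 0,"ay": 0,"az": 0,"tx": 0,"ty": 0,"tz": 0,"claw": 0},
    {"ax": 0,"ay": 0,"az": 0,"tx": 0,"ty": 0,"tz": 0,"claw": 0},
    {"ax": 0,"ay": 0,"az": 0,"tx": 0,"ty": -0.02,"tz": 0,"claw": 0},
    {"ax": 0,"ay": 0,"az": 0,"tx": 0,"ty": -0.03,"tz": 0,"claw": 0}
  ]
}}

```text
time: 11.28
eef_pos: [0.3917, -0.3002, 0.0431]
ee_rot: [0.708, -0.705, -0.031, 0.034]
wrist_force: [-0.3, -0.2, -1.0]
finger_gap: 0.157
```

Run:
```python
from h import *
P,R,o=pose(); print(P,o['finger_gap']*85.4,o['wrist_force'])
im,p=snap('wrist','w11')
```

```text
[ 0.3916737  -0.30018722  0.04305666] 13.445536290812546 [-0.28647531 -0.18935509 -1.04307876]
```

View pics/w11.png

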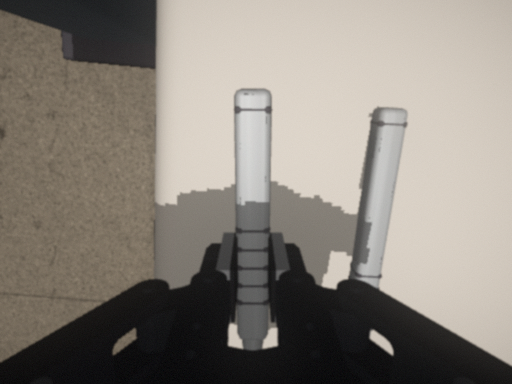

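Run:
```python
from h import *
for i in range(5): eyes.snapshot('top')
P,R,o=pose();p=eyes.camera_params('wrist');im,_=snap('wrist','w12'); 
g=im[60:130,253,:].mean(1);print(g.round())
print(P)
# target poses
yaw=np.radians(92.0); gh=np.array([np.cos(yaw),np.sin(yaw),0]); gx=(gh+[0,0,1])/2**.5; gz=(-gh+np.array([0,0,1]))/2**.5
print(gx,gz)
```

```text
[207. 208. 210. 208. 207. 210. 209. 208. 208. 206. 209. 209. 208. 209.
 208. 208. 208. 209. 207. 210. 210. 209. 208. 210. 211. 211. 209. 199.
 169. 139. 142. 159. 170. 181. 190. 201. 208. 210. 210. 212. 210. 210.
 211. 212. 212. 212. 210. 202. 166. 124. 142. 186. 209. 211. 211. 211.
 210. 210. 211. 209. 212. 210. 210. 211. 210. 209. 210. 211. 209. 209.]
[ 0.39240825 -0.30100446  0.04338249]
[-0.02467767  0.70667603  0.70710678] [ 0.02467767 -0.70667603  0.70710678]
```

Run:
```python
from h import *
P,R,o=pose();p=eyes.camera_params('wrist')
for z in (P[2]+.003,P[2]+.010): 
    X=cast(p,(253,88.5),z); print(R.inv().apply(X-P))
```

```text
[ 0.00174647 -0.00286555  0.07449717]
[ 0.0017406  -0.00986575  0.07439532]
```

```bash
cat >> h.py <<'E'
yaw=np.radians(92.0); gh=np.array([np.cos(yaw),np.sin(yaw),0]); gx=(gh+np.array([0,0,1]))/2**.5; gz=(-gh+np.array([0,0,1]))/2**.5
O=np.array([.445,-.137,.034]); gy=np.cross(gz,gx)
def G(x,z,y=0): return O+x*gx+y*gy+z*gz
tx=np.array([np.cos(yaw-np.pi/2),np.sin(yaw-np.pi/2),0])
RL=Rd(2.0,tx,45)   # lay
RG=Rd(2.0,tx,-45)  # regrip
def ingroove(X): d=X-O; return np.round([d@gx,d@gy,d@gz],4)
E
python3 - <<'E'
from h import *
print(gy,G(.0746,.09))
P,R,_=pose(); R0=R
s=plan([.392,-.301,.15],R0,0)
s=plan(G(.0746,.09),RL,0,start=([.392,-.301,.15],R0))
E
```

```text
[-0.99939083 -0.0348995   0.        ] [ 0.44538004 -0.14788281  0.15038978]
n=5 d=107mm ang=0.0
{"ax": 0, "ay": 0, "az": 0, "tx": 0, "ty": -0.027, "tz": 0, "claw": 0},
{"ax": 0, "ay": 0, "az": 0, "tx": 0, "ty": -0.026, "tz": 0, "claw": 0},
{"ax": 0, "ay": 0, "az": 0, "tx": 0, "ty": -0.027, "tz": 0, "claw": 0},
{"ax": 0, "ay": 0, "az": 0, "tx": -0.001, "ty": -0.027, "tz": 0, "claw": 0},
{"ax": 0, "ay": 0, "az": 0, "tx": 0, "ty": -0.027, "tz": 0, "claw": 0},

n=10 d=162mm ang=45.0
{"ax": 0.05, "ay": 0.003, "az": -0.001, "tx": 0.008, "ty": 0, "tz": 0.018, "claw": 0},
{"ax": 0.05, "ay": 0.004, "az": -0.002, "tx": 0.009, "ty": 0.001, "tz": 0.019, "claw": 0},
{"ax": 0.05, "ay": 0.003, "az": -0.001, "tx": 0.008, "ty": 0.003, "tz": 0.018, "claw": 0},
{"ax": 0.049, "ay": 0.003, "az": -0.002, "tx": 0.008, "ty": 0.005, "tz": 0.018, "claw": 0},
{"ax": 0.05, "ay": 0.004, "az": -0.001, "tx": 0.008, "ty": 0.005, "tz": 0.018, "claw": 0},

{"ax": 0.05, "ay": 0.003, "az": -0.002, "tx": 0.008, "ty": 0.008, "tz": 0.017, "claw": 0},
{"ax": 0.05, "ay": 0.003, "az": -0.001, "tx": 0.007, "ty": 0.008, "tz": 0.017, "claw": 0},
{"ax": 0.05, "ay": 0.003, "az": -0.002, "tx": 0.008, "ty": 0.01, "tz": 0.016, "claw": 0},
{"ax": 0.05, "ay": 0.004, "az": -0.001, "tx": 0.008, "ty": 0.011, "tz": 0.015, "claw": 0},
{"ax": 0.05, "ay": 0.003, "az": -0.002, "tx": 0.007, "ty": 0.012, "tz": 0.015, "claw": 0},
```

{"api": "servo_tool", "payload": {
  "deltas": [
    {"ax": 0,"ay": 0,"az": 0,"tx": 0,"ty": -0.027,"tz": 0,"claw": 0},
    {"ax": 0,"ay": 0,"az": 0,"tx": 0,"ty": -0.027,"tz": 0,"claw": 0},
    {"ax": 0,"ay": 0,"az": 0,"tx": 0,"ty": -0.027,"tz": 0,"claw": 0},
    {"ax": 0,"ay": 0,"az": 0,"tx": 0,"ty": -0.027,"tz": 0,"claw": 0},
    {"ax": 0,"ay": 0,"az": 0,"tx": 0,"ty": -0.027,"tz": 0,"claw": 0}
  ]
}}

```text
time: 12.05
eef_pos: [0.3924, -0.3007, 0.1519]
ee_rot: [0.707, -0.705, -0.031, 0.033]
wrist_force: [0.4, 0.0, -1.1]
finger_gap: 0.161
```

{"api": "servo_tool", "payload": {
  "deltas": [
    {"ax": 0.05,"ay": 0.003,"az": -0.001,"tx": 0.008,"ty": 0,"tz": 0.018,"claw": 0},
    {"ax": 0.05,"ay": 0.004,"az": -0.002,"tx": 0.009,"ty": 0.001,"tz": 0.019,"claw": 0},
    {"ax": 0.05,"ay": 0.003,"az": -0.001,"tx": 0.008,"ty": 0.003,"tz": 0.018,"claw": 0},
    {"ax": 0.049,"ay": 0.003,"az": -0.002,"tx": 0.008,"ty": 0.005,"tz": 0.018,"claw": 0},
    {"ax": 0.05,"ay": 0.004,"az": -0.001,"tx": 0.008,"ty": 0.005,"tz": 0.018,"claw": 0}
  ]
}}

```text
time: 12.47
eef_pos: [0.4197, -0.2241, 0.1519]
ee_rot: [0.832, -0.554, -0.019, 0.025]
wrist_force: [-0.8, 0.4, -1.2]
finger_gap: 0.159
```

{"api": "servo_tool", "payload": {
  "deltas": [
    {"ax": 0.05,"ay": 0.003,"az": -0.002,"tx": 0.008,"ty": 0.008,"tz": 0.017,"claw": 0},
    {"ax": 0.05,"ay": 0.003,"az": -0.001,"tx": 0.007,"ty": 0.008,"tz": 0.017,"claw": 0},
    {"ax": 0.05,"ay": 0.003,"az": -0.002,"tx": 0.008,"ty": 0.01,"tz": 0.016,"claw": 0},
    {"ax": 0.05,"ay": 0.004,"az": -0.001,"tx": 0.008,"ty": 0.011,"tz": 0.015,"claw": 0},
    {"ax": 0.05,"ay": 0.003,"az": -0.002,"tx": 0.007,"ty": 0.012,"tz": 0.015,"claw": 0}
  ]
}}

```text
time: 12.88
eef_pos: [0.4465, -0.1476, 0.1516]
ee_rot: [0.924, -0.381, -0.007, 0.016]
wrist_force: [-0.0, 0.1, -1.4]
finger_gap: 0.158
```

Run:
```python
from h import *
for i in range(5): eyes.snapshot('top')
P,R,o=pose(); print(P,o['q'].round(2),ingroove(P),np.degrees((R.inv()*RL).as_rotvec()),o['finger_gap']*85.4)
im,p=snap('wrist','w13'); np.savez('w13.npz',**p)
im,p=snap('scene','s13',(200,150,350,270),5)
s=plan(G(.0746,.03),RL,0,nd=4)
```

```text
[ 0.44596714 -0.14809289  0.15220009] [ 1.14  0.94 -0.81  1.77 -0.06  1.03  0.52] [ 0.0757 -0.0006  0.0914] [0.10975441 0.05579235 0.01246095] 13.589877526769794
n=5 d=62mm ang=0.2
{"ax": 0.0004, "ay": 0.0002, "az": 0.0001, "tx": -0.0002, "ty": 0.0155, "tz": -0.0003, "claw": 0},
{"ax": 0.0003, "ay": 0.0002, "az": 0.0001, "tx": -0.0002, "ty": 0.0155, "tz": -0.0004, "claw": 0},
{"ax": 0.0004, "ay": 0.0002, "az": 0.0001, "tx": -0.0003, "ty": 0.0155, "tz": -0.0004, "claw": 0},
{"ax": 0.0003, "ay": 0.0003, "az": 0.0001, "tx": -0.0002, "ty": 0.0155, "tz": -0.0003, "claw": 0},
{"ax": 0.0004, "ay": 0.0002, "az": 0.0001, "tx": -0.0002, "ty": 0.0155, "tz": -0.0004, "claw": 0},
```

View pics/w13.png

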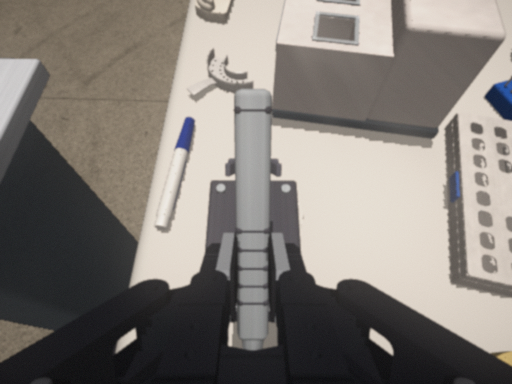

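View pics/s13.png

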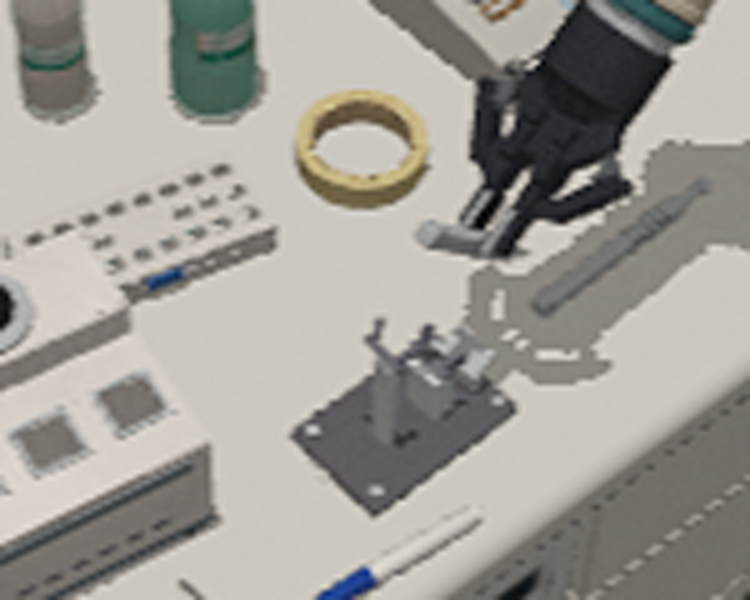

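{"api": "servo_tool", "payload": {
  "deltas": [
    {"ax": 0,"ay": 0,"az": 0,"tx": 0,"ty": 0.016,"tz": 0,"claw": 0},
    {"ax": 0,"ay": 0,"az": 0,"tx": 0,"ty": 0.016,"tz": 0,"claw": 0},
    {"ax": 0,"ay": 0,"az": 0,"tx": 0,"ty": 0.016,"tz": 0,"claw": 0},
    {"ax": 0,"ay": 0,"az": 0,"tx": 0,"ty": 0.016,"tz": 0,"claw": 0},
    {"ax": 0,"ay": 0,"az": 0,"tx": 0,"ty": 0.016,"tz": 0,"claw": 0}
  ]
}}

```text
time: 13.65
eef_pos: [0.4449, -0.1028, 0.1074]
ee_rot: [0.923, -0.384, -0.008, 0.016]
wrist_force: [0.5, -0.2, -0.7]
finger_gap: 0.157
```

Run:
```python
from h import *
for i in range(5): eyes.snapshot('top')
P,R,o=pose(); print(P,ingroove(P),o['wrist_force'])
im,p=snap('wrist','w14',(150,80,350,230),4); np.savez('w14.npz',**p)
im,p=snap('scene','s14',(200,150,350,270),5)
s=plan(G(.0746,.008),RL,0,nd=4)
```

```text
[ 0.44523891 -0.10349303  0.1078542 ] [ 0.0759 -0.0014  0.0286] [ 0.54981775 -0.06315406 -1.65764461]
n=5 d=21mm ang=0.2
{"ax": 0.0002, "ay": 0.0001, "az": 0.0003, "tx": -0.0004, "ty": 0.0051, "tz": -0.0003, "claw": 0},
{"ax": 0.0003, "ay": 0.0002, "az": 0.0003, "tx": -0.0004, "ty": 0.0052, "tz": -0.0002, "claw": 0},
{"ax": 0.0002, "ay": 0.0001, "az": 0.0003, "tx": -0.0003, "ty": 0.0051, "tz": -0.0003, "claw": 0},
{"ax": 0.0003, "ay": 0.0001, "az": 0.0003, "tx": -0.0004, "ty": 0.0052, "tz": -0.0003, "claw": 0},
{"ax": 0.0002, "ay": 0.0002, "az": 0.0003, "tx": -0.0004, "ty": 0.0051, "tz": -0.0003, "claw": 0},
```

View pics/w14.png

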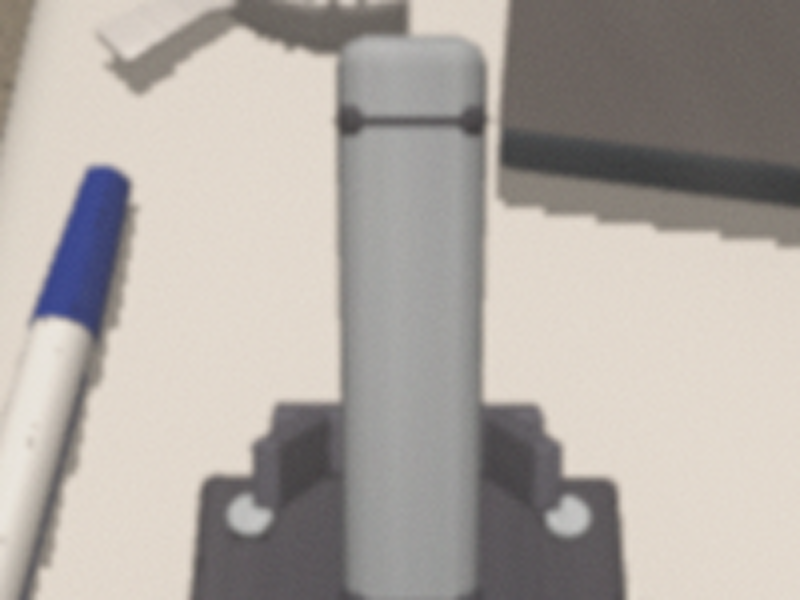

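View pics/s14.png

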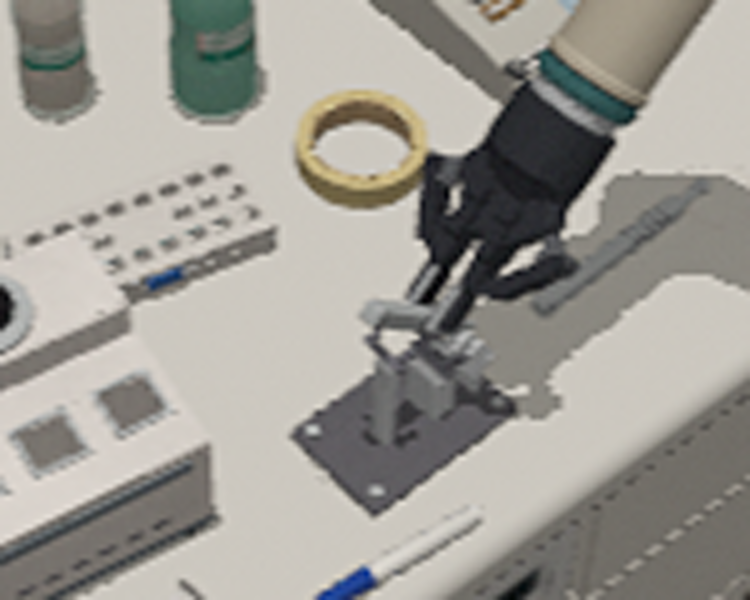

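{"api": "servo_tool", "payload": {
  "deltas": [
    {"ax": 0,"ay": 0,"az": 0,"tx": -0.001,"ty": 0.005,"tz": 0,"claw": 0},
    {"ax": 0,"ay": 0,"az": 0,"tx": 0,"ty": 0.005,"tz": 0,"claw": 0},
    {"ax": 0,"ay": 0,"az": 0,"tx": 0,"ty": 0.005,"tz": 0,"claw": 0},
    {"ax": 0,"ay": 0,"az": 0,"tx": 0,"ty": 0.005,"tz": 0,"claw": 0},
    {"ax": 0,"ay": 0,"az": 0,"tx": 0,"ty": 0.005,"tz": 0,"claw": 0}
  ]
}}

```text
time: 14.42
eef_pos: [0.4434, -0.0893, 0.0938]
ee_rot: [0.924, -0.383, -0.007, 0.016]
wrist_force: [-9.9, -34.0, 45.1]
finger_gap: 0.158
```

Run:
```python
from h import *
for i in range(5): eyes.snapshot('top')
P,R,o=pose(); print(P,ingroove(P),o['wrist_force'])
im,p=snap('wrist','w15',(150,80,350,230),4); np.savez('w15.npz',**p)
im,p=snap('scene','s15',(200,150,350,270),5)
```

```text
[ 0.44336161 -0.08944888  0.0940535 ] [ 0.0761 -0.      0.0088] [-3.01337342 -9.1174153  11.02658896]
```

View pics/w15.png

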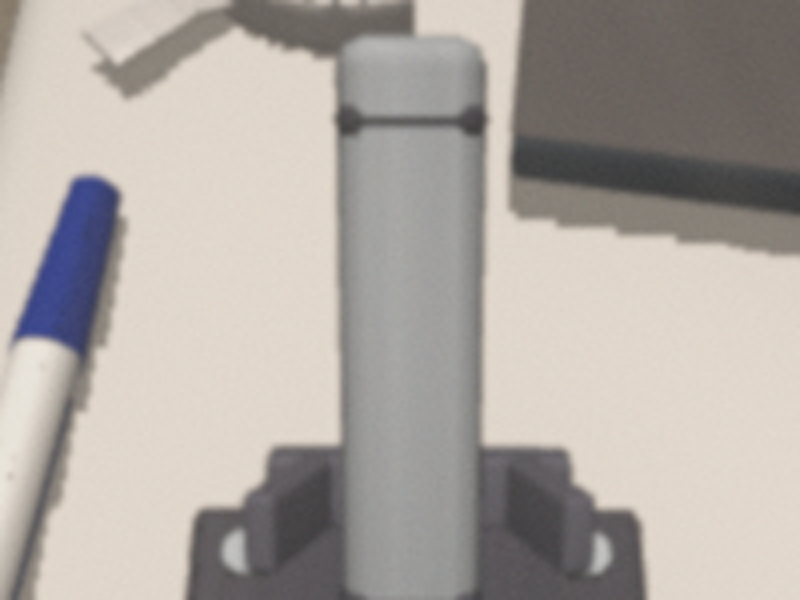

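View pics/s15.png

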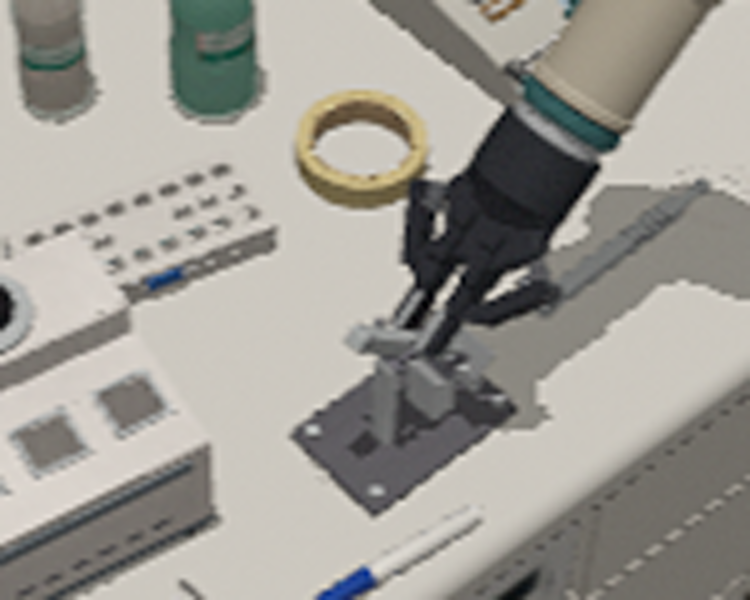

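{"api": "servo_tool", "payload": {
  "deltas": [
    {"ax": 0,"ay": 0,"az": 0,"tx": 0,"ty": 0,"tz": 0,"claw": 20},
    {"ax": 0,"ay": 0,"az": 0,"tx": 0,"ty": 0,"tz": 0,"claw": 40},
    {"ax": 0,"ay": 0,"az": 0,"tx": 0,"ty": 0,"tz": 0,"claw": 40},
    {"ax": 0,"ay": 0,"az": 0,"tx": 0,"ty": 0,"tz": 0,"claw": 40},
    {"ax": 0,"ay": 0,"az": 0,"tx": 0,"ty": 0,"tz": 0,"claw": 40}
  ]
}}

```text
time: 15.18
eef_pos: [0.4433, -0.0882, 0.093]
ee_rot: [0.924, -0.382, -0.007, 0.016]
wrist_force: [0.2, -0.2, -0.1]
finger_gap: 0.472
```

{"api": "servo_tool", "payload": {
  "deltas": [
    {"ax": 0,"ay": 0,"az": 0,"tx": 0,"ty": -0.01,"tz": 0,"claw": 40},
    {"ax": 0,"ay": 0,"az": 0,"tx": 0,"ty": -0.02,"tz": 0,"claw": 40},
    {"ax": 0,"ay": 0,"az": 0,"tx": 0,"ty": -0.03,"tz": 0,"claw": 40},
    {"ax": 0,"ay": 0,"az": 0,"tx": 0,"ty": -0.04,"tz": 0,"claw": 40},
    {"ax": 0,"ay": 0,"az": 0,"tx": 0,"ty": -0.02,"tz": 0,"claw": 40}
  ]
}}

```text
time: 15.6
eef_pos: [0.4468, -0.1593, 0.1629]
ee_rot: [0.923, -0.384, -0.008, 0.014]
wrist_force: [-0.0, 0.4, 0.1]
finger_gap: 0.469
```

Run:
```python
from h import *
for i in range(5): eyes.snapshot('top')
P,R,o=pose(); print(P,ingroove(P),o['wrist_force'])
im,p=snap('wrist','w16'); np.savez('w16.npz',**p)
```

```text
[ 0.44495015 -0.15531402  0.16061137] [0.0766 0.0007 0.1025] [-0.16722926  0.92334249 -0.10712469]
```

View pics/w16.png

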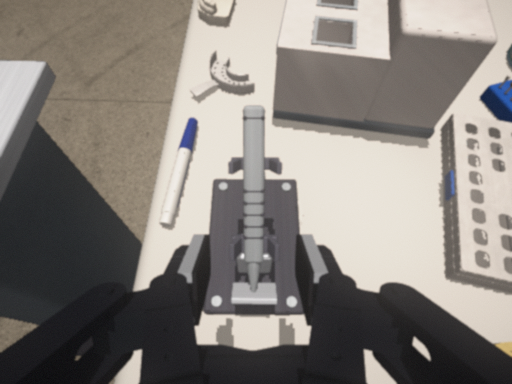

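```bash
sed -i 's/O=np.array(\[.445,-.137,.034\])/O=np.array([.4452,-.142,.034])/' h.py
cat >> h.py <<'E'
def castplane(p,uv,pt,n):
    f=K(p);d=p['R'].T@np.array([(uv[0]-p['cx'])/f,(uv[1]-p['cy'])/f,1.]);o=-p['R'].T@p['t']
    return o+d*((np.asarray(pt)-o)@n)/(d@n)
E
python3 - <<'E'
from h import *
p=dict(np.load('w16.npz'));im=cv2.imread('pics/w16_raw.png')
cv2.imwrite('pics/w16b.png',cv2.resize(im[90:315,190:320],None,fx=2.6,fy=2.6,interpolation=cv2.INTER_CUBIC))
for uv in [(254,105.5),(253.5,290)]: print(ingroove(castplane(p,uv,G(0,.0075),gz)))
E
```

```text
[ 0.1444 -0.0016  0.0075]
[ 0.0006 -0.0015  0.0075]
```

View pics/w16b.png

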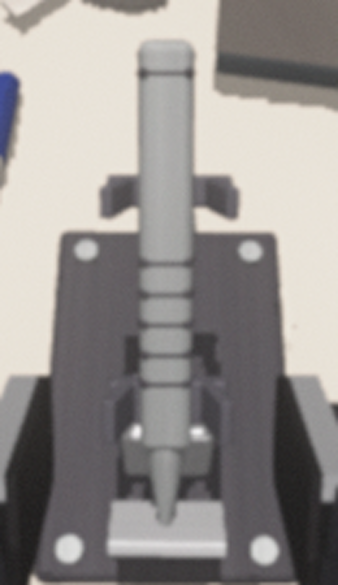

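Run:
```python
from h import *
A=np.array([.445,-.06,.27])
s=plan(A,Rd(2),40,v=.04,w=7)
s=plan(G(.20,.0075),RG,40,start=(A,Rd(2)),w=7)
```

```text
n=10 d=145mm ang=45.1
{"ax": -0.05, "ay": 0, "az": 0, "tx": 0, "ty": -0.001, "tz": 0.018, "claw": 40},
{"ax": -0.05, "ay": 0, "az": 0, "tx": 0.001, "ty": -0.003, "tz": 0.018, "claw": 40},
{"ax": -0.05, "ay": 0, "az": 0, "tx": 0, "ty": -0.004, "tz": 0.018, "claw": 40},
{"ax": -0.05, "ay": 0, "az": 0, "tx": 0.001, "ty": -0.005, "tz": 0.017, "claw": 40},
{"ax": -0.05, "ay": 0.001, "az": 0, "tx": 0, "ty": -0.007, "tz": 0.017, "claw": 40},

{"ax": -0.051, "ay": 0, "az": 0, "tx": 0.001, "ty": -0.008, "tz": 0.016, "claw": 40},
{"ax": -0.05, "ay": 0, "az": 0, "tx": 0, "ty": -0.01, "tz": 0.015, "claw": 40},
{"ax": -0.05, "ay": 0, "az": 0, "tx": 0.001, "ty": -0.01, "tz": 0.015, "claw": 40},
{"ax": -0.05, "ay": 0, "az": 0, "tx": 0, "ty": -0.012, "tz": 0.014, "claw": 40},
{"ax": -0.05, "ay": 0, "az": -0.001, "tx": 0, "ty": -0.013, "tz": 0.013, "claw": 40},

n=10 d=104mm ang=45.0
{"ax": -0.05, "ay": 0, "az": 0, "tx": 0, "ty": 0.011, "tz": 0.007, "claw": 40},
{"ax": -0.05, "ay": 0, "az": 0, "tx": -0.001, "ty": 0.011, "tz": 0.007, "claw": 40},
{"ax": -0.05, "ay": 0, "az": 0, "tx": 0, "ty": 0.01, "tz": 0.009, "claw": 40},
{"ax": -0.05, "ay": 0, "az": 0, "tx": 0, "ty": 0.009, "tz": 0.009, "claw": 40},
{"ax": -0.05, "ay": 0, "az": 0, "tx": -0.001, "ty": 0.009, "tz": 0.01, "claw": 40},

{"ax": -0.05, "ay": 0, "az": 0, "tx": 0, "ty": 0.007, "tz": 0.01, "claw": 40},
{"ax": -0.05, "ay": 0, "az": 0, "tx": 0, "ty": 0.007, "tz": 0.011, "claw": 40},
{"ax": -0.05, "ay": 0, "az": 0, "tx": -0.001, "ty": 0.006, "tz": 0.012, "claw": 40},
{"ax": -0.05, "ay": 0, "az": 0, "tx": 0, "ty": 0.005, "tz": 0.012, "claw": 40},
{"ax": -0.05, "ay": 0, "az": 0, "tx": 0, "ty": 0.004, "tz": 0.013, "claw": 40},
```

{"api": "servo_tool", "payload": {
  "deltas": [
    {"ax": -0.05,"ay": 0,"az": 0,"tx": 0,"ty": -0.001,"tz": 0.018,"claw": 40},
    {"ax": -0.05,"ay": 0,"az": 0,"tx": 0.001,"ty": -0.003,"tz": 0.018,"claw": 40},
    {"ax": -0.05,"ay": 0,"az": 0,"tx": 0,"ty": -0.004,"tz": 0.018,"claw": 40},
    {"ax": -0.05,"ay": 0,"az": 0,"tx": 0.001,"ty": -0.005,"tz": 0.017,"claw": 40},
    {"ax": -0.05,"ay": 0.001,"az": 0,"tx": 0,"ty": -0.007,"tz": 0.017,"claw": 40}
  ]
}}

```text
time: 16.32
eef_pos: [0.4448, -0.1069, 0.2155]
ee_rot: [0.831, -0.556, -0.01, 0.015]
wrist_force: [0.9, 0.7, 0.2]
finger_gap: 0.469
```

{"api": "servo_tool", "payload": {
  "deltas": [
    {"ax": -0.051,"ay": 0,"az": 0,"tx": 0.001,"ty": -0.008,"tz": 0.016,"claw": 40},
    {"ax": -0.05,"ay": 0,"az": 0,"tx": 0,"ty": -0.01,"tz": 0.015,"claw": 40},
    {"ax": -0.05,"ay": 0,"az": 0,"tx": 0.001,"ty": -0.01,"tz": 0.015,"claw": 40},
    {"ax": -0.05,"ay": 0,"az": 0,"tx": 0,"ty": -0.012,"tz": 0.014,"claw": 40},
    {"ax": -0.05,"ay": 0,"az": -0.001,"tx": 0,"ty": -0.013,"tz": 0.013,"claw": 40}
  ]
}}

```text
time: 16.73
eef_pos: [0.4446, -0.0598, 0.2708]
ee_rot: [-0.705, 0.709, 0.013, -0.012]
wrist_force: [1.0, 0.4, -0.3]
finger_gap: 0.472
```

{"api": "servo_tool", "payload": {
  "deltas": [
    {"ax": -0.05,"ay": 0,"az": 0,"tx": 0,"ty": 0.011,"tz": 0.007,"claw": 40},
    {"ax": -0.05,"ay": 0,"az": 0,"tx": -0.001,"ty": 0.011,"tz": 0.007,"claw": 40},
    {"ax": -0.05,"ay": 0,"az": 0,"tx": 0,"ty": 0.01,"tz": 0.009,"claw": 40},
    {"ax": -0.05,"ay": 0,"az": 0,"tx": 0,"ty": 0.009,"tz": 0.009,"claw": 40},
    {"ax": -0.05,"ay": 0,"az": 0,"tx": -0.001,"ty": 0.009,"tz": 0.01,"claw": 40}
  ]
}}

```text
time: 17.15
eef_pos: [0.4425, -0.0332, 0.225]
ee_rot: [-0.553, 0.833, 0.016, -0.009]
wrist_force: [0.1, 0.8, -0.4]
finger_gap: 0.468
```

{"api": "servo_tool", "payload": {
  "deltas": [
    {"ax": -0.05,"ay": 0,"az": 0,"tx": 0,"ty": 0.007,"tz": 0.01,"claw": 40},
    {"ax": -0.05,"ay": 0,"az": 0,"tx": 0,"ty": 0.007,"tz": 0.011,"claw": 40},
    {"ax": -0.05,"ay": 0,"az": 0,"tx": -0.001,"ty": 0.006,"tz": 0.012,"claw": 40},
    {"ax": -0.05,"ay": 0,"az": 0,"tx": 0,"ty": 0.005,"tz": 0.012,"claw": 40},
    {"ax": -0.05,"ay": 0,"az": 0,"tx": 0,"ty": 0.004,"tz": 0.013,"claw": 40}
  ]
}}

```text
time: 17.57
eef_pos: [0.4406, -0.0059, 0.1803]
ee_rot: [-0.38, 0.925, 0.017, -0.007]
wrist_force: [0.1, 0.1, -0.9]
finger_gap: 0.469
```

Run:
```python
from h import *
for i in range(5): eyes.snapshot('top')
P,R,o=pose(); print(P,ingroove(P),o['q'].round(2),np.degrees((R.inv()*RG).as_rotvec()),o['time'])
im,p=snap('wrist','w17'); np.savez('w17.npz',**p)
for X in (G(.145,.0075),G(0,.0075)): print(proj(p,X))
s=plan(G(.112,.0075),RG,40,nd=4)
```

```text
[ 0.44092387 -0.00763928  0.18142799] [ 0.1993 -0.0004  0.0092] [-0.34  0.68 -0.34  2.07  0.9   1.2  -1.31] [ 0.10344642 -0.08933293 -0.02260783] 17.8167
[249.48572209 209.96466518]
[250.79185862 163.32258072]
n=5 d=87mm ang=0.2
{"ax": 0.0002, "ay": -0.0005, "az": 0, "tx": -0.0002, "ty": 0.0218, "tz": 0.0006, "claw": 40},
{"ax": 0.0002, "ay": -0.0005, "az": -0.0001, "tx": -0.0001, "ty": 0.0219, "tz": 0.0007, "claw": 40},
{"ax": 0.0002, "ay": -0.0004, "az": 0, "tx": -0.0002, "ty": 0.0218, "tz": 0.0006, "claw": 40},
{"ax": 0.0002, "ay": -0.0005, "az": -0.0001, "tx": -0.0002, "ty": 0.0218, "tz": 0.0006, "claw": 40},
{"ax": 0.0002, "ay": -0.0005, "az": 0, "tx": -0.0001, "ty": 0.0219, "tz": 0.0007, "claw": 40},
```

View pics/w17.png

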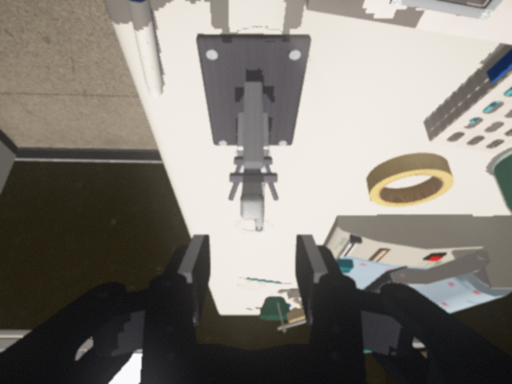

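{"api": "servo_tool", "payload": {
  "deltas": [
    {"ax": 0,"ay": 0,"az": 0,"tx": 0,"ty": 0.022,"tz": 0.001,"claw": 40},
    {"ax": 0,"ay": 0,"az": 0,"tx": 0,"ty": 0.022,"tz": 0.001,"claw": 40},
    {"ax": 0,"ay": 0,"az": 0,"tx": 0,"ty": 0.022,"tz": 0.001,"claw": 40},
    {"ax": 0,"ay": 0,"az": 0,"tx": 0,"ty": 0.021,"tz": 0,"claw": 40},
    {"ax": 0,"ay": 0,"az": 0,"tx": 0,"ty": 0.02,"tz": 0,"claw": 40}
  ]
}}

```text
time: 18.28
eef_pos: [0.4437, -0.068, 0.1201]
ee_rot: [-0.382, 0.924, 0.015, -0.004]
wrist_force: [-0.1, 0.5, 0.4]
finger_gap: 0.469
```

Run:
```python
from h import *
for i in range(5): eyes.snapshot('top')
P,R,o=pose(); print(P,ingroove(P),o['wrist_force'])
im,p=snap('wrist','w18',(150,150,350,300),4)
s=plan(G(.112,.0075),RG,40,nd=4)
```

```text
[ 0.44408885 -0.06571396  0.12011639] [ 0.1148 -0.0016  0.007 ] [ 0.01501149 -0.05544255  0.29972853]
n=5 d=4mm ang=0.3
{"ax": 0, "ay": -0.0006, "az": 0.0002, "tx": -0.0004, "ty": 0.0008, "tz": -0.0002, "claw": 40},
{"ax": 0.0001, "ay": -0.0005, "az": 0.0003, "tx": -0.0005, "ty": 0.0007, "tz": -0.0003, "claw": 40},
{"ax": 0, "ay": -0.0006, "az": 0.0002, "tx": -0.0004, "ty": 0.0008, "tz": -0.0002, "claw": 40},
{"ax": 0, "ay": -0.0005, "az": 0.0003, "tx": -0.0004, "ty": 0.0008, "tz": -0.0002, "claw": 40},
{"ax": 0, "ay": -0.0006, "az": 0.0002, "tx": -0.0005, "ty": 0.0007, "tz": -0.0003, "claw": 40},
```

View pics/w18.png

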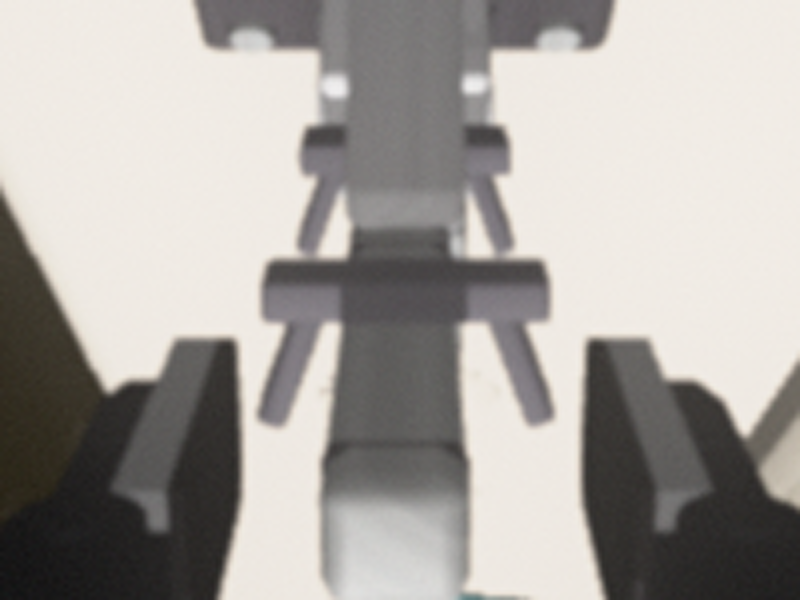

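{"api": "servo_tool", "payload": {
  "deltas": [
    {"ax": 0,"ay": -0.002,"az": 0,"tx": -0.002,"ty": 0,"tz": 0,"claw": 40},
    {"ax": 0,"ay": 0,"az": 0,"tx": 0,"ty": 0,"tz": 0,"claw": 30},
    {"ax": 0,"ay": 0,"az": 0,"tx": 0,"ty": 0,"tz": 0,"claw": 20},
    {"ax": 0,"ay": 0,"az": 0,"tx": 0,"ty": 0,"tz": 0,"claw": 0},
    {"ax": 0,"ay": 0,"az": 0,"tx": 0,"ty": 0,"tz": 0,"claw": 0}
  ],
  "force": 60
}}

```text
time: 19.0
eef_pos: [0.4422, -0.0654, 0.1193]
ee_rot: [-0.382, 0.924, 0.017, -0.007]
wrist_force: [-0.0, 1.9, 3.6]
finger_gap: 0.159
```

{"api": "servo_tool", "payload": {
  "deltas": [
    {"ax": 0,"ay": 0,"az": 0,"tx": 0,"ty": 0,"tz": 0,"claw": 0},
    {"ax": 0,"ay": 0,"az": 0,"tx": 0,"ty": 0,"tz": 0,"claw": 0},
    {"ax": 0,"ay": 0,"az": 0,"tx": 0,"ty": 0,"tz": 0,"claw": 0},
    {"ax": 0,"ay": 0,"az": 0,"tx": 0,"ty": 0,"tz": 0,"claw": 0},
    {"ax": 0,"ay": 0,"az": 0,"tx": 0,"ty": 0,"tz": 0,"claw": 0}
  ]
}}

```text
time: 19.42
eef_pos: [0.4423, -0.0654, 0.1192]
ee_rot: [-0.382, 0.924, 0.017, -0.007]
wrist_force: [-0.8, 3.8, 5.3]
finger_gap: 0.164
```

Run:
```python
from h import *
P,R,o=pose(); print(P,ingroove(P),o['wrist_force'],o['ft_torque'],o['finger_gap']*85.4)
im,p=snap('wrist','w19',(150,150,350,300),4)
```

```text
[ 0.44226377 -0.06544396  0.11921975] [0.1144 0.0003 0.0061] [-0.78806338  3.81314669  5.33599123] [ 0.46219137  0.13019814 -0.04584767] 14.01022542118083
```

View pics/w19.png

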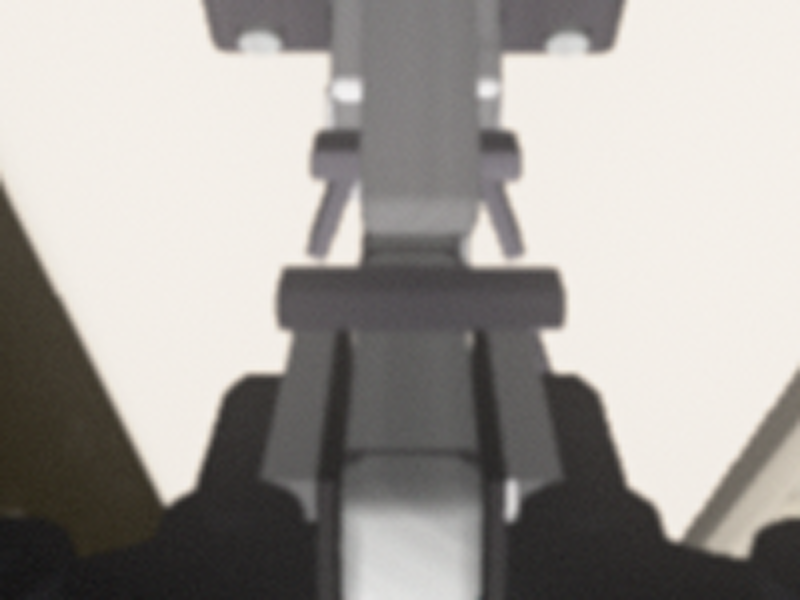

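Run:
```python
from h import *
P,R,o=pose()
A=P+gz*.06+np.array([0,0,.03]); 
s=plan(A,R,0,v=.025)
B=np.array([.50,.12,.29])
s=plan(B,Rd(-8),0,start=(A,R),w=5)
s=plan([.530,.205,.26],Rd(-8),0,start=(B,Rd(-8)))
```

```text
n=5 d=84mm ang=0.0
{"ax": 0, "ay": 0, "az": 0, "tx": 0, "ty": -0.005, "tz": -0.02, "claw": 0},
{"ax": 0, "ay": 0, "az": 0, "tx": 0, "ty": -0.006, "tz": -0.021, "claw": 0},
{"ax": 0, "ay": 0, "az": 0, "tx": 0, "ty": -0.005, "tz": -0.02, "claw": 0},
{"ax": 0, "ay": 0, "az": 0, "tx": 0, "ty": -0.005, "tz": -0.02, "claw": 0},
{"ax": 0, "ay": 0, "az": 0, "tx": 0, "ty": -0.005, "tz": -0.021, "claw": 0},

n=10 d=254mm ang=46.1
{"ax": 0.05, "ay": 0.011, "az": 0.004, "tx": 0.008, "ty": -0.029, "tz": 0.011, "claw": 0},
{"ax": 0.05, "ay": 0.01, "az": 0.005, "tx": 0.008, "ty": -0.027, "tz": 0.014, "claw": 0},
{"ax": 0.05, "ay": 0.011, "az": 0.004, "tx": 0.007, "ty": -0.027, "tz": 0.016, "claw": 0},
{"ax": 0.05, "ay": 0.01, "az": 0.005, "tx": 0.007, "ty": -0.025, "tz": 0.018, "claw": 0},
{"ax": 0.05, "ay": 0.011, "az": 0.004, "tx": 0.006, "ty": -0.024, "tz": 0.02, "claw": 0},

{"ax": 0.05, "ay": 0.011, "az": 0.005, "tx": 0.006, "ty": -0.023, "tz": 0.022, "claw": 0},
{"ax": 0.05, "ay": 0.01, "az": 0.004, "tx": 0.005, "ty": -0.02, "tz": 0.023, "claw": 0},
{"ax": 0.05, "ay": 0.011, "az": 0.004, "tx": 0.005, "ty": -0.019, "tz": 0.026, "claw": 0},
{"ax": 0.05, "ay": 0.01, "az": 0.005, "tx": 0.004, "ty": -0.017, "tz": 0.026, "claw": 0},
{"ax": 0.05, "ay": 0.011, "az": 0.004, "tx": 0.003, "ty": -0.014, "tz": 0.028, "claw": 0},

n=5 d=95mm ang=0.0
{"ax": 0, "ay": 0, "az": 0, "tx": 0.004, "ty": 0.008, "tz": 0.022, "claw": 0},
{"ax": 0, "ay": 0, "az": 0, "tx": 0.005, "ty": 0.007, "tz": 0.022, "claw": 0},
{"ax": 0, "ay": 0, "az": 0, "tx": 0.004, "ty": 0.007, "tz": 0.022, "claw": 0},
{"ax": 0, "ay": 0, "az": 0, "tx": 0.005, "ty": 0.008, "tz": 0.022, "claw": 0},
{"ax": 0, "ay": 0, "az": 0, "tx": 0.004, "ty": 0.007, "tz": 0.022, "claw": 0},
```

{"api": "servo_tool", "payload": {
  "deltas": [
    {"ax": 0,"ay": 0,"az": 0,"tx": 0,"ty": 0,"tz": -0.01,"claw": 0},
    {"ax": 0,"ay": 0,"az": 0,"tx": 0,"ty": 0,"tz": -0.02,"claw": 0},
    {"ax": 0,"ay": 0,"az": 0,"tx": 0,"ty": -0.005,"tz": -0.025,"claw": 0},
    {"ax": 0,"ay": 0,"az": 0,"tx": 0,"ty": -0.01,"tz": -0.025,"claw": 0},
    {"ax": 0,"ay": 0,"az": 0,"tx": 0,"ty": -0.011,"tz": -0.022,"claw": 0}
  ]
}}

```text
time: 19.88
eef_pos: [0.4426, -0.1107, 0.1924]
ee_rot: [-0.381, 0.924, 0.015, -0.007]
wrist_force: [0.2, 0.2, -1.1]
finger_gap: 0.164
```

{"api": "servo_tool", "payload": {
  "deltas": [
    {"ax": 0.05,"ay": 0.011,"az": 0.004,"tx": 0.008,"ty": -0.029,"tz": 0.011,"claw": 0},
    {"ax": 0.05,"ay": 0.01,"az": 0.005,"tx": 0.008,"ty": -0.027,"tz": 0.014,"claw": 0},
    {"ax": 0.05,"ay": 0.011,"az": 0.004,"tx": 0.007,"ty": -0.027,"tz": 0.016,"claw": 0},
    {"ax": 0.05,"ay": 0.01,"az": 0.005,"tx": 0.007,"ty": -0.025,"tz": 0.018,"claw": 0},
    {"ax": 0.05,"ay": 0.011,"az": 0.004,"tx": 0.006,"ty": -0.024,"tz": 0.02,"claw": 0}
  ]
}}

```text
time: 20.3
eef_pos: [0.4718, 0.0055, 0.2412]
ee_rot: [-0.556, 0.831, -0.017, 0.022]
wrist_force: [-0.5, -0.5, -1.6]
finger_gap: 0.163
```

{"api": "servo_tool", "payload": {
  "deltas": [
    {"ax": 0.05,"ay": 0.011,"az": 0.005,"tx": 0.006,"ty": -0.023,"tz": 0.022,"claw": 0},
    {"ax": 0.05,"ay": 0.01,"az": 0.004,"tx": 0.005,"ty": -0.02,"tz": 0.023,"claw": 0},
    {"ax": 0.05,"ay": 0.011,"az": 0.004,"tx": 0.005,"ty": -0.019,"tz": 0.026,"claw": 0},
    {"ax": 0.05,"ay": 0.01,"az": 0.005,"tx": 0.004,"ty": -0.017,"tz": 0.026,"claw": 0},
    {"ax": 0.05,"ay": 0.011,"az": 0.004,"tx": 0.003,"ty": -0.014,"tz": 0.028,"claw": 0}
  ]
}}

```text
time: 20.72
eef_pos: [0.4998, 0.1185, 0.2905]
ee_rot: [0.706, -0.704, 0.05, -0.05]
wrist_force: [0.8, 0.6, -0.9]
finger_gap: 0.162
```

Run:
```python
from h import *
for i in range(5): eyes.snapshot('top')
P,R,o=pose(); print(P,o['q'].round(2),o['finger_gap']*85.4,o['time'])
im,p=snap('scene','s20',(130,130,350,300),3.5)
im,p=snap('wrist','w20'); np.savez('w20.npz',**p)
s=plan([.530,.205,.26],Rd(-8),0,nd=3)
```

```text
[0.49847534 0.11694212 0.28878713] [ 0.13  0.41 -0.59  1.81  0.27  1.01 -0.71] 14.202300212228517 20.9667
n=5 d=97mm ang=0.2
{"ax": 0, "ay": 0, "az": 0, "tx": 0.005, "ty": 0.007, "tz": 0.023, "claw": 0},
{"ax": 0.001, "ay": 0, "az": 0, "tx": 0.005, "ty": 0.007, "tz": 0.022, "claw": 0},
{"ax": 0, "ay": 0, "az": -0.001, "tx": 0.004, "ty": 0.007, "tz": 0.023, "claw": 0},
{"ax": 0, "ay": 0, "az": 0, "tx": 0.005, "ty": 0.008, "tz": 0.023, "claw": 0},
{"ax": 0.001, "ay": 0, "az": 0, "tx": 0.005, "ty": 0.007, "tz": 0.022, "claw": 0},
```

View pics/s20.png

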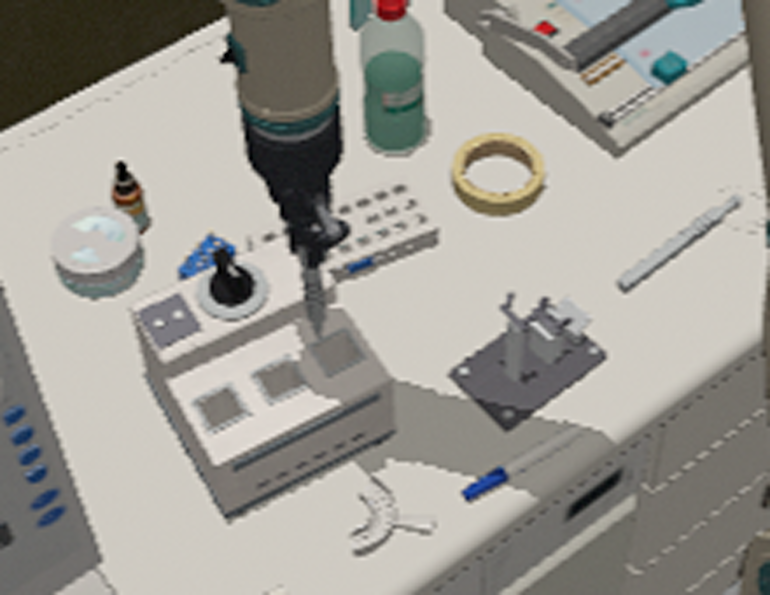

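View pics/w20.png

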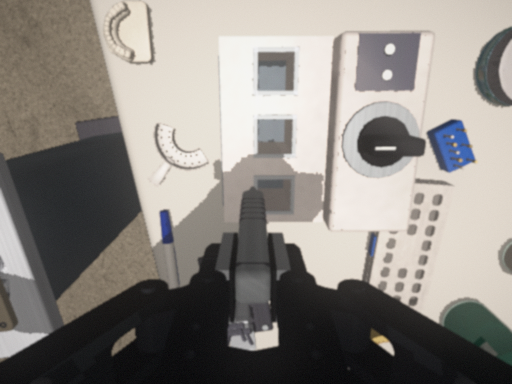

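{"api": "servo_tool", "payload": {
  "deltas": [
    {"ax": 0,"ay": 0,"az": 0,"tx": 0.005,"ty": 0.007,"tz": 0.023,"claw": 0},
    {"ax": 0,"ay": 0,"az": 0,"tx": 0.005,"ty": 0.007,"tz": 0.023,"claw": 0},
    {"ax": 0,"ay": 0,"az": 0,"tx": 0.005,"ty": 0.007,"tz": 0.023,"claw": 0},
    {"ax": 0.001,"ay": 0,"az": 0,"tx": 0.005,"ty": 0.007,"tz": 0.022,"claw": 0},
    {"ax": 0,"ay": 0,"az": -0.001,"tx": 0.004,"ty": 0.007,"tz": 0.022,"claw": 0}
  ]
}}

```text
time: 21.48
eef_pos: [0.531, 0.2059, 0.2607]
ee_rot: [-0.705, 0.706, -0.049, 0.049]
wrist_force: [0.6, -1.1, -0.7]
finger_gap: 0.168
```

Run:
```python
from h import *
p=dict(np.load('w20.npz'))
for uv in [(276,71),(275,135),(274,195)]: print(cast(p,uv,.105))
for i in range(5): eyes.snapshot('top')
P,R,o=pose(); print(P)
im,p=snap('wrist','w21',(150,50,350,250),3)
im,p=snap('scene','s21',(130,130,350,300),3.5)
s=plan([.530,.205,.18],Rd(-8),0,nd=4)
```

```text
[0.53368554 0.20572267 0.105     ]
[0.52566501 0.14728401 0.105     ]
[0.5172424 0.0863897 0.105    ]
[0.53067171 0.20475995 0.26135216]
n=5 d=82mm ang=0.1
{"ax": -0.0001, "ay": -0.0002, "az": 0.0002, "tx": -0.0003, "ty": 0.0205, "tz": 0.0001, "claw": 0},
{"ax": 0, "ay": -0.0002, "az": 0.0002, "tx": -0.0003, "ty": 0.0204, "tz": 0.0001, "claw": 0},
{"ax": -0.0001, "ay": -0.0001, "az": 0.0002, "tx": -0.0004, "ty": 0.0205, "tz": 0.0001, "claw": 0},
{"ax": 0, "ay": -0.0002, "az": 0.0002, "tx": -0.0003, "ty": 0.0205, "tz": 0.0001, "claw": 0},
{"ax": -0.0001, "ay": -0.0002, "az": 0.0002, "tx": -0.0003, "ty": 0.0204, "tz": 0.0001, "claw": 0},
```

View pics/w21.png

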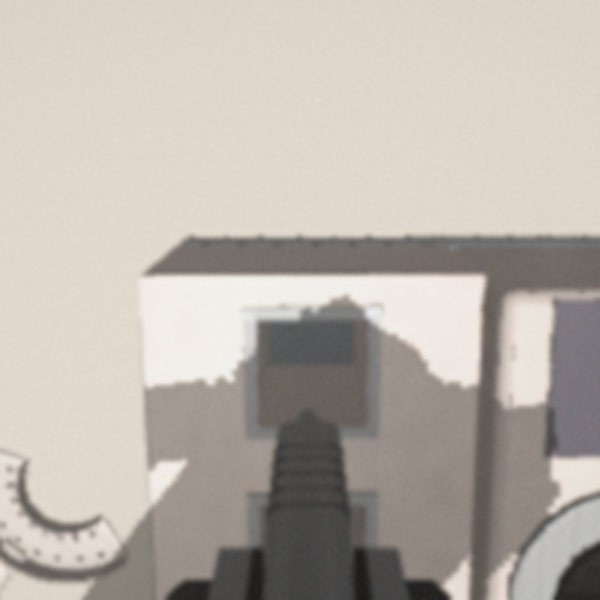

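View pics/s21.png

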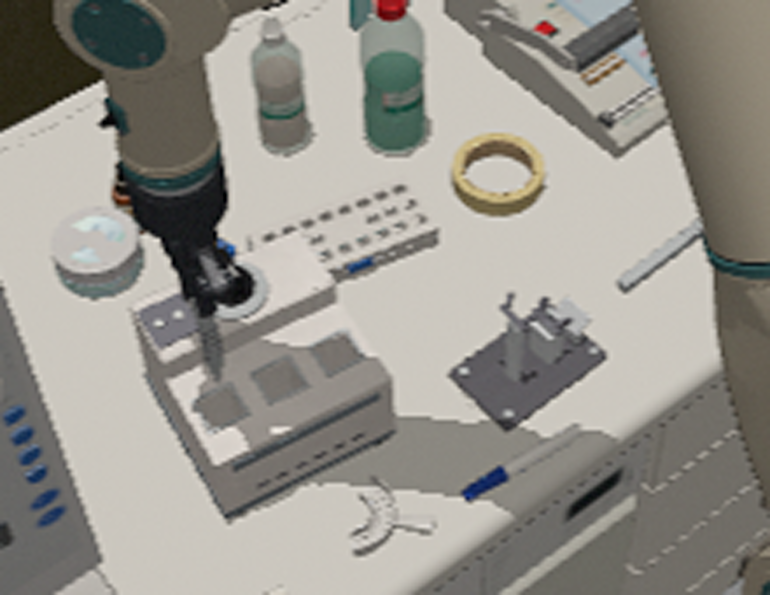

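{"api": "servo_tool", "payload": {
  "deltas": [
    {"ax": 0,"ay": 0,"az": 0,"tx": 0.001,"ty": 0.02,"tz": 0.0,"claw": 0},
    {"ax": 0,"ay": 0,"az": 0,"tx": 0.001,"ty": 0.02,"tz": 0,"claw": 0},
    {"ax": 0,"ay": 0,"az": 0,"tx": 0,"ty": 0.02,"tz": 0,"claw": 0},
    {"ax": 0,"ay": 0,"az": 0,"tx": 0,"ty": 0.02,"tz": 0,"claw": 0},
    {"ax": 0,"ay": 0,"az": 0,"tx": 0,"ty": 0.02,"tz": 0,"claw": 0}
  ]
}}

```text
time: 22.25
eef_pos: [0.5332, 0.2043, 0.1816]
ee_rot: [0.706, -0.705, 0.049, -0.051]
wrist_force: [0.7, -0.2, -0.1]
finger_gap: 0.164
```

Run:
```python
from h import *
for i in range(5): eyes.snapshot('top')
P,R,o=pose(); print(P,o['wrist_force'])
im,p=snap('wrist','w22',(150,50,350,250),3)
s=plan([.532,.205,.140],Rd(-8),0,nd=4)
```

```text
[0.53357032 0.20546448 0.18291733] [ 0.03744667  0.23987548 -1.23028078]
n=5 d=43mm ang=0.3
{"ax": -0.0004, "ay": -0.0001, "az": 0.0004, "tx": -0.0004, "ty": 0.0108, "tz": -0.0003, "claw": 0},
{"ax": -0.0003, "ay": -0.0001, "az": 0.0005, "tx": -0.0005, "ty": 0.0108, "tz": -0.0002, "claw": 0},
{"ax": -0.0004, "ay": -0.0001, "az": 0.0004, "tx": -0.0004, "ty": 0.0107, "tz": -0.0003, "claw": 0},
{"ax": -0.0003, "ay": -0.0001, "az": 0.0004, "tx": -0.0004, "ty": 0.0108, "tz": -0.0002, "claw": 0},
{"ax": -0.0004, "ay": -0.0002, "az": 0.0005, "tx": -0.0004, "ty": 0.0108, "tz": -0.0003, "claw": 0},
```

View pics/w22.png

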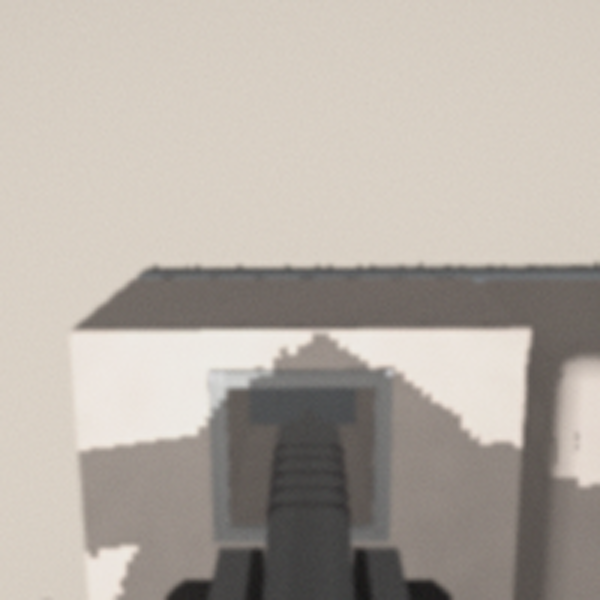

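{"api": "servo_tool", "payload": {
  "deltas": [
    {"ax": 0,"ay": 0,"az": 0,"tx": -0.001,"ty": 0.012,"tz": 0,"claw": 0},
    {"ax": 0,"ay": 0,"az": 0,"tx": -0.001,"ty": 0.012,"tz": 0,"claw": 0},
    {"ax": 0,"ay": 0,"az": 0,"tx": 0,"ty": 0.012,"tz": 0,"claw": 0},
    {"ax": 0,"ay": 0,"az": 0,"tx": 0,"ty": 0.012,"tz": 0,"claw": 0},
    {"ax": 0,"ay": 0,"az": 0,"tx": 0,"ty": 0.008,"tz": 0,"claw": 0}
  ]
}}

```text
time: 22.97
eef_pos: [0.5307, 0.2055, 0.1354]
ee_rot: [0.706, -0.705, 0.049, -0.049]
wrist_force: [-0.5, 0.1, 7.2]
finger_gap: 0.163
```

{"api": "servo_tool", "payload": {
  "deltas": [
    {"ax": 0,"ay": 0,"az": 0,"tx": 0,"ty": 0.001,"tz": 0,"claw": 0},
    {"ax": 0,"ay": 0,"az": 0,"tx": 0,"ty": 0.001,"tz": 0,"claw": 0},
    {"ax": 0,"ay": 0,"az": 0,"tx": 0,"ty": 0.001,"tz": 0,"claw": 0},
    {"ax": 0,"ay": 0,"az": 0,"tx": 0,"ty": 0,"tz": 0,"claw": 0},
    {"ax": 0,"ay": 0,"az": 0,"tx": 0,"ty": 0,"tz": 0,"claw": 0}
  ]
}}

```text
time: 23.38
eef_pos: [0.5311, 0.2059, 0.1351]
ee_rot: [0.706, -0.705, 0.049, -0.05]
wrist_force: [-2.4, -1.0, 7.4]
finger_gap: 0.162
```

{"api": "servo_tool", "payload": {
  "deltas": [
    {"ax": 0,"ay": 0,"az": 0,"tx": 0,"ty": 0,"tz": 0,"claw": 22},
    {"ax": 0,"ay": 0,"az": 0,"tx": 0,"ty": 0,"tz": 0,"claw": 35},
    {"ax": 0,"ay": 0,"az": 0,"tx": 0,"ty": 0,"tz": 0,"claw": 40},
    {"ax": 0,"ay": 0,"az": 0,"tx": 0,"ty": 0,"tz": 0,"claw": 40},
    {"ax": 0,"ay": 0,"az": 0,"tx": 0,"ty": -0.01,"tz": 0,"claw": 40}
  ]
}}

```text
time: 23.8
eef_pos: [0.5304, 0.2053, 0.1414]
ee_rot: [0.705, -0.705, 0.05, -0.049]
wrist_force: [-1.0, -0.4, -0.8]
finger_gap: 0.467
```

{"api": "servo_tool", "payload": {
  "deltas": [
    {"ax": 0,"ay": 0,"az": 0,"tx": 0,"ty": -0.02,"tz": 0,"claw": 40},
    {"ax": 0,"ay": 0,"az": 0,"tx": 0,"ty": -0.03,"tz": 0,"claw": 40},
    {"ax": 0,"ay": 0,"az": 0,"tx": 0,"ty": -0.04,"tz": 0,"claw": 40},
    {"ax": 0,"ay": 0,"az": 0,"tx": 0,"ty": -0.045,"tz": 0,"claw": 40},
    {"ax": 0,"ay": 0,"az": 0,"tx": 0,"ty": -0.045,"tz": 0,"claw": 40}
  ]
}}

```text
time: 24.22
eef_pos: [0.5306, 0.2056, 0.2885]
ee_rot: [0.706, -0.705, 0.049, -0.05]
wrist_force: [0.8, -0.2, -0.8]
finger_gap: 0.465
```

Run:
```python
from h import *
for i in range(3): eyes.snapshot('top')
P,R,o=pose(); print(P,o['wrist_force'],o['time'])
im,p=snap('wrist','w23')
im,p=snap('scene','s23',(130,130,380,300),3.1)
im,p=snap('top','t23',(225,190,385,260),5)
s=plan([.46,-.17,.27],Rd(2.5),40,v=.04)
```

```text
[0.53269434 0.20685597 0.2902154 ] [ 0.64104185 -0.81291222 -0.00214719] 24.3667
n=10 d=382mm ang=10.5
{"ax": 0, "ay": -0.012, "az": 0, "tx": -0.002, "ty": 0.002, "tz": -0.048, "claw": 40},
{"ax": 0, "ay": -0.011, "az": 0, "tx": -0.003, "ty": 0.002, "tz": -0.047, "claw": 40},
{"ax": 0, "ay": -0.012, "az": 0, "tx": -0.004, "ty": 0.002, "tz": -0.048, "claw": 40},
{"ax": 0, "ay": -0.012, "az": 0, "tx": -0.005, "ty": 0.002, "tz": -0.047, "claw": 40},
{"ax": 0, "ay": -0.011, "az": 0, "tx": -0.006, "ty": 0.002, "tz": -0.048, "claw": 40},

{"ax": 0, "ay": -0.012, "az": 0, "tx": -0.006, "ty": 0.002, "tz": -0.047, "claw": 40},
{"ax": 0, "ay": -0.012, "az": 0, "tx": -0.008, "ty": 0.002, "tz": -0.047, "claw": 40},
{"ax": 0, "ay": -0.012, "az": 0, "tx": -0.008, "ty": 0.002, "tz": -0.047, "claw": 40},
{"ax": 0, "ay": -0.011, "az": 0, "tx": -0.009, "ty": 0.002, "tz": -0.047, "claw": 40},
{"ax": 0, "ay": -0.012, "az": 0, "tx": -0.01, "ty": 0.001, "tz": -0.046, "claw": 40},
```

View pics/w23.png

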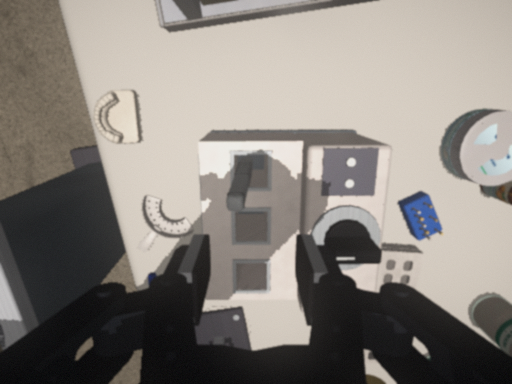

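View pics/s23.png

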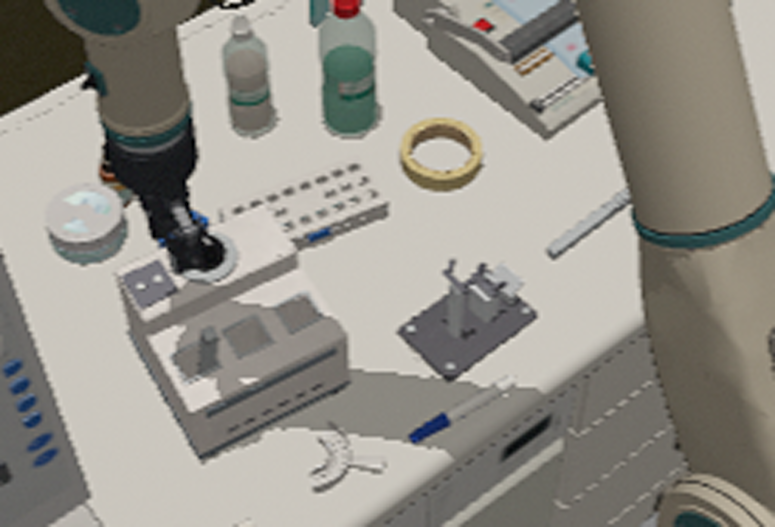

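View pics/t23.png

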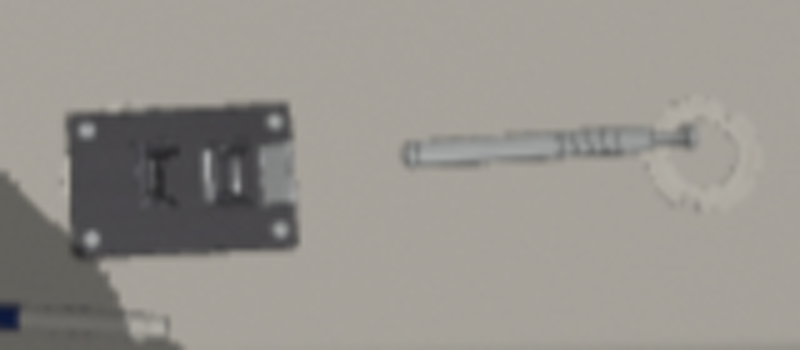

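Run:
```python
from h import *
s=plan([.462,-.334,.13],Rd(2.7),40,v=.0385)
```

```text
n=15 d=565mm ang=10.7
{"ax": 0, "ay": -0.008, "az": 0, "tx": 0.001, "ty": 0.013, "tz": -0.045, "claw": 40},
{"ax": 0, "ay": -0.008, "az": 0, "tx": 0, "ty": 0.013, "tz": -0.046, "claw": 40},
{"ax": 0, "ay": -0.008, "az": 0, "tx": -0.001, "ty": 0.013, "tz": -0.045, "claw": 40},
{"ax": 0, "ay": -0.008, "az": 0, "tx": -0.001, "ty": 0.013, "tz": -0.045, "claw": 40},
{"ax": 0, "ay": -0.008, "az": 0, "tx": -0.002, "ty": 0.013, "tz": -0.045, "claw": 40},

{"ax": 0, "ay": -0.008, "az": 0, "tx": -0.002, "ty": 0.013, "tz": -0.046, "claw": 40},
{"ax": 0, "ay": -0.008, "az": 0, "tx": -0.003, "ty": 0.013, "tz": -0.045, "claw": 40},
{"ax": 0, "ay": -0.008, "az": 0, "tx": -0.003, "ty": 0.013, "tz": -0.045, "claw": 40},
{"ax": 0, "ay": -0.008, "az": 0, "tx": -0.004, "ty": 0.013, "tz": -0.045, "claw": 40},
{"ax": 0, "ay": -0.007, "az": 0, "tx": -0.004, "ty": 0.013, "tz": -0.045, "claw": 40},

{"ax": 0, "ay": -0.008, "az": 0, "tx": -0.005, "ty": 0.013, "tz": -0.045, "claw": 40},
{"ax": 0, "ay": -0.008, "az": 0, "tx": -0.006, "ty": 0.013, "tz": -0.045, "claw": 40},
{"ax": 0, "ay": -0.008, "az": 0, "tx": -0.006, "ty": 0.012, "tz": -0.045, "claw": 40},
{"ax": 0, "ay": -0.008, "az": 0, "tx": -0.007, "ty": 0.013, "tz": -0.045, "claw": 40},
{"ax": 0, "ay": -0.008, "az": 0, "tx": -0.007, "ty": 0.013, "tz": -0.044, "claw": 40},
```

{"api": "servo_tool", "payload": {
  "deltas": [
    {"ax": 0,"ay": -0.008,"az": 0,"tx": 0.001,"ty": 0,"tz": -0.045,"claw": 40},
    {"ax": 0,"ay": -0.008,"az": 0,"tx": 0,"ty": 0.003,"tz": -0.046,"claw": 40},
    {"ax": 0,"ay": -0.008,"az": 0,"tx": -0.001,"ty": 0.01,"tz": -0.045,"claw": 40},
    {"ax": 0,"ay": -0.008,"az": 0,"tx": -0.001,"ty": 0.013,"tz": -0.045,"claw": 40},
    {"ax": 0,"ay": -0.008,"az": 0,"tx": -0.002,"ty": 0.013,"tz": -0.045,"claw": 40}
  ]
}}

```text
time: 24.93
eef_pos: [0.5068, 0.0246, 0.2535]
ee_rot: [0.707, -0.706, 0.027, -0.027]
wrist_force: [1.4, -1.4, 0.0]
finger_gap: 0.47
```

{"api": "servo_tool", "payload": {
  "deltas": [
    {"ax": 0,"ay": -0.008,"az": 0,"tx": -0.002,"ty": 0.013,"tz": -0.046,"claw": 40},
    {"ax": 0,"ay": -0.008,"az": 0,"tx": -0.003,"ty": 0.013,"tz": -0.045,"claw": 40},
    {"ax": 0,"ay": -0.008,"az": 0,"tx": -0.003,"ty": 0.013,"tz": -0.045,"claw": 40},
    {"ax": 0,"ay": -0.008,"az": 0,"tx": -0.004,"ty": 0.013,"tz": -0.045,"claw": 40},
    {"ax": 0,"ay": -0.007,"az": 0,"tx": -0.004,"ty": 0.013,"tz": -0.045,"claw": 40}
  ]
}}

```text
time: 25.35
eef_pos: [0.4843, -0.1549, 0.201]
ee_rot: [0.708, -0.706, 0.006, -0.005]
wrist_force: [0.2, -0.1, -0.1]
finger_gap: 0.468
```

{"api": "servo_tool", "payload": {
  "deltas": [
    {"ax": 0,"ay": -0.008,"az": 0,"tx": -0.005,"ty": 0.015,"tz": -0.045,"claw": 40},
    {"ax": 0,"ay": -0.008,"az": 0,"tx": -0.006,"ty": 0.02,"tz": -0.045,"claw": 40},
    {"ax": 0,"ay": -0.008,"az": 0,"tx": -0.006,"ty": 0.02,"tz": -0.045,"claw": 40},
    {"ax": 0,"ay": -0.008,"az": 0,"tx": -0.007,"ty": 0.02,"tz": -0.045,"claw": 40},
    {"ax": 0,"ay": -0.008,"az": 0,"tx": -0.007,"ty": 0.018,"tz": -0.044,"claw": 40}
  ]
}}

```text
time: 25.77
eef_pos: [0.461, -0.3339, 0.1255]
ee_rot: [0.708, -0.706, -0.016, 0.017]
wrist_force: [0.5, -0.9, 0.7]
finger_gap: 0.467
```

Run:
```python
from h import *
for i in range(6): eyes.snapshot('top')
P,R,o=pose(); print(P,o['q'].round(2))
im,p=snap('wrist','w24'); np.savez('w24.npz',**p)
for X in ([.4654,-.41,.0075],[.457,-.2293,.0075]): print(proj(p,X))
s=plan([.462,-.334,.05],Rd(2.7),40,nd=4)
```

```text
[ 0.46307034 -0.33097692  0.12757301] [ 0.9   0.7  -0.51  1.83  0.48  0.74  0.17]
[249.05140556 271.78478856]
[248.8811509   52.92369334]
n=5 d=78mm ang=0.2
{"ax": -0.0004, "ay": 0.0003, "az": 0.0002, "tx": -0.0004, "ty": 0.0195, "tz": -0.0008, "claw": 40},
{"ax": -0.0003, "ay": 0.0003, "az": 0.0003, "tx": -0.0005, "ty": 0.0195, "tz": -0.0008, "claw": 40},
{"ax": -0.0004, "ay": 0.0003, "az": 0.0002, "tx": -0.0004, "ty": 0.0195, "tz": -0.0008, "claw": 40},
{"ax": -0.0003, "ay": 0.0003, "az": 0.0003, "tx": -0.0004, "ty": 0.0195, "tz": -0.0008, "claw": 40},
{"ax": -0.0004, "ay": 0.0003, "az": 0.0002, "tx": -0.0004, "ty": 0.0196, "tz": -0.0008, "claw": 40},
```

View pics/w24.png

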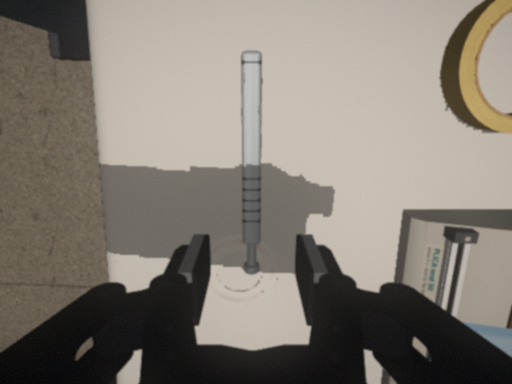

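{"api": "servo_tool", "payload": {
  "deltas": [
    {"ax": 0,"ay": 0,"az": 0,"tx": 0,"ty": 0.03,"tz": -0.001,"claw": 40},
    {"ax": 0,"ay": 0,"az": 0,"tx": 0,"ty": 0.03,"tz": -0.001,"claw": 40},
    {"ax": 0,"ay": 0,"az": 0,"tx": 0,"ty": 0.03,"tz": -0.001,"claw": 40},
    {"ax": 0,"ay": 0.001,"az": 0,"tx": 0,"ty": 0.03,"tz": -0.001,"claw": 40},
    {"ax": 0,"ay": 0,"az": 0,"tx": 0,"ty": 0.02,"tz": 0,"claw": 40}
  ]
}}

```text
time: 26.53
eef_pos: [0.4634, -0.334, 0.0148]
ee_rot: [0.708, -0.706, -0.017, 0.017]
wrist_force: [-0.4, 0.3, -0.5]
finger_gap: 0.469
```

Run:
```python
from h import *
for i in range(5): eyes.snapshot('top')
P,R,o=pose(); print(P,o['wrist_force'])
s=plan([.462,-.334,.0055],Rd(2.7),40,nd=4)
```

```text
[ 0.46456024 -0.33523671  0.0173687 ] [0.78032674 0.05925629 0.19269017]
n=5 d=12mm ang=0.2
{"ax": -0.0001, "ay": 0, "az": 0.0005, "tx": -0.0006, "ty": 0.003, "tz": 0.0003, "claw": 40},
{"ax": -0.0001, "ay": -0.0001, "az": 0.0004, "tx": -0.0007, "ty": 0.0029, "tz": 0.0004, "claw": 40},
{"ax": -0.0001, "ay": 0, "az": 0.0005, "tx": -0.0006, "ty": 0.003, "tz": 0.0003, "claw": 40},
{"ax": -0.0002, "ay": -0.0001, "az": 0.0005, "tx": -0.0006, "ty": 0.003, "tz": 0.0003, "claw": 40},
{"ax": -0.0001, "ay": 0, "az": 0.0004, "tx": -0.0007, "ty": 0.0029, "tz": 0.0004, "claw": 40},
```

{"api": "servo_tool", "payload": {
  "deltas": [
    {"ax": 0,"ay": 0,"az": 0,"tx": -0.001,"ty": 0.008,"tz": 0.001,"claw": 40},
    {"ax": 0,"ay": 0,"az": 0.001,"tx": -0.001,"ty": 0.007,"tz": 0,"claw": 40},
    {"ax": 0,"ay": 0,"az": 0,"tx": 0,"ty": 0,"tz": 0,"claw": 40},
    {"ax": 0,"ay": 0,"az": 0,"tx": 0,"ty": 0,"tz": 0,"claw": 40},
    {"ax": 0,"ay": 0,"az": 0,"tx": 0,"ty": 0,"tz": 0,"claw": 40}
  ]
}}

```text
time: 27.2
eef_pos: [0.4617, -0.3352, 0.0043]
ee_rot: [0.707, -0.706, -0.016, 0.016]
wrist_force: [0.7, 0.6, 1.0]
finger_gap: 0.473
```

{"api": "servo_tool", "payload": {
  "deltas": [
    {"ax": 0,"ay": 0,"az": 0,"tx": 0,"ty": 0,"tz": 0,"claw": 20},
    {"ax": 0,"ay": 0,"az": 0,"tx": 0,"ty": 0,"tz": 0,"claw": 0},
    {"ax": 0,"ay": 0,"az": 0,"tx": 0,"ty": 0,"tz": 0,"claw": 0},
    {"ax": 0,"ay": 0,"az": 0,"tx": 0,"ty": 0,"tz": 0,"claw": 0},
    {"ax": 0,"ay": 0,"az": 0,"tx": 0,"ty": 0,"tz": 0,"claw": 0}
  ],
  "force": 60
}}

```text
time: 27.62
eef_pos: [0.4619, -0.3352, 0.0045]
ee_rot: [0.707, -0.707, -0.016, 0.016]
wrist_force: [-1.0, 0.7, 5.2]
finger_gap: 0.155
```

Run:
```python
from h import *
P,R,o=pose(); print(P,o['wrist_force'],o['finger_gap']*85.4)
im,p=snap('wrist','w25')
g=im[20:130,253,:].mean(1);print(g.round())
```

```text
[ 0.4618848  -0.33516953  0.00450563] [-0.99022658  0.65193502  5.20158595] 13.196488500545469
[174. 177. 176. 175. 175. 176. 178. 176. 175. 175. 176. 176. 176. 176.
 176. 177. 176. 177. 177. 178. 176. 177. 175. 177. 177. 177. 179. 175.
 178. 177. 177. 178. 177. 177. 179. 176. 177. 178. 178. 177. 178. 176.
 178. 179. 178. 178. 177. 176. 178. 179. 178. 179. 178. 180. 179. 178.
 178. 178. 180. 178. 178. 181. 180. 180. 179. 178. 181. 180. 178. 178.
 178. 180. 179. 177. 179. 179. 178. 180. 179. 178. 178. 178. 178. 178.
 180. 180. 181. 179. 176. 179. 179. 179. 177. 179. 177. 177. 178. 179.
 178. 177. 177. 178. 177. 179. 178. 179. 177. 178. 178. 176.]
```

View pics/w25.png

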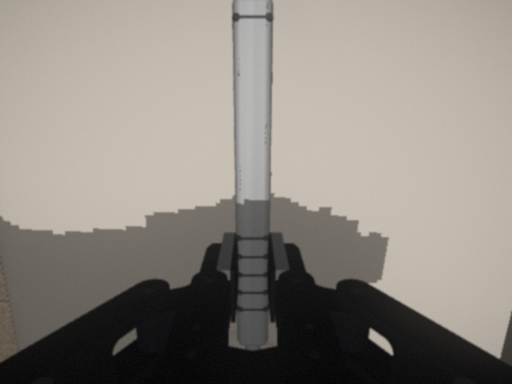

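Run:
```python
from h import *
P,R,o=pose();p=eyes.camera_params('wrist')
a=[R.inv().apply(cast(p,(253,v),P[2]+.010)-P)[2] for v in (88.5,109.5,17)];print(a)
b=a[2]+a[0]-a[1];print('butt',b,'tip dist',.181-b)
s=plan([.462,-.335,.16],R,0)
s=plan(G(.082,.09),RL,0,start=([.462,-.335,.16],R))
```

```text
[np.float64(0.07444662531183976), np.float64(0.06664160437598256), np.float64(0.09914033293631241)]
butt 0.10694535387216962 tip dist 0.07405464612783037
n=5 d=156mm ang=0.0
{"ax": 0, "ay": 0, "az": 0, "tx": 0, "ty": -0.039, "tz": 0, "claw": 0},
{"ax": 0, "ay": 0, "az": 0, "tx": 0, "ty": -0.039, "tz": 0, "claw": 0},
{"ax": 0, "ay": 0, "az": 0, "tx": 0, "ty": -0.039, "tz": 0, "claw": 0},
{"ax": 0, "ay": 0, "az": 0, "tx": 0, "ty": -0.039, "tz": 0, "claw": 0},
{"ax": 0, "ay": 0, "az": 0, "tx": 0, "ty": -0.038, "tz": 0, "claw": 0},

n=10 d=188mm ang=44.9
{"ax": 0.05, "ay": 0.001, "az": 0, "tx": -0.001, "ty": 0.001, "tz": 0.023, "claw": 0},
{"ax": 0.05, "ay": 0, "az": 0, "tx": -0.001, "ty": 0.002, "tz": 0.024, "claw": 0},
{"ax": 0.05, "ay": 0.001, "az": -0.001, "tx": -0.001, "ty": 0.004, "tz": 0.023, "claw": 0},
{"ax": 0.05, "ay": 0.001, "az": 0, "tx": -0.001, "ty": 0.006, "tz": 0.023, "claw": 0},
{"ax": 0.05, "ay": 0, "az": 0, "tx": -0.001, "ty": 0.008, "tz": 0.022, "claw": 0},

{"ax": 0.05, "ay": 0.001, "az": 0, "tx": -0.001, "ty": 0.01, "tz": 0.021, "claw": 0},
{"ax": 0.049, "ay": 0, "az": 0, "tx": -0.002, "ty": 0.011, "tz": 0.021, "claw": 0},
{"ax": 0.05, "ay": 0.001, "az": -0.001, "tx": -0.001, "ty": 0.012, "tz": 0.02, "claw": 0},
{"ax": 0.05, "ay": 0.001, "az": 0, "tx": -0.001, "ty": 0.015, "tz": 0.018, "claw": 0},
{"ax": 0.05, "ay": 0, "az": 0, "tx": -0.001, "ty": 0.015, "tz": 0.018, "claw": 0},
```

{"api": "servo_tool", "payload": {
  "deltas": [
    {"ax": 0,"ay": 0,"az": 0,"tx": 0,"ty": -0.03,"tz": 0,"claw": 0},
    {"ax": 0,"ay": 0,"az": 0,"tx": 0,"ty": -0.04,"tz": 0,"claw": 0},
    {"ax": 0,"ay": 0,"az": 0,"tx": 0,"ty": -0.042,"tz": 0,"claw": 0},
    {"ax": 0,"ay": 0,"az": 0,"tx": 0,"ty": -0.042,"tz": 0,"claw": 0},
    {"ax": 0,"ay": 0,"az": 0,"tx": 0,"ty": -0.04,"tz": 0,"claw": 0}
  ]
}}

```text
time: 28.08
eef_pos: [0.4612, -0.3351, 0.1605]
ee_rot: [0.708, -0.706, -0.016, 0.016]
wrist_force: [0.7, -0.5, -0.2]
finger_gap: 0.156
```

{"api": "servo_tool", "payload": {
  "deltas": [
    {"ax": 0.05,"ay": 0.001,"az": 0,"tx": -0.001,"ty": 0.001,"tz": 0.023,"claw": 0},
    {"ax": 0.05,"ay": 0,"az": 0,"tx": -0.001,"ty": 0.002,"tz": 0.024,"claw": 0},
    {"ax": 0.05,"ay": 0.001,"az": -0.001,"tx": -0.001,"ty": 0.004,"tz": 0.023,"claw": 0},
    {"ax": 0.05,"ay": 0.001,"az": 0,"tx": -0.001,"ty": 0.006,"tz": 0.023,"claw": 0},
    {"ax": 0.05,"ay": 0,"az": 0,"tx": -0.001,"ty": 0.008,"tz": 0.022,"claw": 0}
  ]
}}

```text
time: 28.5
eef_pos: [0.4535, -0.2411, 0.1575]
ee_rot: [0.833, -0.554, -0.012, 0.016]
wrist_force: [-0.2, 0.2, -1.5]
finger_gap: 0.152
```

{"api": "servo_tool", "payload": {
  "deltas": [
    {"ax": 0.05,"ay": 0.001,"az": 0,"tx": -0.001,"ty": 0.01,"tz": 0.021,"claw": 0},
    {"ax": 0.049,"ay": 0,"az": 0,"tx": -0.002,"ty": 0.011,"tz": 0.021,"claw": 0},
    {"ax": 0.05,"ay": 0.001,"az": -0.001,"tx": -0.001,"ty": 0.012,"tz": 0.02,"claw": 0},
    {"ax": 0.05,"ay": 0.001,"az": 0,"tx": -0.001,"ty": 0.015,"tz": 0.018,"claw": 0},
    {"ax": 0.05,"ay": 0,"az": 0,"tx": -0.001,"ty": 0.015,"tz": 0.018,"claw": 0}
  ]
}}

```text
time: 28.92
eef_pos: [0.4451, -0.1481, 0.1548]
ee_rot: [0.924, -0.381, -0.006, 0.016]
wrist_force: [0.2, -0.1, -1.5]
finger_gap: 0.157
```

Run:
```python
from h import *
for i in range(5): eyes.snapshot('top')
P,R,o=pose(); print(P,o['q'].round(2),ingroove(P),np.degrees((R.inv()*RL).as_rotvec()),o['finger_gap']*85.4)
im,p=snap('wrist','w26')
im,p=snap('scene','s26',(200,150,350,270),5)
s=plan(G(.080,.03),RL,0,nd=4)
```

```text
[ 0.44565095 -0.14879714  0.15520753] [ 1.17  0.96 -0.87  1.77 -0.01  1.04  0.47] [ 0.0809 -0.0002  0.0905] [0.14451162 0.03137925 0.00796623] 12.960161719581965
n=5 d=61mm ang=0.2
{"ax": 0.0004, "ay": 0.0001, "az": 0, "tx": -0.0001, "ty": 0.0152, "tz": -0.0003, "claw": 0},
{"ax": 0.0004, "ay": 0.0002, "az": 0.0001, "tx": -0.0001, "ty": 0.0152, "tz": -0.0003, "claw": 0},
{"ax": 0.0004, "ay": 0.0001, "az": 0, "tx": -0.0001, "ty": 0.0152, "tz": -0.0003, "claw": 0},
{"ax": 0.0004, "ay": 0.0002, "az": 0.0001, "tx": -0.0001, "ty": 0.0153, "tz": -0.0003, "claw": 0},
{"ax": 0.0004, "ay": 0.0001, "az": 0, "tx": -0.0001, "ty": 0.0152, "tz": -0.0003, "claw": 0},
```

View pics/w26.png

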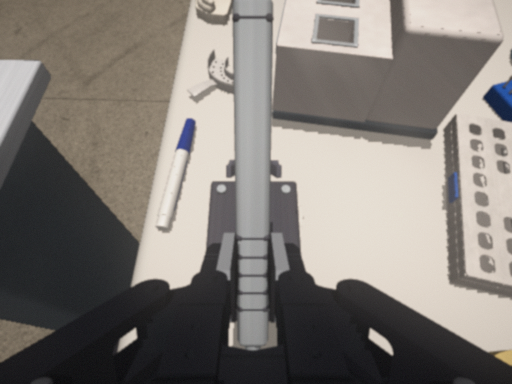

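View pics/s26.png

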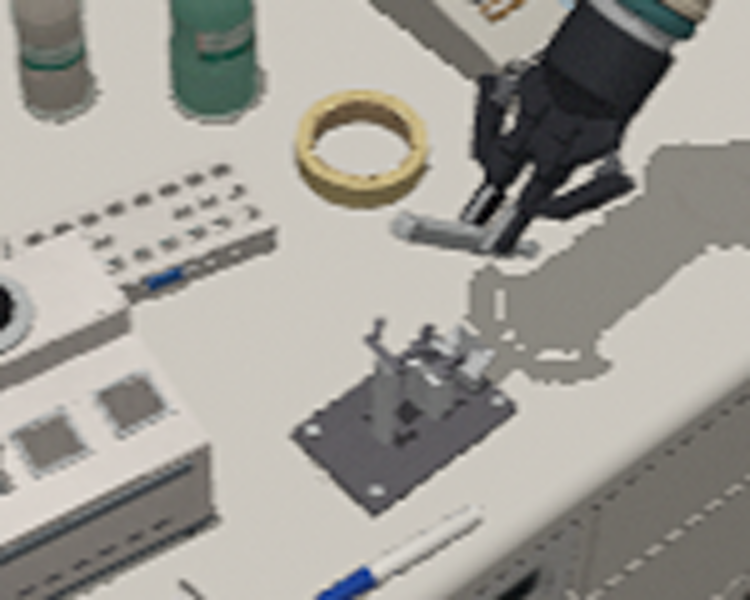

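{"api": "servo_tool", "payload": {
  "deltas": [
    {"ax": 0.001,"ay": 0,"az": 0,"tx": 0,"ty": 0.016,"tz": 0,"claw": 0},
    {"ax": 0,"ay": 0,"az": 0,"tx": 0,"ty": 0.016,"tz": -0.001,"claw": 0},
    {"ax": 0.001,"ay": 0,"az": 0,"tx": 0,"ty": 0.016,"tz": 0,"claw": 0},
    {"ax": 0,"ay": 0,"az": 0,"tx": 0,"ty": 0.016,"tz": 0,"claw": 0},
    {"ax": 0,"ay": 0,"az": 0,"tx": 0,"ty": 0.012,"tz": 0,"claw": 0}
  ]
}}

```text
time: 29.68
eef_pos: [0.444, -0.1054, 0.1118]
ee_rot: [0.924, -0.382, -0.007, 0.017]
wrist_force: [-0.0, -0.0, -1.0]
finger_gap: 0.151
```

Run:
```python
from h import *
for i in range(5): eyes.snapshot('top')
P,R,o=pose(); print(P,ingroove(P),o['wrist_force'])
im,p=snap('wrist','w27',(150,80,350,230),4)
s=plan(G(.080,.008),RL,0,nd=4)
```

```text
[ 0.4443228  -0.10633613  0.11218663] [ 0.0805 -0.0004  0.0301] [ 0.46477813 -0.60652397 -0.47465589]
n=5 d=22mm ang=0.1
{"ax": -0.0002, "ay": 0, "az": 0.0001, "tx": -0.0001, "ty": 0.0055, "tz": -0.0001, "claw": 0},
{"ax": -0.0002, "ay": 0.0001, "az": 0.0001, "tx": -0.0001, "ty": 0.0056, "tz": -0.0001, "claw": 0},
{"ax": -0.0003, "ay": 0, "az": 0.0001, "tx": -0.0001, "ty": 0.0055, "tz": -0.0001, "claw": 0},
{"ax": -0.0002, "ay": 0.0001, "az": 0.0001, "tx": -0.0001, "ty": 0.0056, "tz": -0.0001, "claw": 0},
{"ax": -0.0002, "ay": 0, "az": 0.0001, "tx": -0.0001, "ty": 0.0055, "tz": -0.0001, "claw": 0},
```

View pics/w27.png

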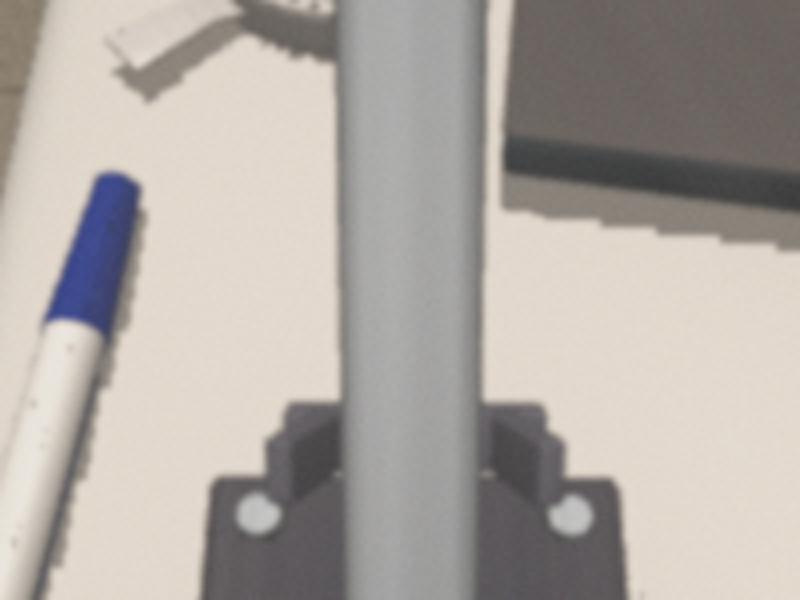

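{"api": "servo_tool", "payload": {
  "deltas": [
    {"ax": 0,"ay": 0,"az": 0,"tx": 0.001,"ty": 0.009,"tz": 0,"claw": 0},
    {"ax": 0,"ay": 0,"az": 0,"tx": 0,"ty": 0.009,"tz": 0,"claw": 0},
    {"ax": 0,"ay": 0,"az": 0,"tx": 0,"ty": 0.006,"tz": 0,"claw": 0},
    {"ax": 0,"ay": 0,"az": 0,"tx": 0,"ty": 0.004,"tz": 0,"claw": 0},
    {"ax": 0,"ay": 0,"az": 0,"tx": 0,"ty": 0.002,"tz": 0,"claw": 0}
  ]
}}

```text
time: 30.4
eef_pos: [0.4435, -0.0883, 0.095]
ee_rot: [0.924, -0.381, -0.006, 0.017]
wrist_force: [-4.1, -10.6, 14.5]
finger_gap: 0.152
```

Run:
```python
from h import *
for i in range(3): eyes.snapshot('top')
P,R,o=pose(); print(P,ingroove(P),o['wrist_force'])
im,p=snap('wrist','w28',(150,80,350,230),4)
im,p=snap('scene','s28',(200,150,350,270),5)
```

```text
[ 0.44354408 -0.08841285  0.09503992] [ 0.0811 -0.0002  0.0053] [-1.05403885 -1.77178416  1.83641458]
```

View pics/w28.png

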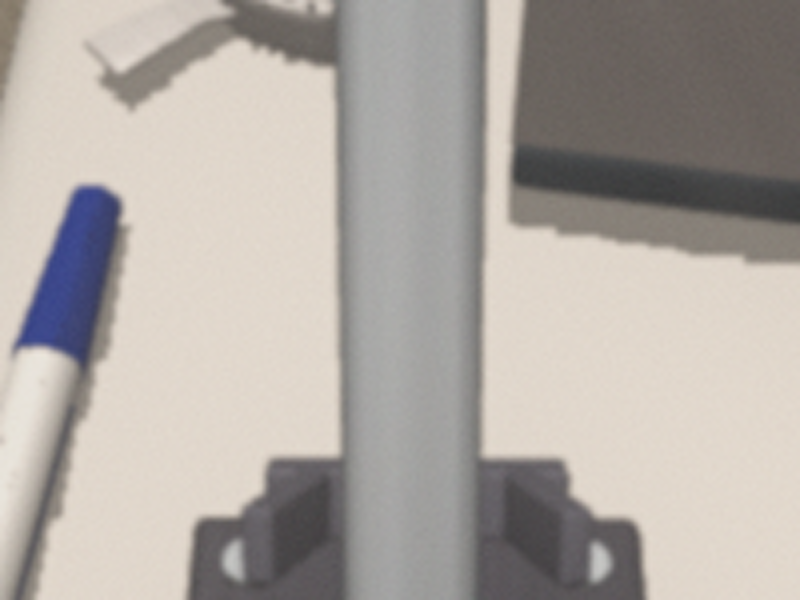

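{"api": "servo_tool", "payload": {
  "deltas": [
    {"ax": 0,"ay": 0,"az": 0,"tx": 0,"ty": 0,"tz": 0,"claw": 20},
    {"ax": 0,"ay": 0,"az": 0,"tx": 0,"ty": 0,"tz": 0,"claw": 40},
    {"ax": 0,"ay": 0,"az": 0,"tx": 0,"ty": 0,"tz": 0,"claw": 40},
    {"ax": 0,"ay": 0,"az": 0,"tx": 0,"ty": 0,"tz": 0,"claw": 40},
    {"ax": 0,"ay": 0,"az": 0,"tx": 0,"ty": 0,"tz": 0,"claw": 40}
  ]
}}

```text
time: 31.07
eef_pos: [0.444, -0.0885, 0.0948]
ee_rot: [0.924, -0.381, -0.007, 0.016]
wrist_force: [0.1, 0.1, 0.1]
finger_gap: 0.47
```

{"api": "servo_tool", "payload": {
  "deltas": [
    {"ax": 0,"ay": 0,"az": 0,"tx": 0,"ty": -0.01,"tz": 0,"claw": 40},
    {"ax": 0,"ay": 0,"az": 0,"tx": 0,"ty": -0.02,"tz": 0,"claw": 40},
    {"ax": 0,"ay": 0,"az": 0,"tx": 0,"ty": -0.03,"tz": 0,"claw": 40},
    {"ax": 0,"ay": 0,"az": 0,"tx": 0,"ty": -0.04,"tz": 0,"claw": 40},
    {"ax": 0,"ay": 0,"az": 0,"tx": 0,"ty": -0.02,"tz": 0,"claw": 40}
  ]
}}

```text
time: 31.48
eef_pos: [0.4475, -0.1596, 0.1645]
ee_rot: [0.924, -0.382, -0.007, 0.015]
wrist_force: [0.6, -0.6, -0.5]
finger_gap: 0.466
```

Run:
```python
from h import *
for i in range(5): eyes.snapshot('top')
P,R,o=pose(); print(P,ingroove(P),o['wrist_force'])
im,p=snap('wrist','w29'); np.savez('w29.npz',**p)
for X in (G(.181,.0075),G(0,.0075)): print(proj(p,X))
A=np.array([.445,-.06,.31])
s=plan(A,Rd(2),40,v=.04,w=7)
s=plan(G(.235,.0075),RG,40,start=(A,Rd(2)),w=7)
```

```text
[ 0.44560148 -0.15567728  0.1621634 ] [8.090e-02 1.000e-04 1.003e-01] [ 0.70129819 -0.14404279 -0.3023961 ]
[250.77745179  49.69397404]
[251.13449612 291.12650231]
n=10 d=176mm ang=45.3
{"ax": -0.05, "ay": 0, "az": 0, "tx": 0, "ty": -0.005, "tz": 0.022, "claw": 40},
{"ax": -0.051, "ay": 0, "az": 0, "tx": 0.001, "ty": -0.006, "tz": 0.021, "claw": 40},
{"ax": -0.05, "ay": 0, "az": 0, "tx": 0, "ty": -0.008, "tz": 0.02, "claw": 40},
{"ax": -0.05, "ay": 0, "az": -0.001, "tx": 0, "ty": -0.009, "tz": 0.02, "claw": 40},
{"ax": -0.05, "ay": 0.001, "az": 0, "tx": 0.001, "ty": -0.011, "tz": 0.019, "claw": 40},

{"ax": -0.051, "ay": 0, "az": 0, "tx": 0, "ty": -0.013, "tz": 0.018, "claw": 40},
{"ax": -0.05, "ay": 0, "az": 0, "tx": 0, "ty": -0.014, "tz": 0.017, "claw": 40},
{"ax": -0.05, "ay": 0, "az": 0, "tx": 0.001, "ty": -0.015, "tz": 0.016, "claw": 40},
{"ax": -0.051, "ay": 0, "az": 0, "tx": 0, "ty": -0.016, "tz": 0.015, "claw": 40},
{"ax": -0.05, "ay": 0, "az": -0.001, "tx": 0.001, "ty": -0.018, "tz": 0.013, "claw": 40},

n=10 d=131mm ang=45.0
{"ax": -0.05, "ay": 0, "az": 0, "tx": 0, "ty": 0.013, "tz": 0.01, "claw": 40},
{"ax": -0.05, "ay": 0, "az": 0, "tx": -0.001, "ty": 0.012, "tz": 0.011, "claw": 40},
{"ax": -0.05, "ay": 0, "az": 0, "tx": 0, "ty": 0.012, "tz": 0.012, "claw": 40},
{"ax": -0.05, "ay": 0, "az": 0, "tx": 0, "ty": 0.01, "tz": 0.012, "claw": 40},
{"ax": -0.05, "ay": 0, "az": 0, "tx": -0.001, "ty": 0.01, "tz": 0.014, "claw": 40},

{"ax": -0.05, "ay": 0, "az": 0, "tx": 0, "ty": 0.008, "tz": 0.014, "claw": 40},
{"ax": -0.05, "ay": 0, "az": 0, "tx": 0, "ty": 0.007, "tz": 0.014, "claw": 40},
{"ax": -0.05, "ay": 0, "az": 0, "tx": -0.001, "ty": 0.006, "tz": 0.016, "claw": 40},
{"ax": -0.05, "ay": 0, "az": 0, "tx": 0, "ty": 0.005, "tz": 0.015, "claw": 40},
{"ax": -0.05, "ay": 0, "az": 0, "tx": 0, "ty": 0.003, "tz": 0.016, "claw": 40},
```

View pics/w29.png

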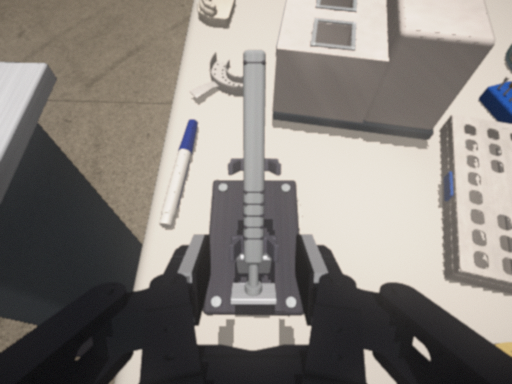

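{"api": "servo_tool", "payload": {
  "deltas": [
    {"ax": -0.05,"ay": 0,"az": 0,"tx": 0,"ty": -0.005,"tz": 0.022,"claw": 40},
    {"ax": -0.051,"ay": 0,"az": 0,"tx": 0.001,"ty": -0.006,"tz": 0.021,"claw": 40},
    {"ax": -0.05,"ay": 0,"az": 0,"tx": 0,"ty": -0.008,"tz": 0.02,"claw": 40},
    {"ax": -0.05,"ay": 0,"az": -0.001,"tx": 0,"ty": -0.009,"tz": 0.02,"claw": 40},
    {"ax": -0.05,"ay": 0.001,"az": 0,"tx": 0.001,"ty": -0.011,"tz": 0.019,"claw": 40}
  ]
}}

```text
time: 32.2
eef_pos: [0.4451, -0.1072, 0.2362]
ee_rot: [0.831, -0.556, -0.009, 0.015]
wrist_force: [-0.2, -0.1, 0.6]
finger_gap: 0.47
```

{"api": "servo_tool", "payload": {
  "deltas": [
    {"ax": -0.051,"ay": 0,"az": 0,"tx": 0,"ty": -0.013,"tz": 0.018,"claw": 40},
    {"ax": -0.05,"ay": 0,"az": 0,"tx": 0,"ty": -0.014,"tz": 0.017,"claw": 40},
    {"ax": -0.05,"ay": 0,"az": 0,"tx": 0.001,"ty": -0.015,"tz": 0.016,"claw": 40},
    {"ax": -0.051,"ay": 0,"az": 0,"tx": 0,"ty": -0.016,"tz": 0.015,"claw": 40},
    {"ax": -0.05,"ay": 0,"az": -0.001,"tx": 0.001,"ty": -0.018,"tz": 0.013,"claw": 40}
  ]
}}

```text
time: 32.62
eef_pos: [0.4451, -0.0599, 0.3109]
ee_rot: [-0.705, 0.709, 0.013, -0.012]
wrist_force: [0.9, 0.0, -1.6]
finger_gap: 0.469
```

{"api": "servo_tool", "payload": {
  "deltas": [
    {"ax": -0.05,"ay": 0,"az": 0,"tx": 0,"ty": 0.013,"tz": 0.01,"claw": 40},
    {"ax": -0.05,"ay": 0,"az": 0,"tx": -0.001,"ty": 0.012,"tz": 0.011,"claw": 40},
    {"ax": -0.05,"ay": 0,"az": 0,"tx": 0,"ty": 0.012,"tz": 0.012,"claw": 40},
    {"ax": -0.05,"ay": 0,"az": 0,"tx": 0,"ty": 0.01,"tz": 0.012,"claw": 40},
    {"ax": -0.05,"ay": 0,"az": 0,"tx": -0.001,"ty": 0.01,"tz": 0.014,"claw": 40}
  ]
}}

```text
time: 33.03
eef_pos: [0.4428, -0.0209, 0.2572]
ee_rot: [-0.553, 0.833, 0.015, -0.009]
wrist_force: [-0.4, 0.6, -0.9]
finger_gap: 0.468
```

{"api": "servo_tool", "payload": {
  "deltas": [
    {"ax": -0.05,"ay": 0,"az": 0,"tx": 0,"ty": 0.008,"tz": 0.014,"claw": 40},
    {"ax": -0.05,"ay": 0,"az": 0,"tx": 0,"ty": 0.007,"tz": 0.014,"claw": 40},
    {"ax": -0.05,"ay": 0,"az": 0,"tx": -0.001,"ty": 0.006,"tz": 0.016,"claw": 40},
    {"ax": -0.05,"ay": 0,"az": 0,"tx": 0,"ty": 0.005,"tz": 0.015,"claw": 40},
    {"ax": -0.05,"ay": 0,"az": 0,"tx": 0,"ty": 0.003,"tz": 0.016,"claw": 40}
  ]
}}

```text
time: 33.45
eef_pos: [0.4405, 0.0183, 0.2053]
ee_rot: [-0.38, 0.925, 0.017, -0.007]
wrist_force: [1.0, 0.9, -0.0]
finger_gap: 0.467
```

Run:
```python
from h import *
for i in range(5): eyes.snapshot('top')
P,R,o=pose(); print(P,ingroove(P),o['q'].round(2),np.degrees((R.inv()*RG).as_rotvec()),o['time'])
im,p=snap('wrist','w30')
for X in (G(.181,.0075),G(0,.0075)): print(proj(p,X))
s=plan(G(.145,.0075),RG,40,nd=4)
```

```text
[0.44088093 0.0166345  0.20644614] [ 0.2341 -0.0012  0.0097] [-0.27  0.67 -0.5   2.02  0.88  1.34 -1.32] [ 0.10312798 -0.08618289 -0.02188137] 33.7
[248.17959771 209.81978727]
[250.26121091 156.73873616]
n=5 d=89mm ang=0.2
{"ax": 0.0002, "ay": -0.0005, "az": 0, "tx": -0.0004, "ty": 0.0223, "tz": 0.0008, "claw": 40},
{"ax": 0.0002, "ay": -0.0005, "az": -0.0001, "tx": -0.0003, "ty": 0.0223, "tz": 0.0008, "claw": 40},
{"ax": 0.0002, "ay": -0.0005, "az": 0, "tx": -0.0004, "ty": 0.0223, "tz": 0.0008, "claw": 40},
{"ax": 0.0002, "ay": -0.0004, "az": -0.0001, "tx": -0.0004, "ty": 0.0223, "tz": 0.0007, "claw": 40},
{"ax": 0.0002, "ay": -0.0005, "az": 0, "tx": -0.0004, "ty": 0.0223, "tz": 0.0008, "claw": 40},
```

View pics/w30.png

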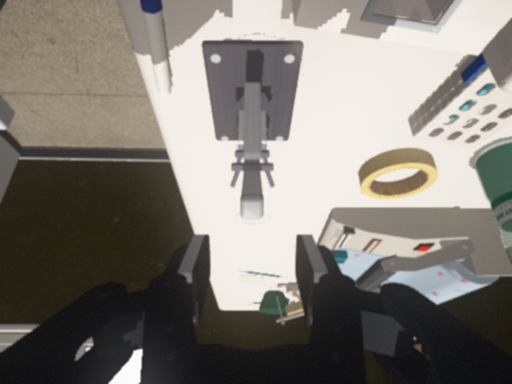

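{"api": "servo_tool", "payload": {
  "deltas": [
    {"ax": 0,"ay": -0.001,"az": 0,"tx": -0.001,"ty": 0.023,"tz": 0.001,"claw": 40},
    {"ax": 0,"ay": -0.001,"az": 0,"tx": -0.001,"ty": 0.023,"tz": 0.001,"claw": 40},
    {"ax": 0,"ay": -0.001,"az": 0,"tx": 0,"ty": 0.022,"tz": 0.001,"claw": 40},
    {"ax": 0.001,"ay": 0,"az": 0,"tx": 0,"ty": 0.022,"tz": 0,"claw": 40},
    {"ax": 0,"ay": 0,"az": 0,"tx": 0,"ty": 0.02,"tz": 0,"claw": 40}
  ]
}}

```text
time: 34.17
eef_pos: [0.442, -0.0458, 0.1435]
ee_rot: [-0.383, 0.924, 0.016, -0.006]
wrist_force: [0.8, -0.5, 0.2]
finger_gap: 0.471
```

Run:
```python
from h import *
for i in range(5): eyes.snapshot('top')
P,R,o=pose(); print(P,ingroove(P),o['wrist_force'])
im,p=snap('wrist','w31',(150,150,350,300),4)
s=plan(G(.145,.0075),RG,40,nd=4)
```

```text
[ 0.44245797 -0.04323291  0.14354355] [ 0.1473 -0.0007  0.0076] [ 0.01749626  0.2485569  -0.56007327]
n=5 d=3mm ang=0.1
{"ax": -0.0002, "ay": 0, "az": 0.0002, "tx": -0.0002, "ty": 0.0006, "tz": -0.0001, "claw": 40},
{"ax": -0.0002, "ay": 0, "az": 0.0002, "tx": -0.0002, "ty": 0.0007, "tz": -0.0001, "claw": 40},
{"ax": -0.0002, "ay": 0.0001, "az": 0.0003, "tx": -0.0002, "ty": 0.0006, "tz": 0, "claw": 40},
{"ax": -0.0001, "ay": 0, "az": 0.0002, "tx": -0.0003, "ty": 0.0007, "tz": -0.0001, "claw": 40},
{"ax": -0.0002, "ay": 0, "az": 0.0002, "tx": -0.0002, "ty": 0.0006, "tz": -0.0001, "claw": 40},
```

View pics/w31.png

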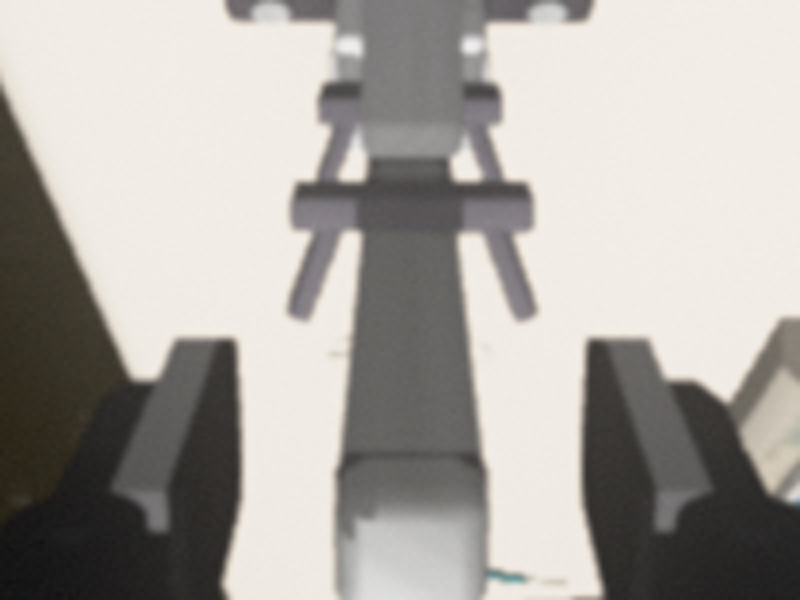

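Aligned (handle centre 412, finger centre 412). Close.

{"api": "servo_tool", "payload": {
  "deltas": [
    {"ax": 0,"ay": 0,"az": 0,"tx": 0,"ty": 0,"tz": 0,"claw": 30},
    {"ax": 0,"ay": 0,"az": 0,"tx": 0,"ty": 0,"tz": 0,"claw": 20},
    {"ax": 0,"ay": 0,"az": 0,"tx": 0,"ty": 0,"tz": 0,"claw": 0},
    {"ax": 0,"ay": 0,"az": 0,"tx": 0,"ty": 0,"tz": 0,"claw": 0},
    {"ax": 0,"ay": 0,"az": 0,"tx": 0,"ty": 0,"tz": 0,"claw": 0}
  ],
  "force": 60
}}

```text
time: 34.88
eef_pos: [0.4422, -0.0426, 0.1429]
ee_rot: [-0.383, 0.924, 0.017, -0.007]
wrist_force: [-0.2, 3.3, 6.2]
finger_gap: 0.168
```

{"api": "servo_tool", "payload": {
  "deltas": [
    {"ax": 0,"ay": 0,"az": 0,"tx": 0,"ty": 0,"tz": 0,"claw": 0},
    {"ax": 0,"ay": 0,"az": 0,"tx": 0,"ty": 0,"tz": -0.01,"claw": 0},
    {"ax": 0,"ay": 0,"az": 0,"tx": 0,"ty": 0,"tz": -0.02,"claw": 0},
    {"ax": 0,"ay": 0,"az": 0,"tx": 0,"ty": -0.005,"tz": -0.025,"claw": 0},
    {"ax": 0,"ay": 0,"az": 0,"tx": 0,"ty": -0.01,"tz": -0.025,"claw": 0}
  ]
}}

```text
time: 35.3
eef_pos: [0.4426, -0.0814, 0.1963]
ee_rot: [-0.382, 0.924, 0.016, -0.009]
wrist_force: [0.4, -0.1, -0.4]
finger_gap: 0.162
```

Run:
```python
from h import *
for i in range(4): eyes.snapshot('top')
P,R,o=pose(); print(P,ingroove(P),o['wrist_force'],o['finger_gap']*85.4)
im,p=snap('wrist','w32')
B=np.array([.512,.075,.32])
s=plan(B,Rd(-8),0,w=5,v=.035)
```

```text
[ 0.44334229 -0.08018747  0.19616386] [ 0.1584 -0.0003  0.0709] [ 0.01996647  0.16706784 -1.75625912] 14.346473602768336
n=10 d=210mm ang=46.0
{"ax": 0.05, "ay": 0.011, "az": 0.004, "tx": 0.009, "ty": -0.024, "tz": 0.002, "claw": 0},
{"ax": 0.05, "ay": 0.01, "az": 0.005, "tx": 0.009, "ty": -0.025, "tz": 0.005, "claw": 0},
{"ax": 0.049, "ay": 0.011, "az": 0.004, "tx": 0.009, "ty": -0.024, "tz": 0.007, "claw": 0},
{"ax": 0.05, "ay": 0.011, "az": 0.004, "tx": 0.009, "ty": -0.023, "tz": 0.008, "claw": 0},
{"ax": 0.05, "ay": 0.01, "az": 0.005, "tx": 0.008, "ty": -0.022, "tz": 0.011, "claw": 0},

{"ax": 0.05, "ay": 0.011, "az": 0.004, "tx": 0.008, "ty": -0.022, "tz": 0.012, "claw": 0},
{"ax": 0.05, "ay": 0.011, "az": 0.004, "tx": 0.007, "ty": -0.021, "tz": 0.014, "claw": 0},
{"ax": 0.05, "ay": 0.01, "az": 0.005, "tx": 0.007, "ty": -0.02, "tz": 0.016, "claw": 0},
{"ax": 0.049, "ay": 0.011, "az": 0.004, "tx": 0.007, "ty": -0.018, "tz": 0.018, "claw": 0},
{"ax": 0.05, "ay": 0.011, "az": 0.004, "tx": 0.006, "ty": -0.017, "tz": 0.019, "claw": 0},
```

View pics/w32.png

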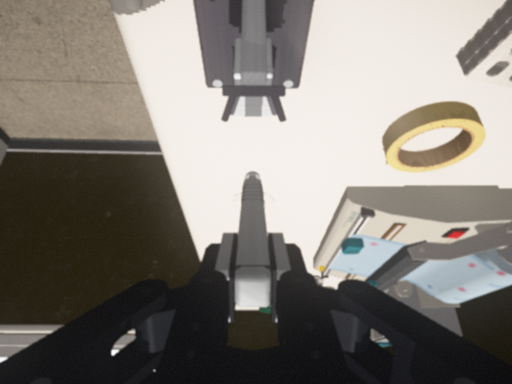

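{"api": "servo_tool", "payload": {
  "deltas": [
    {"ax": 0,"ay": 0,"az": 0,"tx": 0,"ty": -0.02,"tz": -0.02,"claw": 0},
    {"ax": 0,"ay": 0,"az": 0,"tx": 0,"ty": -0.025,"tz": -0.025,"claw": 0},
    {"ax": 0,"ay": 0,"az": 0,"tx": 0,"ty": -0.025,"tz": -0.025,"claw": 0},
    {"ax": 0,"ay": 0,"az": 0,"tx": 0,"ty": -0.01,"tz": -0.01,"claw": 0},
    {"ax": 0,"ay": 0,"az": 0,"tx": 0,"ty": 0,"tz": 0,"claw": 0}
  ]
}}

```text
time: 35.97
eef_pos: [0.4444, -0.0791, 0.2879]
ee_rot: [-0.383, 0.924, 0.018, -0.006]
wrist_force: [-0.4, 0.4, -1.0]
finger_gap: 0.165
```

Run:
```python
from h import *
P,R,o=pose(); print(P)
B=np.array([.5155,.0865,.32])
s=plan(B,Rd(-8),0,w=5,v=.035)
```

```text
[ 0.44441231 -0.07912836  0.28789949]
n=10 d=183mm ang=46.0
{"ax": 0.05, "ay": 0.011, "az": 0.005, "tx": 0.01, "ty": -0.017, "tz": 0.012, "claw": 0},
{"ax": 0.05, "ay": 0.01, "az": 0.004, "tx": 0.009, "ty": -0.017, "tz": 0.013, "claw": 0},
{"ax": 0.049, "ay": 0.011, "az": 0.005, "tx": 0.009, "ty": -0.015, "tz": 0.014, "claw": 0},
{"ax": 0.05, "ay": 0.01, "az": 0.004, "tx": 0.009, "ty": -0.014, "tz": 0.016, "claw": 0},
{"ax": 0.05, "ay": 0.011, "az": 0.005, "tx": 0.008, "ty": -0.013, "tz": 0.017, "claw": 0},

{"ax": 0.05, "ay": 0.011, "az": 0.004, "tx": 0.008, "ty": -0.012, "tz": 0.018, "claw": 0},
{"ax": 0.05, "ay": 0.01, "az": 0.005, "tx": 0.007, "ty": -0.01, "tz": 0.019, "claw": 0},
{"ax": 0.049, "ay": 0.011, "az": 0.004, "tx": 0.007, "ty": -0.009, "tz": 0.02, "claw": 0},
{"ax": 0.05, "ay": 0.011, "az": 0.005, "tx": 0.007, "ty": -0.007, "tz": 0.02, "claw": 0},
{"ax": 0.05, "ay": 0.01, "az": 0.005, "tx": 0.006, "ty": -0.006, "tz": 0.022, "claw": 0},
```

{"api": "servo_tool", "payload": {
  "deltas": [
    {"ax": 0.05,"ay": 0.011,"az": 0.005,"tx": 0.01,"ty": -0.017,"tz": 0.012,"claw": 0},
    {"ax": 0.05,"ay": 0.01,"az": 0.004,"tx": 0.009,"ty": -0.017,"tz": 0.013,"claw": 0},
    {"ax": 0.049,"ay": 0.011,"az": 0.005,"tx": 0.009,"ty": -0.015,"tz": 0.014,"claw": 0},
    {"ax": 0.05,"ay": 0.01,"az": 0.004,"tx": 0.009,"ty": -0.014,"tz": 0.016,"claw": 0},
    {"ax": 0.05,"ay": 0.011,"az": 0.005,"tx": 0.008,"ty": -0.013,"tz": 0.017,"claw": 0}
  ]
}}

```text
time: 36.38
eef_pos: [0.4792, 0.0043, 0.3009]
ee_rot: [-0.557, 0.83, -0.018, 0.02]
wrist_force: [0.5, 0.2, -1.8]
finger_gap: 0.161
```

{"api": "servo_tool", "payload": {
  "deltas": [
    {"ax": 0.05,"ay": 0.011,"az": 0.004,"tx": 0.008,"ty": -0.012,"tz": 0.018,"claw": 0},
    {"ax": 0.05,"ay": 0.01,"az": 0.005,"tx": 0.007,"ty": -0.01,"tz": 0.019,"claw": 0},
    {"ax": 0.049,"ay": 0.011,"az": 0.004,"tx": 0.007,"ty": -0.009,"tz": 0.02,"claw": 0},
    {"ax": 0.05,"ay": 0.011,"az": 0.005,"tx": 0.007,"ty": -0.007,"tz": 0.02,"claw": 0},
    {"ax": 0.05,"ay": 0.01,"az": 0.005,"tx": 0.006,"ty": -0.006,"tz": 0.022,"claw": 0}
  ]
}}

```text
time: 36.8
eef_pos: [0.5144, 0.0866, 0.3169]
ee_rot: [0.706, -0.705, 0.052, -0.047]
wrist_force: [-0.5, 0.8, -1.5]
finger_gap: 0.162
```

Run:
```python
from h import *
for i in range(5): eyes.snapshot('top')
P,R,o=pose(); print(P,o['finger_gap']*85.4)
im,p=snap('wrist','w33',(150,0,350,200),3)
print(proj(p,[.5155,.0865,.105]))
s=plan([.5155,.0865,.235],Rd(-8),0,nd=4)
```

```text
[0.51335079 0.08535176 0.31702496] 14.479480135231908
[254.68601294 161.1888375 ]
n=5 d=82mm ang=0.4
{"ax": 0.0005, "ay": 0.0001, "az": -0.0008, "tx": 0.0006, "ty": 0.0206, "tz": 0.0003, "claw": 0},
{"ax": 0.0005, "ay": 0.0001, "az": -0.0009, "tx": 0.0006, "ty": 0.0206, "tz": 0.0004, "claw": 0},
{"ax": 0.0005, "ay": 0.0002, "az": -0.0008, "tx": 0.0006, "ty": 0.0205, "tz": 0.0003, "claw": 0},
{"ax": 0.0005, "ay": 0.0001, "az": -0.0008, "tx": 0.0006, "ty": 0.0206, "tz": 0.0003, "claw": 0},
{"ax": 0.0005, "ay": 0.0001, "az": -0.0009, "tx": 0.0005, "ty": 0.0206, "tz": 0.0003, "claw": 0},
```

View pics/w33.png

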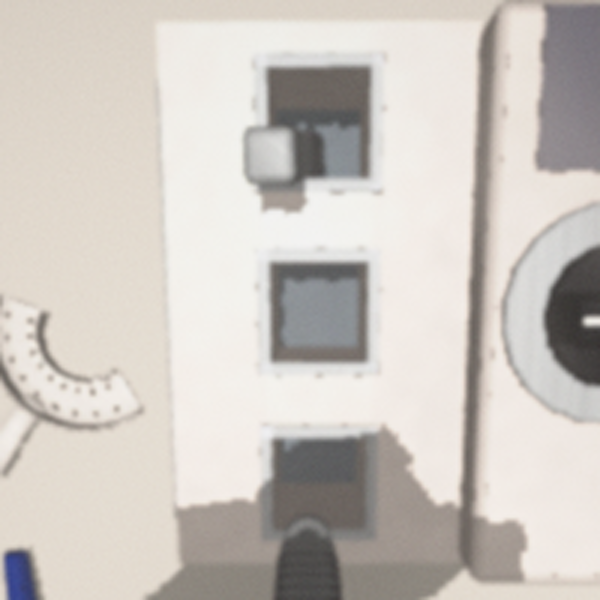

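{"api": "servo_tool", "payload": {
  "deltas": [
    {"ax": 0,"ay": 0,"az": -0.001,"tx": 0.001,"ty": 0.021,"tz": 0.001,"claw": 0},
    {"ax": 0.001,"ay": 0,"az": -0.001,"tx": 0.001,"ty": 0.021,"tz": 0,"claw": 0},
    {"ax": 0,"ay": 0,"az": -0.001,"tx": 0.001,"ty": 0.021,"tz": 0,"claw": 0},
    {"ax": 0.001,"ay": 0,"az": -0.001,"tx": 0,"ty": 0.02,"tz": 0,"claw": 0},
    {"ax": 0,"ay": 0,"az": 0,"tx": 0,"ty": 0.015,"tz": 0,"claw": 0}
  ]
}}

```text
time: 37.52
eef_pos: [0.5155, 0.0863, 0.2384]
ee_rot: [-0.705, 0.706, -0.049, 0.049]
wrist_force: [-0.8, -0.1, -2.0]
finger_gap: 0.163
```

Run:
```python
from h import *
for i in range(5): eyes.snapshot('top')
P,R,o=pose(); print(P,o['wrist_force'])
im,p=snap('wrist','w34',(150,50,350,250),3)
s=plan([.5155,.0865,.172],Rd(-8),0,nd=4)
```

```text
[0.51708662 0.0868562  0.24076413] [ 0.21031778 -0.8604938  -0.57704676]
n=5 d=69mm ang=0.2
{"ax": -0.0002, "ay": 0, "az": 0.0005, "tx": -0.0005, "ty": 0.0172, "tz": -0.0002, "claw": 0},
{"ax": -0.0003, "ay": 0.0001, "az": 0.0004, "tx": -0.0005, "ty": 0.0173, "tz": -0.0001, "claw": 0},
{"ax": -0.0002, "ay": 0, "az": 0.0005, "tx": -0.0005, "ty": 0.0172, "tz": -0.0002, "claw": 0},
{"ax": -0.0002, "ay": 0.0001, "az": 0.0005, "tx": -0.0004, "ty": 0.0173, "tz": -0.0002, "claw": 0},
{"ax": -0.0002, "ay": 0, "az": 0.0004, "tx": -0.0005, "ty": 0.0172, "tz": -0.0001, "claw": 0},
```

View pics/w34.png

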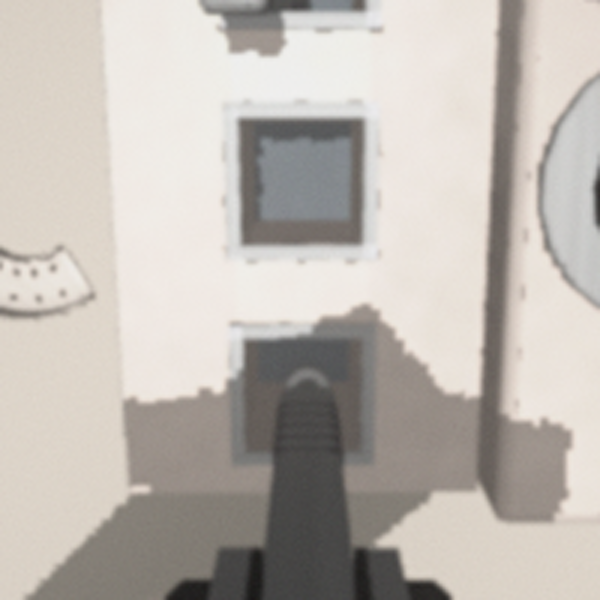

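Tip (308) centred over well 0 (232–378, mid 305). Lower.

{"api": "servo_tool", "payload": {
  "deltas": [
    {"ax": 0,"ay": 0,"az": 0,"tx": -0.001,"ty": 0.02,"tz": 0,"claw": 0},
    {"ax": 0,"ay": 0,"az": 0.001,"tx": -0.001,"ty": 0.02,"tz": 0,"claw": 0},
    {"ax": 0,"ay": 0,"az": 0,"tx": 0,"ty": 0.02,"tz": 0,"claw": 0},
    {"ax": 0,"ay": 0,"az": 0,"tx": 0,"ty": 0.016,"tz": 0,"claw": 0},
    {"ax": 0,"ay": 0,"az": 0,"tx": 0,"ty": 0.008,"tz": 0,"claw": 0}
  ]
}}

```text
time: 38.23
eef_pos: [0.5152, 0.0865, 0.1724]
ee_rot: [0.706, -0.705, 0.049, -0.05]
wrist_force: [0.5, -0.4, -1.1]
finger_gap: 0.165
```

{"api": "servo_tool", "payload": {
  "deltas": [
    {"ax": 0,"ay": 0,"az": 0,"tx": 0,"ty": 0.004,"tz": 0,"claw": 0},
    {"ax": 0,"ay": 0,"az": 0,"tx": 0,"ty": 0.003,"tz": 0,"claw": 0},
    {"ax": 0,"ay": 0,"az": 0,"tx": 0,"ty": 0.002,"tz": 0,"claw": 0},
    {"ax": 0,"ay": 0,"az": 0,"tx": 0,"ty": 0,"tz": 0,"claw": 0},
    {"ax": 0,"ay": 0,"az": 0,"tx": 0,"ty": 0,"tz": 0,"claw": 0}
  ]
}}

```text
time: 38.65
eef_pos: [0.5163, 0.0872, 0.1682]
ee_rot: [0.706, -0.705, 0.048, -0.051]
wrist_force: [-2.9, -1.4, 10.9]
finger_gap: 0.162
```

{"api": "servo_tool", "payload": {
  "deltas": [
    {"ax": 0,"ay": 0,"az": 0,"tx": 0,"ty": 0,"tz": 0,"claw": 22},
    {"ax": 0,"ay": 0,"az": 0,"tx": 0,"ty": 0,"tz": 0,"claw": 35},
    {"ax": 0,"ay": 0,"az": 0,"tx": 0,"ty": 0,"tz": 0,"claw": 40},
    {"ax": 0,"ay": 0,"az": 0,"tx": 0,"ty": 0,"tz": 0,"claw": 40},
    {"ax": 0,"ay": 0,"az": 0,"tx": 0,"ty": -0.01,"tz": 0,"claw": 40}
  ]
}}

```text
time: 39.07
eef_pos: [0.5146, 0.0863, 0.173]
ee_rot: [0.706, -0.705, 0.05, -0.049]
wrist_force: [0.3, -0.1, -0.1]
finger_gap: 0.466
```

{"api": "servo_tool", "payload": {
  "deltas": [
    {"ax": 0,"ay": 0,"az": 0,"tx": 0,"ty": -0.02,"tz": 0,"claw": 40},
    {"ax": 0,"ay": 0,"az": 0,"tx": 0,"ty": -0.03,"tz": 0,"claw": 40},
    {"ax": 0,"ay": 0,"az": 0,"tx": 0,"ty": -0.04,"tz": 0,"claw": 40},
    {"ax": 0,"ay": 0,"az": 0,"tx": 0,"ty": -0.045,"tz": 0,"claw": 40},
    {"ax": 0,"ay": 0,"az": 0,"tx": 0,"ty": -0.045,"tz": 0,"claw": 40}
  ]
}}

```text
time: 39.48
eef_pos: [0.5147, 0.0866, 0.3197]
ee_rot: [0.706, -0.705, 0.049, -0.049]
wrist_force: [1.2, 0.3, 0.4]
finger_gap: 0.472
```

Run:
```python
from h import *
for i in range(3): eyes.snapshot('top')
P,R,o=pose(); print(P,o['wrist_force'],o['time'],o['q'].round(2))
im,p=snap('wrist','w35')
im,p=snap('scene','s35',(130,130,380,300),3.1)
s=plan([.613,.131,.28],Rd(82),50)
```

```text
[0.51690877 0.08728526 0.32104328] [ 0.54202301 -0.3443561  -0.59139676] 39.6333 [ 0.25  0.41 -0.68  1.74  0.29  1.09 -0.66]
n=15 d=114mm ang=90.0
{"ax": 0, "ay": -0.067, "az": 0, "tx": 0.008, "ty": 0.003, "tz": 0.005, "claw": 50},
{"ax": 0, "ay": -0.066, "az": 0, "tx": 0.008, "ty": 0.003, "tz": 0.004, "claw": 50},
{"ax": 0, "ay": -0.067, "az": 0, "tx": 0.008, "ty": 0.003, "tz": 0.003, "claw": 50},
{"ax": 0, "ay": -0.067, "az": 0, "tx": 0.009, "ty": 0.004, "tz": 0.002, "claw": 50},
{"ax": 0, "ay": -0.066, "az": 0, "tx": 0.009, "ty": 0.003, "tz": 0.002, "claw": 50},

{"ax": 0, "ay": -0.067, "az": 0, "tx": 0.009, "ty": 0.003, "tz": 0, "claw": 50},
{"ax": 0, "ay": -0.067, "az": 0, "tx": 0.009, "ty": 0.003, "tz": 0, "claw": 50},
{"ax": 0, "ay": -0.066, "az": 0, "tx": 0.008, "ty": 0.003, "tz": -0.002, "claw": 50},
{"ax": 0, "ay": -0.067, "az": 0, "tx": 0.009, "ty": 0.003, "tz": -0.002, "claw": 50},
{"ax": 0, "ay": -0.067, "az": 0.001, "tx": 0.008, "ty": 0.004, "tz": -0.003, "claw": 50},

{"ax": 0, "ay": -0.067, "az": 0, "tx": 0.008, "ty": 0.003, "tz": -0.005, "claw": 50},
{"ax": 0, "ay": -0.066, "az": 0, "tx": 0.008, "ty": 0.003, "tz": -0.005, "claw": 50},
{"ax": 0, "ay": -0.067, "az": 0, "tx": 0.007, "ty": 0.003, "tz": -0.005, "claw": 50},
{"ax": 0, "ay": -0.067, "az": 0, "tx": 0.006, "ty": 0.003, "tz": -0.007, "claw": 50},
{"ax": 0, "ay": -0.066, "az": 0, "tx": 0.006, "ty": 0.003, "tz": -0.007, "claw": 50},
```

View pics/w35.png

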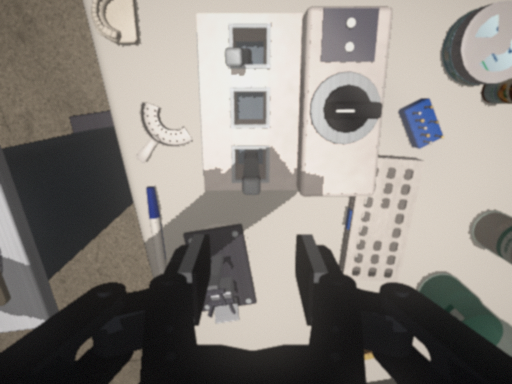

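View pics/s35.png

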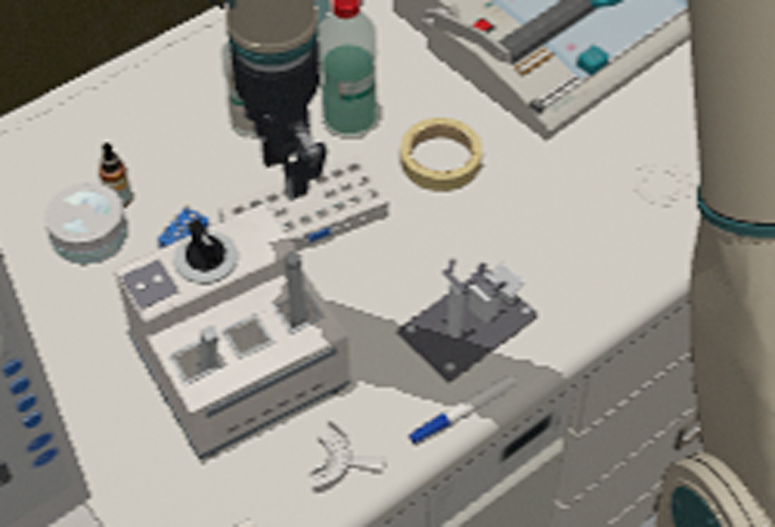

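{"api": "servo_tool", "payload": {
  "deltas": [
    {"ax": 0,"ay": -0.067,"az": 0,"tx": 0.008,"ty": 0.003,"tz": 0.005,"claw": 50},
    {"ax": 0,"ay": -0.066,"az": 0,"tx": 0.008,"ty": 0.003,"tz": 0.004,"claw": 50},
    {"ax": 0,"ay": -0.067,"az": 0,"tx": 0.008,"ty": 0.003,"tz": 0.003,"claw": 50},
    {"ax": 0,"ay": -0.067,"az": 0,"tx": 0.009,"ty": 0.004,"tz": 0.002,"claw": 50},
    {"ax": 0,"ay": -0.066,"az": 0,"tx": 0.009,"ty": 0.003,"tz": 0.002,"claw": 50}
  ]
}}

```text
time: 40.15
eef_pos: [0.5476, 0.1012, 0.3031]
ee_rot: [0.694, -0.693, -0.136, 0.137]
wrist_force: [-0.4, -0.4, -0.5]
finger_gap: 0.585
```

{"api": "servo_tool", "payload": {
  "deltas": [
    {"ax": 0,"ay": -0.067,"az": 0,"tx": 0.009,"ty": 0.003,"tz": 0,"claw": 50},
    {"ax": 0,"ay": -0.067,"az": 0,"tx": 0.009,"ty": 0.003,"tz": 0,"claw": 50},
    {"ax": 0,"ay": -0.066,"az": 0,"tx": 0.008,"ty": 0.003,"tz": -0.002,"claw": 50},
    {"ax": 0,"ay": -0.067,"az": 0,"tx": 0.009,"ty": 0.003,"tz": -0.002,"claw": 50},
    {"ax": 0,"ay": -0.067,"az": 0.001,"tx": 0.008,"ty": 0.004,"tz": -0.003,"claw": 50}
  ]
}}

```text
time: 40.57
eef_pos: [0.5796, 0.1162, 0.2904]
ee_rot: [0.635, -0.634, -0.311, 0.313]
wrist_force: [-0.5, 0.6, 0.5]
finger_gap: 0.587
```

{"api": "servo_tool", "payload": {
  "deltas": [
    {"ax": 0,"ay": -0.067,"az": 0,"tx": 0.008,"ty": 0.003,"tz": -0.005,"claw": 50},
    {"ax": 0,"ay": -0.066,"az": 0,"tx": 0.008,"ty": 0.003,"tz": -0.005,"claw": 50},
    {"ax": 0,"ay": -0.067,"az": 0,"tx": 0.007,"ty": 0.003,"tz": -0.005,"claw": 50},
    {"ax": 0,"ay": -0.067,"az": 0,"tx": 0.006,"ty": 0.003,"tz": -0.007,"claw": 50},
    {"ax": 0,"ay": -0.066,"az": 0,"tx": 0.006,"ty": 0.003,"tz": -0.007,"claw": 50}
  ]
}}

```text
time: 40.98
eef_pos: [0.6131, 0.1311, 0.2781]
ee_rot: [0.533, -0.532, -0.464, 0.466]
wrist_force: [0.7, -0.6, 0.4]
finger_gap: 0.585
```

Run:
```python
from h import *
for i in range(5): eyes.snapshot('top')
P,R,o=pose(); print(P,o['q'].round(2),R.as_matrix()[:,0])
im,p=snap('wrist','w36',(130,50,380,250),3)
s=plan([.614,.1315,.20],Rd(82),50,nd=4)
```

```text
[0.61283589 0.1312321  0.27941613] [ 0.29  0.73 -1.01  1.51  0.63  1.26  0.63] [ 1.41584808e-01  9.89926033e-01 -4.37144044e-04]
n=5 d=80mm ang=0.1
{"ax": -0.0002, "ay": -0.0003, "az": -0.0001, "tx": 0.0001, "ty": 0.02, "tz": -0.0003, "claw": 50},
{"ax": -0.0001, "ay": -0.0002, "az": 0, "tx": 0.0001, "ty": 0.0199, "tz": -0.0002, "claw": 50},
{"ax": -0.0002, "ay": -0.0003, "az": -0.0001, "tx": 0.0001, "ty": 0.02, "tz": -0.0003, "claw": 50},
{"ax": -0.0001, "ay": -0.0002, "az": 0, "tx": 0.0001, "ty": 0.0199, "tz": -0.0002, "claw": 50},
{"ax": -0.0002, "ay": -0.0003, "az": -0.0001, "tx": 0.0001, "ty": 0.02, "tz": -0.0003, "claw": 50},
```

View pics/w36.png

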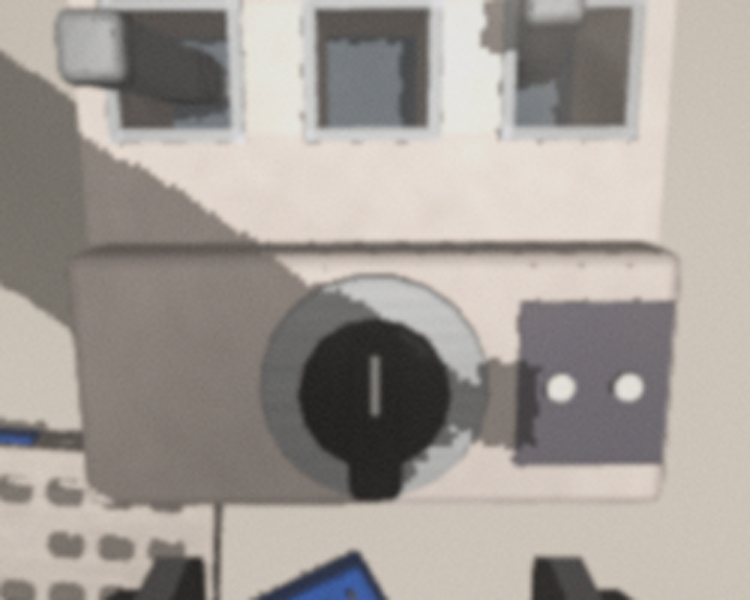

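{"api": "servo_tool", "payload": {
  "deltas": [
    {"ax": 0,"ay": 0,"az": 0,"tx": 0.001,"ty": 0.035,"tz": -0.001,"claw": 50},
    {"ax": 0,"ay": -0.001,"az": 0,"tx": 0,"ty": 0.035,"tz": 0,"claw": 50},
    {"ax": 0,"ay": 0,"az": 0,"tx": 0,"ty": 0.035,"tz": 0,"claw": 50},
    {"ax": 0,"ay": 0,"az": 0,"tx": 0,"ty": 0.03,"tz": 0,"claw": 50},
    {"ax": 0,"ay": 0,"az": 0,"tx": 0,"ty": 0.015,"tz": 0,"claw": 50}
  ]
}}

```text
time: 41.7
eef_pos: [0.6128, 0.1308, 0.1575]
ee_rot: [0.534, -0.533, -0.462, 0.465]
wrist_force: [-0.3, 0.0, -0.9]
finger_gap: 0.583
```

{"api": "servo_tool", "payload": {
  "deltas": [
    {"ax": 0,"ay": 0,"az": 0,"tx": 0,"ty": 0,"tz": 0,"claw": 50},
    {"ax": 0,"ay": 0,"az": 0,"tx": 0,"ty": 0,"tz": 0,"claw": 30},
    {"ax": 0,"ay": 0,"az": 0,"tx": 0,"ty": 0,"tz": 0,"claw": 0},
    {"ax": 0,"ay": 0,"az": 0,"tx": 0,"ty": 0,"tz": 0,"claw": 0},
    {"ax": 0,"ay": 0,"az": 0,"tx": 0,"ty": 0,"tz": 0,"claw": 0}
  ],
  "force": 40
}}

```text
time: 42.12
eef_pos: [0.6155, 0.1326, 0.1624]
ee_rot: [-0.533, 0.534, 0.465, -0.463]
wrist_force: [0.4, -1.1, 5.8]
finger_gap: 0.149
```

Run:
```python
from h import *
P,R,o=pose();x=R.as_matrix()[:,0];print(P,np.degrees(np.arctan2(x[1],x[0])),o['wrist_force'],o['ft_torque'],o['finger_gap']*85.4)
```

```text
[0.61550868 0.1326063  0.16236424] 82.04618981219747 [ 0.41539661 -1.06916585  5.80472615] [-0.12334632  0.16556931  0.03533808] 12.733317838040985
```

{"api": "servo_tool", "payload": {
  "deltas": [
    {"ax": 0,"ay": 0.05,"az": 0,"tx": 0,"ty": 0,"tz": 0,"claw": 0},
    {"ax": 0,"ay": 0.07,"az": 0,"tx": 0,"ty": 0,"tz": 0,"claw": 0},
    {"ax": 0,"ay": 0.07,"az": 0,"tx": 0,"ty": 0,"tz": 0,"claw": 0},
    {"ax": 0,"ay": 0.07,"az": 0,"tx": 0,"ty": 0,"tz": 0,"claw": 0},
    {"ax": 0,"ay": 0.07,"az": 0,"tx": 0,"ty": 0,"tz": 0,"claw": 0}
  ]
}}

```text
time: 42.53
eef_pos: [0.6152, 0.1319, 0.1624]
ee_rot: [-0.635, 0.636, 0.311, -0.309]
wrist_force: [-2.0, -2.7, 6.9]
finger_gap: 0.152
```

{"api": "servo_tool", "payload": {
  "deltas": [
    {"ax": 0,"ay": 0.07,"az": 0,"tx": 0,"ty": 0,"tz": 0,"claw": 0},
    {"ax": 0,"ay": 0.07,"az": 0,"tx": 0,"ty": 0,"tz": 0,"claw": 0},
    {"ax": 0,"ay": 0.07,"az": 0,"tx": 0,"ty": 0,"tz": 0,"claw": 0},
    {"ax": 0,"ay": 0.07,"az": 0,"tx": 0,"ty": 0,"tz": 0,"claw": 0},
    {"ax": 0,"ay": 0.07,"az": 0,"tx": 0,"ty": 0,"tz": 0,"claw": 0}
  ]
}}

```text
time: 42.95
eef_pos: [0.6146, 0.1314, 0.1623]
ee_rot: [-0.695, 0.696, 0.126, -0.126]
wrist_force: [-2.4, -3.2, 8.0]
finger_gap: 0.154
```

{"api": "servo_tool", "payload": {
  "deltas": [
    {"ax": 0,"ay": 0.07,"az": 0,"tx": 0,"ty": 0,"tz": 0,"claw": 0},
    {"ax": 0,"ay": 0.07,"az": 0,"tx": 0,"ty": 0,"tz": 0,"claw": 0},
    {"ax": 0,"ay": 0.07,"az": 0,"tx": 0,"ty": 0,"tz": 0,"claw": 0},
    {"ax": 0,"ay": 0.07,"az": 0,"tx": 0,"ty": 0,"tz": 0,"claw": 0},
    {"ax": 0,"ay": 0.07,"az": 0,"tx": 0,"ty": 0,"tz": 0,"claw": 0}
  ]
}}

```text
time: 43.37
eef_pos: [0.6138, 0.1313, 0.1624]
ee_rot: [-0.703, 0.705, -0.068, 0.067]
wrist_force: [-5.7, -3.4, 10.0]
finger_gap: 0.153
```

Run:
```python
from h import *
P,R,o=pose();x=R.as_matrix()[:,0];print(P,np.degrees(np.arctan2(x[1],x[0])),o['wrist_force'],o['ft_torque'],o['finger_gap']*85.4,o['q'].round(2),o['time'])
```

```text
[0.61378006 0.13132577 0.1623528 ] -10.953975010368621 [-5.70787997 -3.35710453  9.99941297] [-0.78989077  1.18506127  0.07839113] 13.067645507605516 [ 0.05  0.72 -0.52  1.64  0.44  0.9  -0.83] 43.3667
```

{"api": "servo_tool", "payload": {
  "deltas": [
    {"ax": 0,"ay": 0.07,"az": 0,"tx": 0,"ty": 0,"tz": 0,"claw": 0},
    {"ax": 0,"ay": 0.07,"az": 0,"tx": 0,"ty": 0,"tz": 0,"claw": 0},
    {"ax": 0,"ay": 0.07,"az": 0,"tx": 0,"ty": 0,"tz": 0,"claw": 0},
    {"ax": 0,"ay": 0.07,"az": 0,"tx": 0,"ty": 0,"tz": 0,"claw": 0},
    {"ax": 0,"ay": 0.07,"az": 0,"tx": 0,"ty": 0,"tz": 0,"claw": 0}
  ]
}}

```text
time: 43.78
eef_pos: [0.613, 0.1316, 0.1623]
ee_rot: [-0.658, 0.66, -0.256, 0.255]
wrist_force: [-7.0, -3.1, 10.1]
finger_gap: 0.155
```

{"api": "servo_tool", "payload": {
  "deltas": [
    {"ax": 0,"ay": 0.07,"az": 0,"tx": 0,"ty": 0,"tz": 0,"claw": 0},
    {"ax": 0,"ay": 0.07,"az": 0,"tx": 0,"ty": 0,"tz": 0,"claw": 0},
    {"ax": 0,"ay": 0.06,"az": 0,"tx": 0,"ty": 0,"tz": 0,"claw": 0},
    {"ax": 0,"ay": 0.05,"az": 0,"tx": 0,"ty": 0,"tz": 0,"claw": 0},
    {"ax": 0,"ay": 0.04,"az": 0,"tx": 0,"ty": 0,"tz": 0,"claw": 0}
  ]
}}

```text
time: 44.2
eef_pos: [0.6127, 0.1322, 0.1623]
ee_rot: [-0.584, 0.586, -0.398, 0.397]
wrist_force: [-7.6, -0.9, 11.6]
finger_gap: 0.155
```

Run:
```python
from h import *
P,R,o=pose();x=R.as_matrix()[:,0];print(P,np.degrees(np.arctan2(x[1],x[0])),o['wrist_force'],o['ft_torque'],o['finger_gap']*85.4,o['q'].round(2),o['time'])
```

```text
[0.61265406 0.13216753 0.16230649] -68.37122047434444 [-7.6386047  -0.93595415 11.58728613] [-0.46165817  1.56073134  0.85199589] 13.259455552229888 [-0.11  0.68 -0.25  1.65  0.21  0.84 -1.63] 44.2
```

{"api": "servo_tool", "payload": {
  "deltas": [
    {"ax": 0,"ay": 0.01,"az": 0,"tx": 0,"ty": 0,"tz": 0,"claw": 0},
    {"ax": 0,"ay": 0,"az": 0,"tx": 0,"ty": 0,"tz": 0,"claw": 0},
    {"ax": 0,"ay": 0,"az": 0,"tx": 0,"ty": 0,"tz": 0,"claw": 0},
    {"ax": 0,"ay": 0,"az": 0,"tx": 0,"ty": 0,"tz": 0,"claw": 0},
    {"ax": 0,"ay": -0.015,"az": 0,"tx": 0,"ty": 0,"tz": 0,"claw": 0}
  ]
}}

```text
time: 44.62
eef_pos: [0.6127, 0.1322, 0.1623]
ee_rot: [-0.587, 0.589, -0.394, 0.393]
wrist_force: [-6.7, -2.2, 11.1]
finger_gap: 0.152
```

{"api": "servo_tool", "payload": {
  "deltas": [
    {"ax": 0,"ay": 0,"az": 0,"tx": 0,"ty": 0,"tz": 0,"claw": 30},
    {"ax": 0,"ay": 0,"az": 0,"tx": 0,"ty": 0,"tz": 0,"claw": 50},
    {"ax": 0,"ay": 0,"az": 0,"tx": 0,"ty": 0,"tz": 0,"claw": 50},
    {"ax": 0,"ay": 0,"az": 0,"tx": 0,"ty": 0,"tz": 0,"claw": 50},
    {"ax": 0,"ay": 0,"az": 0,"tx": 0,"ty": -0.02,"tz": 0,"claw": 50}
  ]
}}

```text
time: 45.03
eef_pos: [0.6126, 0.1316, 0.1737]
ee_rot: [-0.586, 0.588, -0.396, 0.393]
wrist_force: [-0.3, -0.5, 0.3]
finger_gap: 0.586
```

{"api": "servo_tool", "payload": {
  "deltas": [
    {"ax": 0,"ay": 0,"az": 0,"tx": 0,"ty": -0.04,"tz": 0,"claw": 50},
    {"ax": 0,"ay": 0,"az": 0,"tx": 0,"ty": -0.045,"tz": 0,"claw": 50},
    {"ax": 0,"ay": 0,"az": 0,"tx": 0,"ty": -0.045,"tz": 0,"claw": 50},
    {"ax": 0,"ay": 0,"az": 0,"tx": 0,"ty": -0.03,"tz": 0,"claw": 50},
    {"ax": 0,"ay": 0,"az": 0,"tx": 0,"ty": 0,"tz": 0,"claw": 50}
  ]
}}

```text
time: 45.45
eef_pos: [0.6177, 0.1334, 0.3106]
ee_rot: [0.59, -0.584, 0.392, -0.397]
wrist_force: [0.3, 0.1, 0.3]
finger_gap: 0.586
```

Run:
```python
from h import *
for i in range(6): eyes.snapshot('top')
P,R,o=pose();x=R.as_matrix()[:,0];print(P,np.degrees(np.arctan2(x[1],x[0])),o['wrist_force'],o['time'])
im,p=snap('wrist','w40'); np.savez('w40.npz',**p)
cv2.imwrite('pics/w40b.png',cv2.resize(im[90:290,150:370],None,fx=3,fy=3,interpolation=cv2.INTER_CUBIC))
im,p=snap('scene','s40',(130,130,380,300),3.1)
```

```text
[0.61376015 0.13186437 0.30266192] -67.77937349939398 [ 0.10563225 -0.0075263   0.55065598] 45.75
```

View pics/w40b.png

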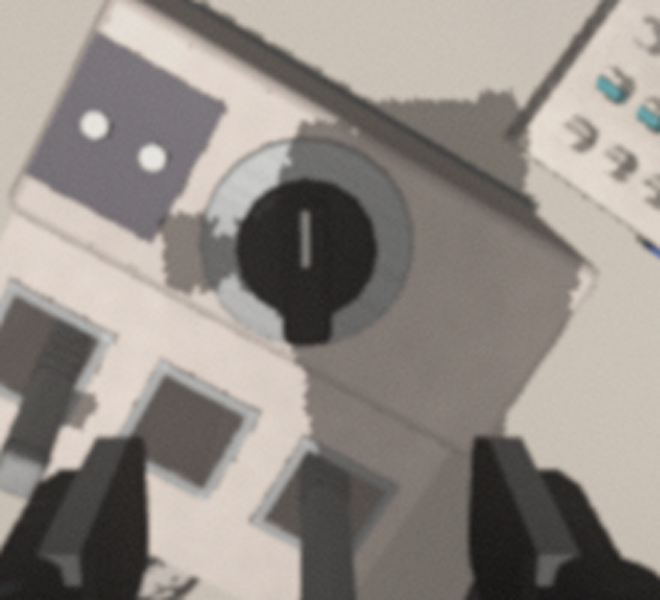

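View pics/s40.png

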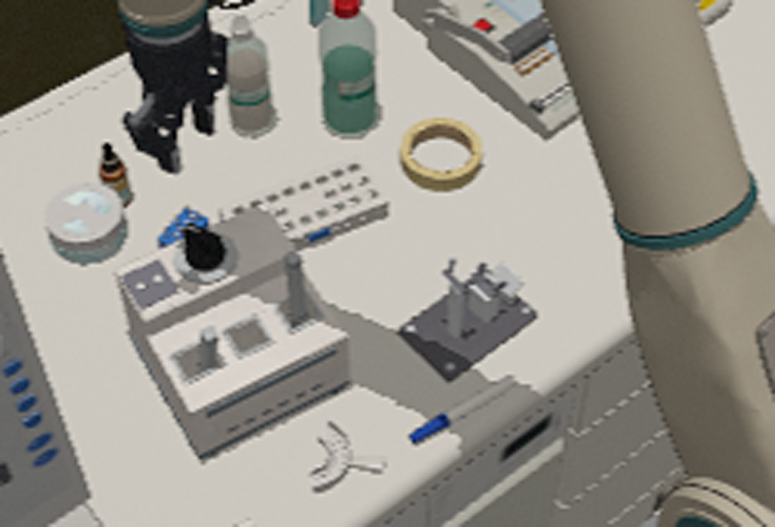

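Run:
```python
from workcell import ticket
print(ticket.sign_off())
```

```text
the job is handed in; nothing more can be done
None
```

I finished the job and handed it in at about 46 s of robot time; the sign-off reported no verdict.

**Instruments present:** only `short_point` and `long_tamper` were on the worktop; `mid_chisel` was absent.

**What I did:**
- I turned the timer anticlockwise to its zero stop.
- I laid `short_point` in the rest, let go, took it anew by its handle end and stood it in `well_2`.
- I did the same with `long_tamper`, which stands in `well_0`.
- I then turned the timer clockwise to its end stop.

**What the last checks showed:**
- **Instruments:** the last pictures show both standing upright in their own wells, handles up. `short_point` leans slightly, as far as its well lets it. I did not measure the final tip heights or tilt. When I let go, each one was pressing on its well floor with about 7 N and 11 N, at the height I expected.
- **Timer:** from the knob bar's angle I read about 2.6 rad. The torque also rose as it met each stop.
- **Other things:** the bystanders looked unmoved in the last scene picture, and the open gripper was about 0.30 m above the worktop, touching nothing.

**What disagreed:**
- The top and wrist cameras differed by about 4 mm along x. I corrected the wrist readings by about 2 mm using the visible finger positions.
- My first estimate of the rest's foot was about 5 mm off. Laying `short_point` in the rest therefore pressed with up to 57 N for a moment. I corrected the estimate before laying `long_tamper`.

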